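# Unlock the cartridge case and fit the print heads

### The job

Roll the three thumbwheels of the case to the code 5-2-4 (left to right as seen from the robot; a wheel's number is the pips on the face that points squarely up), then slide the hood fully open, away from the robot, take every cartridge out and press each one fully home, flush, into a bay of its own in the dock, any bay. Then slide the hood fully shut and lock it by rolling all three wheels to 1. Never move the hood unless the code is showing, and leave the tape measure, brush, spool and jar alone.

Things in the scene. Friction and masses are not known exactly. Their poses are not given: they have to be found in the camera images.
- case: Grey code-lock case fixed on the bench; origin at bench level, x axis away from the robot (yaw varies), y left. Base plate 340x256x10 mm, x -105..+235. Lock housing x -105..-19, top 54 mm above bench. Behind it a tray for cartridges, clear inside x -19..+95, y +-116 mm, floor 10 mm above bench, lip on its other three sides 25 mm above bench. A sliding hood covers the tray.
- wheel1 (a joint): Angle (rad) of the left thumbwheel, seen from the robot. Six faces with 1 to 6 white pips; number k points squarely up at (k-1)*1.0472. Grows as the wheel's top rolls away from the robot (case +x). Stops at -0.3 (just before 1) and 5.54 (just after 6), no clicks; friction of about 1 N at the rim keeps it where left.
- axle1 (a point): Centre of the left thumbwheel, 56 mm above bench, x -65 mm in the case frame; wheels are 60 mm apart and turn about the case's y axis. Black, 20 mm wide, hub radius 22 mm, six radial ribs 5 mm thick out to radius 36 mm, one between each two faces: with a number squarely up, ribs lean 30 degrees either side of vertical.
- wheel2 (a joint): Angle (rad) of the middle thumbwheel, seen from the robot. Six faces with 1 to 6 white pips; number k points squarely up at (k-1)*1.0472. Grows as the wheel's top rolls away from the robot (case +x). Stops at -0.3 (just before 1) and 5.54 (just after 6), no clicks; friction of about 1 N at the rim keeps it where left.
- axle2 (a point): Centre of the middle thumbwheel, 56 mm above bench, x -65 mm in the case frame; wheels are 60 mm apart and turn about the case's y axis. Black, 20 mm wide, hub radius 22 mm, six radial ribs 5 mm thick out to radius 36 mm, one between each two faces: with a number squarely up, ribs lean 30 degrees either side of vertical.
- wheel3 (a joint): Angle (rad) of the right thumbwheel, seen from the robot. Six faces with 1 to 6 white pips; number k points squarely up at (k-1)*1.0472. Grows as the wheel's top rolls away from the robot (case +x). Stops at -0.3 (just before 1) and 5.54 (just after 6), no clicks; friction of about 1 N at the rim keeps it where left.
- axle3 (a point): Centre of the right thumbwheel, 56 mm above bench, x -65 mm in the case frame; wheels are 60 mm apart and turn about the case's y axis. Black, 20 mm wide, hub radius 22 mm, six radial ribs 5 mm thick out to radius 36 mm, one between each two faces: with a number squarely up, ribs lean 30 degrees either side of vertical.
- hood (a joint): How far (m) the hood is slid open: 0 shut, 0.125 fully open, away from the robot along the case's x axis; about 2 N of friction, stays where left. The lock does not physically block it, but moving it with a wrong code counts as forcing the lock.
- hood_grip (a point): Middle of the top of the hood's black grip bar, 12 (case x) x 60 (y) x 28 mm tall, top 99 mm above bench. The hood is an aluminium cover, top face 71 mm above bench; shut, it spans x -15..+110 mm in the case frame (grip at x +8); side and far walls, open towards the wheels.
- cartridge1: Print-head cartridge (all alike, may be absent): aluminium block 44 (x) x 34 (y) x 24 mm with a black upright grip tab on top, 30 (x) x 12 (y) x 24 mm, centred; 48 mm tall overall, about 90 g. Origin at the centre of its underside, z up. Starts upright in the tray of the case; either way round fits a bay.
- cartridge2: Print-head cartridge (all alike, may be absent): aluminium block 44 (x) x 34 (y) x 24 mm with a black upright grip tab on top, 30 (x) x 12 (y) x 24 mm, centred; 48 mm tall overall, about 90 g. Origin at the centre of its underside, z up. Starts upright in the tray of the case; either way round fits a bay.
- cartridge3: Print-head cartridge (all alike, may be absent): aluminium block 44 (x) x 34 (y) x 24 mm with a black upright grip tab on top, 30 (x) x 12 (y) x 24 mm, centred; 48 mm tall overall, about 90 g. Origin at the centre of its underside, z up. Starts upright in the tray of the case; either way round fits a bay.
- dock: Grey cartridge dock fixed on the bench, 100 (x) x 250 (y) mm, its top face 36 mm above the bench; origin under its centre (yaw varies). Three rectangular bays in a row along y, 80 mm apart.
- bay1 (a point): Centre of the left bay's mouth, on the dock's top face, axes as the dock's. Bay 48 (x) x 38 (y), 24 mm deep, 3 mm chamfer. On its floor a stiff copper bed: a cartridge laid in stands 8 mm proud until pressed down with 7 to 10 N; the bed then sinks 8 mm and stays, the block's top flush with the dock's top (cartridge origin 24 mm below this point).
- bay2 (a point): Centre of the middle bay's mouth, on the dock's top face, axes as the dock's. Bay 48 (x) x 38 (y), 24 mm deep, 3 mm chamfer. On its floor a stiff copper bed: a cartridge laid in stands 8 mm proud until pressed down with 7 to 10 N; the bed then sinks 8 mm and stays, the block's top flush with the dock's top (cartridge origin 24 mm below this point).
- bay3 (a point): Centre of the right bay's mouth, on the dock's top face, axes as the dock's. Bay 48 (x) x 38 (y), 24 mm deep, 3 mm chamfer. On its floor a stiff copper bed: a cartridge laid in stands 8 mm proud until pressed down with 7 to 10 N; the bed then sinks 8 mm and stays, the block's top flush with the dock's top (cartridge origin 24 mm below this point).
- tape: Yellow tape measure standing on the bench, 70 x 36 x 62 mm; a bystander. Origin at its underside.
- brush: Bench brush lying on the bench; a bystander.
- spool: White spool lying flat, 110 mm across, 45 mm tall; a bystander.
- jar: Clear jar with blue cap, 60 mm across, 80 mm tall; a bystander.

How it is judged:
On the way, in this order (a step that is already met when the one before it is completed fails the run):
1. all three wheels show the code 5-2-4 (each within 0.22 rad) with the hood still shut (value of joint wheel1 between 3.969 and 4.409 rad and value of joint wheel2 between 0.827 and 1.267 rad and value of joint wheel3 between 2.922 and 3.362 rad and value of joint hood below 0.02 m), for 0.2 s.
2. the hood is slid fully open (at least 110 mm) (value of joint hood above 0.11 m), for 0.2 s.
3. the hood is slid fully shut again (to within 8 mm), the code still showing (value of joint hood below 0.008 m and value of joint wheel1 between 3.839 and 4.539 rad and value of joint wheel2 between 0.697 and 1.397 rad and value of joint wheel3 between 2.792 and 3.492 rad), for 0.2 s.
At the end, for the whole second after the job is handed in: Each wheel within 0.22 rad of 1 squarely up; hood shut to within 8 mm; every cartridge present sits in a bay of its own, upright (0.08 rad), centred within 5 mm, its block flush with the dock's top face to within 2 mm, and at rest (value of joint wheel1 between -0.22 and 0.22 rad and value of joint wheel2 between -0.22 and 0.22 rad and value of joint wheel3 between -0.22 and 0.22 rad and value of joint hood below 0.008 m and ((horizontal distance between cartridge1 and bay1 below 0.005 m and z of cartridge1 in the frame of bay1 below -0.022 m and angle between cartridge1's own z axis and vertical below 0.08 rad) or (horizontal distance between cartridge1 and bay2 below 0.005 m and z of cartridge1 in the frame of bay2 below -0.022 m and angle between cartridge1's own z axis and vertical below 0.08 rad) or (horizontal distance between cartridge1 and bay3 below 0.005 m and z of cartridge1 in the frame of bay3 below -0.022 m and angle between cartridge1's own z axis and vertical below 0.08 rad)) and ((horizontal distance between cartridge2 and bay1 below 0.005 m and z of cartridge2 in the frame of bay1 below -0.022 m and angle between cartridge2's own z axis and vertical below 0.08 rad) or (horizontal distance between cartridge2 and bay2 below 0.005 m and z of cartridge2 in the frame of bay2 below -0.022 m and angle between cartridge2's own z axis and vertical below 0.08 rad) or (horizontal distance between cartridge2 and bay3 below 0.005 m and z of cartridge2 in the frame of bay3 below -0.022 m and angle between cartridge2's own z axis and vertical below 0.08 rad)) and ((horizontal distance between cartridge3 and bay1 below 0.005 m and z of cartridge3 in the frame of bay1 below -0.022 m and angle between cartridge3's own z axis and vertical below 0.08 rad) or (horizontal distance between cartridge3 and bay2 below 0.005 m and z of cartridge3 in the frame of bay2 below -0.022 m and angle between cartridge3's own z axis and vertical below 0.08 rad) or (horizontal distance between cartridge3 and bay3 below 0.005 m and z of cartridge3 in the frame of bay3 below -0.022 m and angle between cartridge3's own z axis and vertical below 0.08 rad)) and linear speed of each of cartridge1, cartridge2, cartridge3 below 0.02 m/s); the robot touches nothing.
It fails at once if the hood is moved open more than 20 mm while a wheel is off its code number by more than 0.35 rad (value of joint hood above 0.02 m and not (value of joint wheel1 between 3.839 and 4.539 rad and value of joint wheel2 between 0.697 and 1.397 rad and value of joint wheel3 between 2.792 and 3.492 rad)).
It fails at once if the tape measure is moved more than 30 mm (distance of tape from where it was at the start of the episode above 0.03 m).
It fails at once if the bench brush is moved more than 30 mm (distance of brush from where it was at the start of the episode above 0.03 m).
It fails at once if the spool is moved more than 30 mm (distance of spool from where it was at the start of the episode above 0.03 m).
It fails at once if the jar is moved more than 30 mm (distance of jar from where it was at the start of the episode above 0.03 m).
Of cartridge1, cartridge2, cartridge3 only 2 to 3 are there at a start; the rules pass over those that are not, and their reading is None.
At some moment in a run one of cartridge1, cartridge2, cartridge3 may be knocked a few centimetres aside while the robot is not near it.
Once in a run the grip may slacken for a moment while it holds something.
It also fails if it takes over 208 s, if anything falls off the work surface, if the arm or the gripper's body presses on something with over 40 N, if the wrist force passes 120 N, or if a joint passes its speed limit or range.

### The arm

A 7-joint arm with a two-finger parallel gripper is mounted at the origin on the work surface. World frame = base frame: x ahead of the robot, y to its left, z up, the work surface at z = 0. Lengths are in m, angles in rad, forces in N, time in s.
With the tool pointing down it reaches from about 0.375 to 0.925 m from the base axis. Payload 3.1 kg.
Tool frame: the origin (TCP) lies midway between the tips of the shut fingers; the grasp point (between the pads) lies robot.grasp_offset behind it (robot.grasp_offset is the distance from the TCP to the grasp point, in m); y points along the fingers, x is the direction in which the jaws open and shut, and the axes are right-handed (so a half turn about y gives the same grasp; the last joint's range is limited). The gripper opens to 85 mm and grips with 20 to 120 N. Pads are 22 mm wide; open, the fingers measure 114 mm over their backs; the gripper's body (76 mm by 85 mm) begins 54 mm behind the grasp point. The pads swing forward as they close: fully open they stand 13 mm farther back than shut.
Start: joints at [1.17, 0.383, 0.044, 1.598, -0.018, 1.161, -0.05], TCP at [0.194, -0.62, 0.231] pointing down, gripper open.
Joint ranges: [-2.61, 2.61], [-0.41, 2.15], [-1.48, 1.57], [0, 2.5], [-1.57, 4.71], [0.05, 1.97], [-2.85, 2.85]. Speed limits (rad/s): [2.79, 2.79, 3.14, 3.14, 3.14, 3.14, 3.14].

### API

Orientations are given as a 3x3 rotation matrix whose columns are the frame's x, y, z axes.
In Python, from bench import robot gives the robot as it stands.
- The arm moves only by the tool arm_command, never from a script. Its argument "motion" is a list of rows, each a list of 3 entries, a list of its own where there are three numbers: the closure, from 0 (fully open) to 1 (shut), then the shift along the tool's x, y, z each as a share of 200 mm, from -1 to 1, then the turn, a rotation vector about the tool's x, y, z each as a share of 30 degrees, from -1 to 1. A call has 1 to 8 rows; each row is the pose to reach, as a shift and turn from the pose measured when the call began, along the tool's axes at that moment; what a row does not reach only later rows make up. A row lasts 1/12 s, in which the tool goes at most 41.7 mm and 7.16 degrees, less where a joint would pass 70% of its speed; a pose out of reach is approached as far as the arm can. A call with a number of a shift or a turn outside -1 to 1 is refused whole. A call with a gripper value outside its range is refused whole. The fingers move at their own pace and stop on an object; "force" is the grip in N (left out, the last holds). Time passes only in rows, so rows that repeat a pose let the fingers close. It gives the time, the measured TCP pose, the force and the opening at its end, in the units of the state.
- robot.get_obs(): the state, without advancing time (a new reading comes with each control period).
- robot.get_image(name): name is "side" or "top"; returns (picture, depth): 400x640x3 uint8, red, green, blue; 400x640 float32, m along the optical axis (not along the pixel's ray), 0 where there is no reading.
- robot.camera_params(name): a dict with "mtx" (3x3 intrinsics, pixels), "R" (3x3) and "t" (3): a world point X has camera coordinates R X + t. Camera axes: x right, y down, z forward; pixel columns grow to the right and rows downward; lengths in m; the calibration is good to about 2 mm. A picture is of the moment at which its call begins. camera_params takes no time and is no camera call.
- robot.hand_in(): hands the job in, once; it reports no verdict.
Trained networks look in the newest picture that a camera, given by its name, has taken for a name from the list of things; names that differ only in an ending like _2 or _b are one class to them, and where a whole thing is asked for, a point or a joint stands for the part that bears it (a point fixed in the world has none). Each returns a list of dicts, best first, with "score" (0 to 1); they miss things now and then, are a little off and sometimes report something else, mostly with a low value. They report only what shows in the picture. A call takes as long as a camera call.
- robot.spot_in(label, camera): "at" ([x, y, z] in m, in world coordinates, good to about 4 mm: the middle of the surface that is visible of it).
- robot.outline_of(label, camera): "pixels" (400x640 bool, what is visible of it).
- robot.mark_of(label, camera): "at" ([x, y, z] in m, in world coordinates, good to about 4 mm: a listed point, or the origin of a listed thing).
The state is a dict: "time_s": time; "q": joint angles; "qvel": joint speeds; "tau": joint torques, N m; "eef_pos": TCP position; "tool_rot": TCP orientation; "wrist_force": force on the tool from outside, world axes, zero at the start; "moment": the same for the moment, N m; "width": opening from 0.0 (shut) to 1.0 (fully open).
Only numpy, scipy, OpenCV 4.12 (cv2) and the standard library are available. Lean on these libraries where they do the work, as an engineer would, in place of code of your own. Each camera call takes 0.05 s, during which the arm holds its last target.

## Working session

There is one attempt and no reset: what is moved stays moved. The work goes in short steps, Python scripts to look and compute and a tool call to move; the robot and the scene stay as the last step left them, time stands still between calls to the robot, and variables do not carry over. Pictures are saved under pics/ and viewed, and the job is handed in when it is done.

Besides the shell and the picture viewer there is one more tool, called as a command line: name --argument value ..., lists and objects as JSON in quotes. arm_command: Moves the arm, as the interface text tells. Shift numbers are shares of 200 mm and turn numbers shares of 30 degrees, none past 1 either way. Its arguments: {"type":"object","properties":{"motion":{"type":"array","items":{"type":"array"}},"force":{"type":"number"}},"required":["motion"]}

```bash
ls; mkdir -p pics
python3 - <<'E'
from bench import robot
import cv2,numpy as np
o=robot.get_obs();print({k:np.round(v,3).tolist() for k,v in o.items()}, robot.grasp_offset)
for n in("side","top"):
    im,d=robot.get_image(n);cv2.imwrite(f"pics/a_{n}.png",im[:,:,::-1])
    p=robot.camera_params(n);print(n,np.round(p["mtx"],1).tolist(),np.round(p["R"],3).tolist(),np.round(p["t"],3).tolist())
E
```

```text
pics
{'time_s': 0.0, 'q': [1.17, 0.384, 0.044, 1.6, -0.018, 1.161, -0.05], 'qvel': [0.001, 0.0, 0.001, -0.001, -0.001, -0.0, 0.001], 'tau': [-0.0, -43.346, 1.025, -24.951, 0.011, 0.011, 0.0], 'eef_pos': [0.193, -0.62, 0.23], 'tool_rot': [[0.298, -0.001, 0.955], [-0.954, 0.002, 0.298], [-0.003, -1.0, -0.0]], 'wrist_force': [-0.051, -0.507, -0.373], 'moment': [0.035, 0.009, -0.01], 'width': 1.002} 0.0187
side [[423.6, 0.0, 317.5], [0.0, 423.6, 193.1], [0.0, 0.0, 1.0]] [[-0.705, -0.709, -0.018], [-0.44, 0.457, -0.773], [0.556, -0.537, -0.634]] [0.379, 0.335, 0.898]
top [[438.0, 0.0, 317.2], [0.0, 438.0, 201.8], [0.0, 0.0, 1.0]] [[0.005, -1.0, -0.013], [-0.991, -0.004, -0.134], [0.134, 0.014, -0.991]] [-0.027, 0.571, 1.169]
```

View pics/a_side.png

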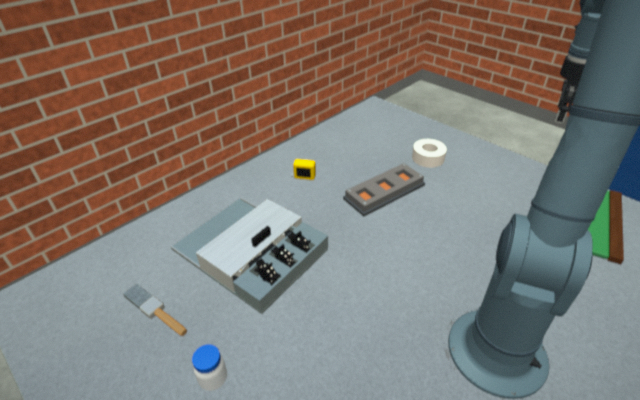

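View pics/a_top.png

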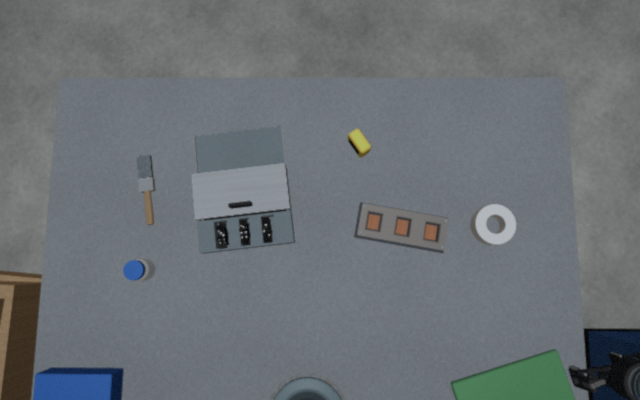

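The side view shows the case at about (260,250) with three black wheels at (265,270), (283,255) and (300,240), and the dock at (385,188). In the top view the case is at (243,190), the wheels at (222,235), (244,232) and (267,229), and the dock at (402,227). The tape, spool, brush and jar all sit clear of them.

```bash
cat > h.py <<'E'
from bench import robot
import cv2,numpy as np
def proj(n,X):
    p=robot.camera_params(n);c=np.asarray(X)@np.array(p["R"]).T+p["t"];u=c@np.array(p["mtx"]).T
    return u[...,:2]/u[...,2:]
def cloud(n,d):
    p=robot.camera_params(n);v,u=np.mgrid[0:400,0:640];K=np.array(p["mtx"])
    r=np.stack([(u-K[0,2])/K[0,0],(v-K[1,2])/K[1,1],np.ones(u.shape)],-1)*d[...,None]
    return (r-p["t"])@np.array(p["R"])
def rect(pts): return cv2.minAreaRect((pts[:,:2]*1000).astype(np.float32))
E
python3 - <<'E'
from h import *
D={}
for n in("side","top"):
    im,d=robot.get_image(n);D[n]=cloud(n,d)
    np.savez(f"a_{n}.npz",im=im,d=d)
    for l in["case","axle1","axle2","axle3","hood_grip","dock","bay1","bay2","bay3","tape","brush","spool","jar"]:
        print(n,l,[(round(r["score"],2),np.round(r["at"],3).tolist()) for r in robot.mark_of(l,n)[:3]])
P=D["top"]
o=robot.outline_of("dock","top")[0]["pixels"]; q=P[o&(abs(P[...,2]-.036)<.006)];print("dock",len(q),rect(q),np.median(q[:,2]))
g=P[...,2]; reg=(P[...,0]>.3)&(P[...,0]<.95)&(P[...,1]>.0)&(P[...,1]<.42)
q=P[reg&(abs(g-.071)<.007)];print("hood",len(q),rect(q),np.median(q[:,2]))
for l in["hood","case"]:
    o=robot.outline_of(l,"top")
    if o: q=P[o[0]["pixels"]];print(l,len(q),np.round(np.percentile(q,[0,5,50,95,100],axis=0),3).tolist(),rect(q))
E
```

```text
side case [(0.63, [0.546, 0.179, 0.002])]
side axle1 [(0.98, [0.489, 0.172, 0.053]), (0.97, [0.48, 0.233, 0.058]), (0.67, [0.74, -0.139, 0.003])]
side axle2 [(0.98, [0.489, 0.172, 0.053]), (0.97, [0.48, 0.233, 0.058]), (0.67, [0.74, -0.139, 0.003])]
side axle3 [(0.98, [0.489, 0.172, 0.053]), (0.97, [0.48, 0.233, 0.058]), (0.67, [0.74, -0.139, 0.003])]
side hood_grip [(0.73, [0.557, 0.18, 0.102])]
side dock [(0.88, [0.504, -0.26, -0.003])]
side bay1 [(0.97, [0.489, -0.333, 0.038]), (0.94, [0.518, -0.18, 0.036]), (0.75, [0.506, -0.257, 0.035])]
side bay2 [(0.97, [0.489, -0.333, 0.038]), (0.94, [0.518, -0.18, 0.036]), (0.75, [0.506, -0.257, 0.035])]
side bay3 [(0.97, [0.489, -0.333, 0.038]), (0.94, [0.518, -0.18, 0.036]), (0.75, [0.506, -0.257, 0.035])]
side tape [(0.59, [0.741, -0.136, 0.003])]
side brush [(0.93, [0.608, 0.461, 0.001])]
side spool [(0.81, [0.51, -0.508, -0.002]), (0.21, [0.489, -0.335, 0.038])]
side jar [(0.86, [0.382, 0.46, -0.002])]
top case [(0.8, [0.548, 0.181, -0.002]), (0.17, [0.49, -0.338, 0.034])]
top axle1 [(0.92, [0.478, 0.231, 0.055]), (0.7, [0.496, 0.114, 0
[... 888 characters left out ...]
97363281, -258.2572021484375), (238.9811553955078, 91.03514099121094), 80.04852294921875) 0.03577750236364212
hood 4574 ((555.5416259765625, 178.3462371826172), (211.33912658691406, 256.2013244628906), 7.079380035400391) 0.07122537389576855
hood 4430 [[0.409, -0.041, -0.001], [0.538, 0.065, 0.067], [0.596, 0.179, 0.071], [0.656, 0.297, 0.076], [0.687, 0.316, 1.234]] ((578.7193603515625, 119.29812622070312), (409.63385009765625, 222.0619354248047), 71.8817367553711)
case 11107 [[0.409, -0.041, -0.007], [0.458, 0.064, 0.008], [0.596, 0.183, 0.055], [0.763, 0.301, 0.075], [0.796, 0.339, 1.234]] ((589.7427368164062, 155.80987548828125), (400.84832763671875, 352.0616760253906), 6.199352741241455)
```

View crops.

Run:
```python
from h import *
S=np.load("a_side.npz");T=np.load("a_top.npz")
a=cv2.resize(S["im"][215:310,210:340],(780,570),interpolation=cv2.INTER_CUBIC);cv2.imwrite("pics/b_side.png",a[:,:,::-1])
b=cv2.resize(T["im"][190:260,190:300],(770,490),interpolation=cv2.INTER_CUBIC);cv2.imwrite("pics/b_top.png",b[:,:,::-1])
P=cloud("top",T["d"]);
o=(abs(P[...,2]-.0712)<.005)&(P[...,0]>.53)&(P[...,0]<.72)&(P[...,1]>0)&(P[...,1]<.35)
o=cv2.morphologyEx(o.astype(np.uint8),cv2.MORPH_OPEN,np.ones((3,3)))>0
print(rect(P[o]),o.sum())
o=(P[...,2]>.085)&(P[...,2]<.11)&(P[...,0]>.5)&(P[...,0]<.62)&(P[...,1]>0.1)&(P[...,1]<.26)
print(rect(P[o]),o.sum(),P[o].mean(0))
```

```text
((597.4814453125, 183.63510131835938), (125.79106140136719, 256.1903991699219), 6.936645984649658) 3928
((544.120361328125, 197.11053466796875), (33.27672576904297, 102.266845703125), 33.79030227661133) 119 [0.55656094 0.17792315 0.09674696]
```

View pics/b_side.png

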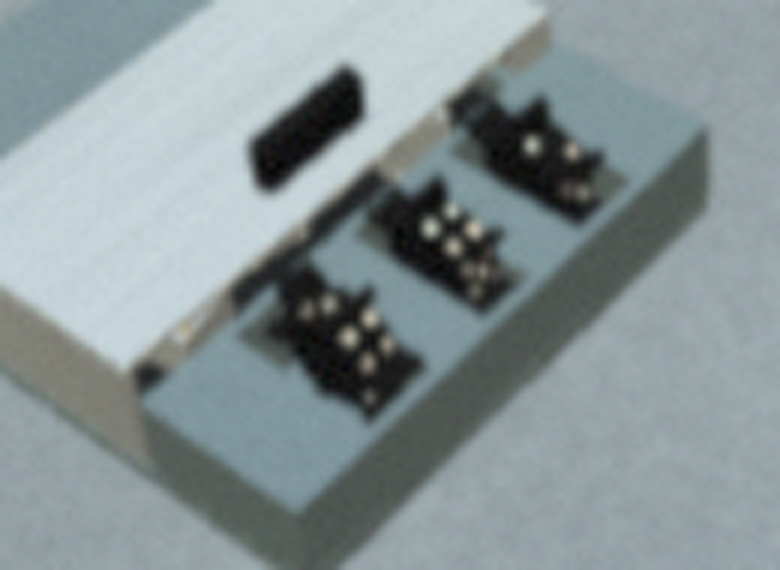

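View pics/b_top.png

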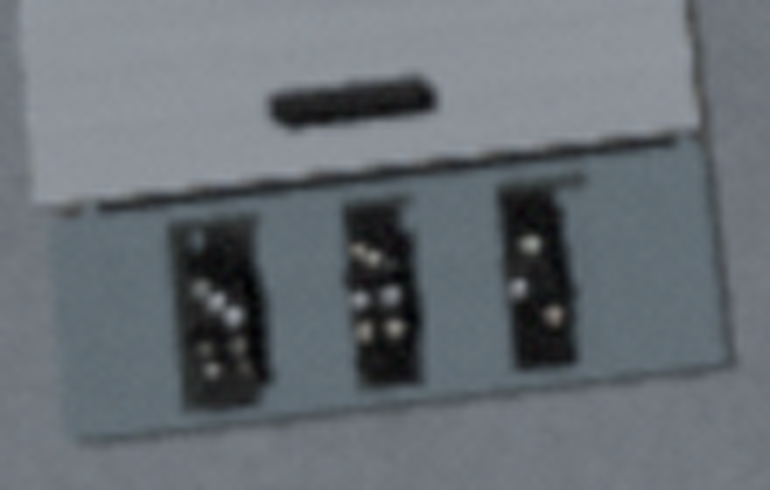

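```bash
cat >> h.py <<'E'
YC=np.deg2rad(7.0)
RC=np.array([[np.cos(YC),-np.sin(YC),0],[np.sin(YC),np.cos(YC),0],[0,0,1]])
OC=np.array([.5503,.1778,0])
def c2w(p): return np.asarray(p)@RC.T+OC
def unwrap(n,im,i,r=.022):
    y0=[.06,0,-.06][i]
    ph=np.deg2rad(np.arange(100,-100,-1)); ys=np.linspace(.012,-.012,60)
    A,Y=np.meshgrid(ph,ys,indexing="ij") # rows: +100 = toward +x(away) first
    X=np.stack([-.065+r*np.sin(A),y0+Y,.056+r*np.cos(A)],-1)
    uv=proj(n,c2w(X)).astype(np.float32)
    return cv2.remap(im,uv[...,0],uv[...,1],cv2.INTER_CUBIC)
def sheet(fn,ims):
    rows=[]
    for n in ims:
        rows+= [cv2.copyMakeBorder(unwrap(n,ims[n],i),0,0,5,5,cv2.BORDER_CONSTANT,value=(255,0,0)) for i in range(3)]
    s=np.hstack(rows); s=cv2.resize(s,(780,600))
    for k in range(-90,100,30):
        y=int((100-k)*3); cv2.line(s,(0,y),(780,y),(0,255,0) if k else (255,255,0),1)
        cv2.putText(s,str(k),(0,y-2),0,.4,(255,80,80),1)
    cv2.imwrite(fn,s[:,:,::-1])
def wcloud(n,d):
    P=(cloud(n,d)-OC)@RC
    for i,y0 in enumerate([.06,0,-.06]):
        m=(abs(P[...,1]-y0)<.0085)&(P[...,2]>.055)
        x=P[...,0][m]+.065;z=P[...,2][m]-.056
        r=np.hypot(x,z);a=np.rad2deg(np.arctan2(x,z));k=(r<.042)
        yield i,np.stack([a[k],r[k]*1000],1)
E
python3 - <<'E'
from h import *
S=np.load("a_side.npz");T=np.load("a_top.npz")
sheet("pics/c.png",{"side":S["im"],"top":T["im"]})
for n,F in(("side",S),("top",T)):
    for i,q in wcloud(n,F["d"]):
        b=[(c,round(q[abs(q[:,0]-c)<=5][:,1].max(),0) if (abs(q[:,0]-c)<=5).any() else None) for c in range(-85,90,10)]
        print(n,i,len(q),b)
E
```

```text
side 0 176 [(-85, np.float64(38.0)), (-75, np.float64(39.0)), (-65, np.float64(25.0)), (-55, np.float64(25.0)), (-45, np.float64(24.0)), (-35, np.float64(25.0)), (-25, np.float64(36.0)), (-15, np.float64(33.0)), (-5, np.float64(22.0)), (5, np.float64(21.0)), (15, np.float64(19.0)), (25, np.float64(19.0)), (35, np.float64(33.0)), (45, np.float64(32.0)), (55, None), (65, None), (75, None), (85, None)]
side 1 146 [(-85, np.float64(26.0)), (-75, np.float64(25.0)), (-65, None), (-55, np.float64(38.0)), (-45, np.float64(37.0)), (-35, np.float64(23.0)), (-25, np.float64(23.0)), (-15, np.float64(23.0)), (-5, np.float64(21.0)), (5, np.float64(35.0)), (15, np.float64(33.0)), (25, None), (35, None), (45, None), (55, np.float64(19.0)), (65, np.float64(29.0)), (75, np.float64(33.0)), (85, None)]
side 2 130 [(-85, np.float64(26.0)), (-75, np.float64(25.0)), (-65, np.float64(37.0)), (-55, np.float64(36.0)), (-45, np.float64(23.0)), (-35, np.float64(21.0)), (-25, np.float64(23.0)), (-15, np.float64(22.0)), (-5, np.float64(34.0)), (5, np.float64(33.0)), (15, None), (25, np.float64(18.0)), (35, np.flo
[... 638 characters left out ...]
4(33.0)), (-25, np.float64(25.0)), (-15, np.float64(24.0)), (-5, np.float64(29.0)), (5, np.float64(38.0)), (15, np.float64(41.0)), (25, None), (35, np.float64(25.0)), (45, np.float64(23.0)), (55, np.float64(37.0)), (65, np.float64(35.0)), (75, np.float64(36.0)), (85, np.float64(41.0))]
top 2 162 [(-85, np.float64(38.0)), (-75, None), (-65, None), (-55, np.float64(39.0)), (-45, np.float64(38.0)), (-35, np.float64(25.0)), (-25, np.float64(25.0)), (-15, np.float64(28.0)), (-5, np.float64(32.0)), (5, np.float64(40.0)), (15, np.float64(25.0)), (25, np.float64(25.0)), (35, np.float64(22.0)), (45, np.float64(28.0)), (55, np.float64(36.0)), (65, np.float64(37.0)), (75, np.float64(35.0)), (85, None)]
```

View pics/c.png

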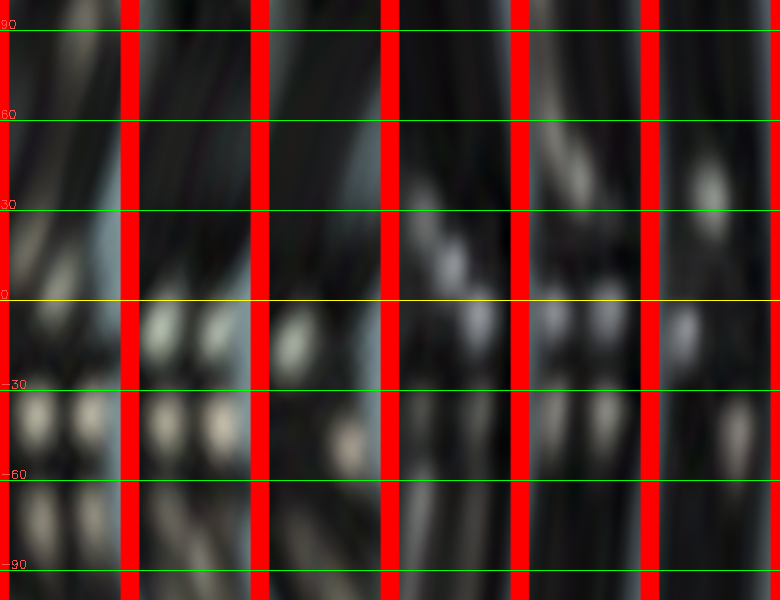

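Unwrapping the wheels by pips and rib positions gives:

| Wheel | Current angle | Code angle | Roll needed |
|---|---|---|---|
| 1 | 130° (3 leaning away) | 240° | +110° |
| 2 | 159° | 60° | −99° |
| 3 | 32° | 180° | +148° |

I'll push the ribs with closed fingers and start by travelling to the wheels.

```bash
cat >> h.py <<'E'
from scipy.spatial.transform import Rotation as Ro
def Rt(yaw): # tool z axis at world yaw (deg), tool y down
    c,s=np.cos(np.deg2rad(yaw)),np.sin(np.deg2rad(yaw))
    z=np.array([c,s,0]);y=np.array([0,0,-1.]);return np.stack([np.cross(y,z),y,z],1)
def goto(pts,yaw=None):
    o=robot.get_obs();R=np.array(o["tool_rot"]);p=np.array(o["eef_pos"])
    if yaw is None: t=np.zeros(3)
    else: t=Ro.from_matrix(R.T@Rt(yaw)).as_rotvec()/np.deg2rad(30)
    for X in pts: print("shift",np.round(R.T@(np.array(X)-p)/.2,3).tolist(),"turn",np.round(t,3).tolist())
def st():
    o=robot.get_obs();p=np.array(o["eef_pos"]);R=np.array(o["tool_rot"])
    print("t",round(o["time_s"],2),"case",np.round((p-OC)@RC*1000,1).tolist(),"w",np.round(p,3).tolist(),"yaw",round(np.rad2deg(np.arctan2(R[1,2],R[0,2])),1),"tilt",np.round(R[2],3).tolist(),"F",np.round(o["wrist_force"],1).tolist(),"width",round(o["width"],3))
E
python3 - <<'E'
from h import *
goto([[.30,-.45,.23],[.36,-.45,.23],c2w([-.11,.06,.19])],7)
E
```

```text
shift [-0.655, 0.006, 0.761] turn [-0.0, 0.345, -0.0]
shift [-0.566, 0.006, 1.047] turn [-0.0, 0.345, -0.0]
shift [-3.672, 0.206, 2.404] turn [-0.0, 0.345, -0.0]
```

arm_command --motion '[[1,[-0.1,0,0.2],[0,0.35,0]],[1,[-0.25,0,0.4],[0,0.35,0]],[1,[-0.4,0,0.6],[0,0.35,0]],[1,[-0.55,0,0.8],[0,0.35,0]],[1,[-0.75,0,0.85],[0,0.35,0]],[1,[-0.95,0,0.9],[0,0.35,0]],[1,[-1,0,0.9],[0,0.35,0]]]'

```text
time_s: 2.23
eef_pos: [0.3079, -0.372, 0.2312]
tool_rot: [[0.124, 0.0, 0.992], [-0.992, 0.001, 0.124], [-0.001, -1.0, 0.001]]
wrist_force: [0.0, -0.1, -0.2]
width: 0.005
```

Run:
```python
from h import *
st();goto([[.5,-.2,.23],[.5,0,.23],c2w([-.11,.06,.19])],7)
```

```text
t 2.23 case [-307.6, -516.2, 231.2] w [0.308, -0.372, 0.231] yaw 7.1 tilt [-0.001, -1.0, 0.001] F [0.0, -0.1, -0.2] width 0.005
shift [-0.734, 0.007, 1.06] turn [-0.001, 0.004, -0.002]
shift [-1.727, 0.008, 1.184] turn [-0.001, 0.004, -0.002]
shift [-2.878, 0.209, 0.994] turn [-0.001, 0.004, -0.002]
```

arm_command --motion '[[1,[-0.1,0,0.15],[0,0,0]],[1,[-0.25,0,0.3],[0,0,0]],[1,[-0.4,0,0.45],[0,0,0]],[1,[-0.6,0,0.6],[0,0,0]],[1,[-0.8,0,0.7],[0,0,0]],[1,[-1,0,0.8],[0,0,0]],[1,[-1,0,0.8],[0,0,0]]]'

```text
time_s: 2.82
eef_pos: [0.4443, -0.1466, 0.2322]
tool_rot: [[0.133, 0.003, 0.991], [-0.991, 0.003, 0.133], [-0.003, -1.0, 0.003]]
wrist_force: [0.6, 1.2, -0.1]
width: -0.001
```

arm_command --motion '[[1,[-0.2,0,0.1],[0,0,0]],[1,[-0.4,0,0.15],[0,0,0]],[1,[-0.6,0,0.2],[0,0,0]],[1,[-0.8,0,0.2],[0,0,0]],[1,[-1,0,0.2],[0,0,0]],[1,[-1,0,0.2],[0,0,0]]]'

```text
time_s: 3.32
eef_pos: [0.4562, 0.0663, 0.2337]
tool_rot: [[0.146, 0.004, 0.989], [-0.989, 0.007, 0.146], [-0.007, -1.0, 0.005]]
wrist_force: [0.3, 1.2, -0.0]
width: -0.001
```

Run:
```python
from h import *
st();goto([c2w([-.115,.06,.15]),c2w([-.115,.06,.083])],7)
```

```text
t 3.32 case [-107.0, -99.2, 233.7] w [0.456, 0.066, 0.234] yaw 8.4 tilt [-0.007, -1.0, 0.005] F [0.3, 1.2, -0.0] width -0.001
shift [-0.794, 0.424, -0.023] turn [-0.009, 0.046, -0.013]
shift [-0.792, 0.759, -0.025] turn [-0.009, 0.046, -0.013]
```

arm_command --motion '[[1,[-0.2,0.1,0.03],[0,0.04,0]],[1,[-0.4,0.2,0.05],[0,0.04,0]],[1,[-0.6,0.3,0.05],[0,0.04,0]],[1,[-0.79,0.4,0.05],[-0.01,0.04,-0.01]],[1,[-0.79,0.5,0.05],[-0.01,0.04,-0.01]],[1,[-0.79,0.5,0.05],[-0.01,0.04,-0.01]],[1,[-0.79,0.5,0.05],[-0.01,0.04,-0.01]]]'

```text
time_s: 3.9
eef_pos: [0.4417, 0.2253, 0.1333]
tool_rot: [[0.128, -0.005, 0.992], [-0.992, 0.0, 0.128], [-0.001, -1.0, -0.005]]
wrist_force: [-0.6, -0.0, 0.0]
width: 0.001
```

Run:
```python
from h import *
st();goto([c2w([-.1,.06,.082]),c2w([-.064,.06,.082])],7)
for n in("side","top"):
    im,d=robot.get_image(n);
    c=proj(n,c2w([-.065,.03,.06])).astype(int);print(c)
    u,v=c;im=im[max(v-50,0):v+50,u-65:u+65];cv2.imwrite(f"pics/d_{n}.png",cv2.resize(im,None,fx=5,fy=5,interpolation=cv2.INTER_CUBIC)[:,:,::-1])
```

```text
t 3.9 case [-102.0, 60.4, 133.3] w [0.442, 0.225, 0.133] yaw 7.4 tilt [-0.001, -1.0, -0.005] F [-0.6, -0.0, 0.0] width 0.001
shift [0.002, 0.256, 0.011] turn [0.009, 0.012, -0.002]
shift [0.003, 0.256, 0.191] turn [0.009, 0.012, -0.002]
[274 262]
[233 233]
```

View pics/d_side.png

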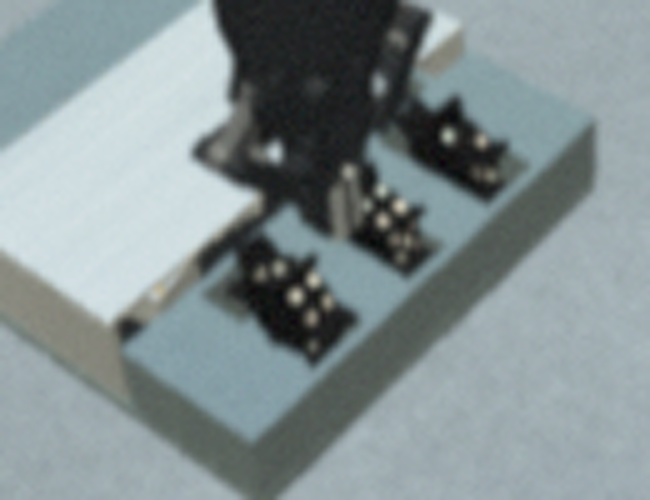

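The closed fingertips, at (345,200) in the crop, are in line with wheel 1 and above it. Starting the first stroke.

arm_command --motion '[[1,[0,0.13,0.01],[0,0,0]],[1,[0,0.255,0.01],[0,0,0]],[1,[0,0.255,0.01],[0,0,0]],[1,[0,0.255,0.07],[0,0,0]],[1,[0,0.255,0.13],[0,0,0]],[1,[0,0.255,0.19],[0,0,0]],[1,[0,0.255,0.19],[0,0,0]]]'

```text
time_s: 4.58
eef_pos: [0.4861, 0.2274, 0.0867]
tool_rot: [[0.119, 0.005, 0.993], [-0.993, 0.002, 0.119], [-0.001, -1.0, 0.005]]
wrist_force: [0.9, -0.2, 0.0]
width: 0.001
```

Run:
```python
from h import *
st()
```

```text
t 4.58 case [-57.7, 57.0, 86.7] w [0.486, 0.227, 0.087] yaw 6.8 tilt [-0.001, -1.0, 0.005] F [0.9, -0.2, 0.0] width 0.001
```

arm_command --motion '[[1,[0,0,0],[0,0,0]],[1,[0,0,0],[0,0,0]]]'

```text
time_s: 4.75
eef_pos: [0.4877, 0.2267, 0.0884]
tool_rot: [[0.117, 0.008, 0.993], [-0.993, 0.002, 0.117], [-0.001, -1.0, 0.008]]
wrist_force: [1.0, 0.4, 0.1]
width: 0.0
```

Run:
```python
from h import *
st()
for n in("side",):
    im,d=robot.get_image(n);
    u,v=(274,262);im=im[max(v-50,0):v+50,u-65:u+65];cv2.imwrite(f"pics/e_{n}.png",cv2.resize(im,None,fx=5,fy=5,interpolation=cv2.INTER_CUBIC)[:,:,::-1])
```

```text
t 4.75 case [-56.2, 56.2, 88.4] w [0.488, 0.227, 0.088] yaw 6.7 tilt [-0.001, -1.0, 0.008] F [1.0, 0.4, 0.1] width 0.0
```

View pics/e_side.png

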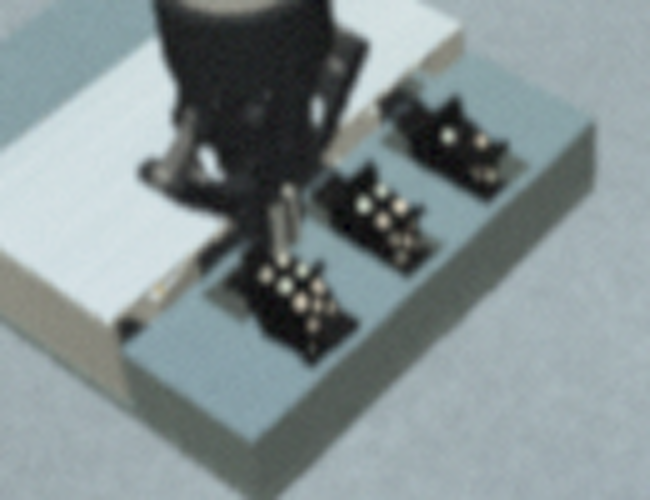

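arm_command --motion '[[1,[0,-0.15,0],[0,0,0]],[1,[0,-0.25,0],[0,0,0]],[1,[0,-0.25,-0.1],[0,0,0]],[1,[0,-0.25,-0.22],[0,0,0]],[1,[0,-0.25,-0.22],[0,0,0]],[1,[0,-0.25,-0.22],[0,0,0]]]'

```text
time_s: 5.3
eef_pos: [0.4413, 0.2211, 0.1378]
tool_rot: [[0.119, 0.007, 0.993], [-0.993, 0.0, 0.119], [0.0, -1.0, 0.007]]
wrist_force: [0.8, 0.1, -0.3]
width: 0.0
```

```bash
cat >> h.py <<'E'
def look(tag):
    ims={};
    for n in("side","top"):
        im,d=robot.get_image(n);ims[n]=im
        for i,q in wcloud(n,d):
            print(n,i+1," ".join(f"{c}:{q[abs(q[:,0]-c)<=5][:,1].max():.0f}" for c in range(-85,90,10) if (abs(q[:,0]-c)<=5).any()))
    sheet(f"pics/{tag}.png",ims)
E
python3 - <<'E'
from h import *
st();look("f");goto([c2w([-.11,.06,.083])],7)
E
```

```text
t 5.3 case [-102.9, 56.3, 137.8] w [0.441, 0.221, 0.138] yaw 6.9 tilt [0.0, -1.0, 0.007] F [0.8, 0.1, -0.3] width 0.0
side 1 -85:38 -75:24 -65:24 -55:27 -45:25 -35:38 -25:34 -15:22 -5:20 5:20 15:24 25:33 35:32 85:29
side 2 -85:24 -75:25 -65:23 -55:37 -45:34 -35:23 -25:21 -15:20 -5:25 5:33
side 3 -85:25 -75:25 -65:37 -55:39 -45:24 -35:22 -25:21 -15:21 -5:35 5:33 35:19 55:30 65:33 75:30
top 1 -25:29 -15:31 -5:27 5:27 15:24 25:38 35:39 65:21 75:24 85:35
top 2 -85:40 -55:36 -45:39 -35:36 -25:26 -15:26 -5:25 5:38 15:38 25:24 35:23 45:23 55:28 65:36 75:36 85:40
top 3 -85:37 -65:34 -55:36 -45:39 -35:23 -25:27 -15:24 -5:40 5:40 15:25 25:26 35:24 45:23 55:38 65:36 75:21 85:41
shift [-0.018, 0.275, -0.049] turn [-0.017, -0.008, -0.002]
```

View pics/f.png

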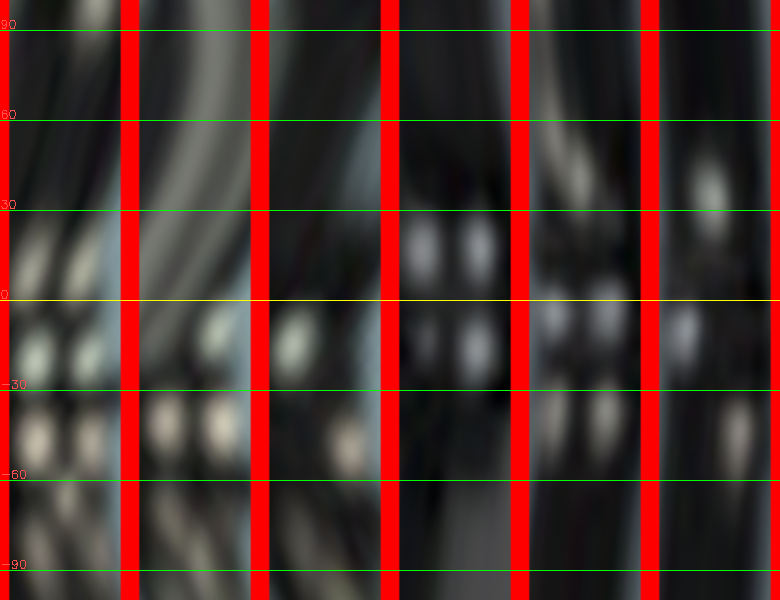

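arm_command --motion '[[1,[-0.02,0.13,0],[0,0,0]],[1,[-0.02,0.265,0],[0,0,0]],[1,[-0.02,0.265,0],[0,0,0]],[1,[-0.02,0.265,0.06],[0,0,0]],[1,[-0.02,0.265,0.12],[0,0,0]],[1,[-0.02,0.265,0.18],[0,0,0]],[1,[-0.02,0.265,0.205],[0,0,0]],[1,[-0.02,0.265,0.205],[0,0,0]]]'

```text
time_s: 6.07
eef_pos: [0.4862, 0.2306, 0.0863]
tool_rot: [[0.116, 0.01, 0.993], [-0.993, 0.003, 0.116], [-0.002, -1.0, 0.01]]
wrist_force: [0.0, 0.3, -0.3]
width: -0.002
```

Run:
```python
from h import *
st()
```

```text
t 6.07 case [-57.2, 60.2, 86.3] w [0.486, 0.231, 0.086] yaw 6.7 tilt [-0.002, -1.0, 0.01] F [0.0, 0.3, -0.3] width -0.002
```

arm_command --motion '[[1,[0,-0.12,0],[0,0,0]],[1,[0,-0.2,0],[0,0,0]],[1,[0.15,-0.2,0.05],[0,0,0]],[1,[0.3,-0.2,0.1],[0,0,0]],[1,[0.3,-0.2,0.1],[0,0,0]],[1,[0.3,-0.2,0.1],[0,0,0]]]'

```text
time_s: 6.57
eef_pos: [0.5138, 0.1702, 0.1269]
tool_rot: [[0.11, 0.011, 0.994], [-0.994, 0.002, 0.11], [-0.001, -1.0, 0.011]]
wrist_force: [-0.2, 0.6, -0.0]
width: 0.0
```

Run:
```python
from h import *
st();goto([c2w([-.037,.0,.083]),c2w([-.073,.0,.083])],7)
```

```text
t 6.57 case [-37.2, -3.1, 126.9] w [0.514, 0.17, 0.127] yaw 6.3 tilt [-0.001, -1.0, 0.011] F [-0.2, 0.6, -0.0] width 0.0
shift [-0.015, 0.219, -0.002] turn [-0.022, -0.022, -0.001]
shift [-0.013, 0.217, -0.182] turn [-0.022, -0.022, -0.001]
```

arm_command --motion '[[1,[-0.015,0.11,0],[-0.02,-0.02,0]],[1,[-0.015,0.205,0],[-0.02,-0.02,0]],[1,[-0.015,0.205,0],[-0.02,-0.02,0]],[1,[-0.015,0.205,-0.06],[-0.02,-0.02,0]],[1,[-0.015,0.205,-0.12],[-0.02,-0.02,0]],[1,[-0.015,0.205,-0.18],[-0.02,-0.02,0]],[1,[-0.015,0.205,-0.18],[-0.02,-0.02,0]],[1,[-0.015,0.205,-0.18],[-0.02,-0.02,0]]]'

```text
time_s: 7.23
eef_pos: [0.4777, 0.1702, 0.0863]
tool_rot: [[0.123, 0.001, 0.992], [-0.992, 0.001, 0.123], [-0.001, -1.0, 0.002]]
wrist_force: [-0.5, 0.1, 0.2]
width: -0.003
```

Run:
```python
from h import *
st()
```

```text
t 7.23 case [-72.9, 1.3, 86.3] w [0.478, 0.17, 0.086] yaw 7.0 tilt [-0.001, -1.0, 0.002] F [-0.5, 0.1, 0.2] width -0.003
```

arm_command --motion '[[1,[0,-0.12,0],[0,0,0]],[1,[0,-0.2,0],[0,0,0]],[1,[0,-0.2,0.12],[0,0,0]],[1,[0,-0.2,0.23],[0,0,0]],[1,[0,-0.2,0.23],[0,0,0]],[1,[0,-0.2,0.23],[0,0,0]]]'

```text
time_s: 7.73
eef_pos: [0.5249, 0.1763, 0.1271]
tool_rot: [[0.122, 0.002, 0.993], [-0.993, 0.002, 0.122], [-0.002, -1.0, 0.003]]
wrist_force: [-0.9, 0.6, -0.3]
width: 0.0
```

Run:
```python
from h import *
st();goto([c2w([-.027,.0,.086]),c2w([-.073,.0,.086])],7)
```

```text
t 7.73 case [-25.4, 1.6, 127.1] w [0.525, 0.176, 0.127] yaw 7.0 tilt [-0.002, -1.0, 0.003] F [-0.9, 0.6, -0.3] width 0.0
shift [0.008, 0.205, -0.009] turn [-0.005, -0.0, -0.004]
shift [0.009, 0.205, -0.239] turn [-0.005, -0.0, -0.004]
```

arm_command --motion '[[1,[0.01,0.11,0],[0,0,0]],[1,[0.01,0.205,0],[0,0,0]],[1,[0.01,0.205,0],[0,0,0]],[1,[0.01,0.205,-0.08],[0,0,0]],[1,[0.01,0.205,-0.16],[0,0,0]],[1,[0.01,0.205,-0.24],[0,0,0]],[1,[0.01,0.205,-0.24],[0,0,0]],[1,[0.01,0.205,-0.24],[0,0,0]]]'

```text
time_s: 8.4
eef_pos: [0.4769, 0.1687, 0.0865]
tool_rot: [[0.123, 0.003, 0.992], [-0.992, 0.002, 0.123], [-0.001, -1.0, 0.003]]
wrist_force: [0.7, 0.1, 0.5]
width: -0.002
```

Run:
```python
from h import *
st()
```

```text
t 8.4 case [-73.9, -0.1, 86.5] w [0.477, 0.169, 0.087] yaw 7.1 tilt [-0.001, -1.0, 0.003] F [0.7, 0.1, 0.5] width -0.002
```

arm_command --motion '[[1,[0,-0.12,0],[0,0,0]],[1,[0,-0.2,0],[0,0,0]],[1,[0.15,-0.2,-0.04],[0,0,0]],[1,[0.3,-0.2,-0.09],[0,0,0]],[1,[0.3,-0.2,-0.09],[0,0,0]],[1,[0.3,-0.2,-0.09],[0,0,0]]]'

```text
time_s: 8.9
eef_pos: [0.4664, 0.1046, 0.1262]
tool_rot: [[0.118, 0.002, 0.993], [-0.993, 0.001, 0.118], [-0.001, -1.0, 0.002]]
wrist_force: [0.6, 0.1, -0.3]
width: -0.001
```

Run:
```python
from h import *
st();goto([c2w([-.09,-.06,.086]),c2w([-.057,-.06,.086])],7)
```

```text
t 8.9 case [-92.2, -62.4, 126.2] w [0.466, 0.105, 0.126] yaw 6.8 tilt [-0.001, -1.0, 0.002] F [0.6, 0.1, -0.3] width -0.001
shift [-0.012, 0.201, 0.011] turn [-0.003, -0.007, -0.001]
shift [-0.013, 0.201, 0.176] turn [-0.003, -0.007, -0.001]
```

Down and push; then in the same way lift and return.

arm_command --motion '[[1,[-0.01,0.11,0],[0,0,0]],[1,[-0.01,0.2,0],[0,0,0]],[1,[-0.01,0.2,0],[0,0,0]],[1,[-0.01,0.2,0.06],[0,0,0]],[1,[-0.01,0.2,0.12],[0,0,0]],[1,[-0.01,0.2,0.176],[0,0,0]],[1,[-0.01,0.2,0.176],[0,0,0]],[1,[-0.01,0.2,0.176],[0,0,0]]]'

```text
time_s: 9.57
eef_pos: [0.502, 0.1121, 0.0869]
tool_rot: [[0.119, 0.002, 0.993], [-0.993, 0.002, 0.119], [-0.002, -1.0, 0.003]]
wrist_force: [0.1, 0.4, -0.4]
width: -0.003
```

arm_command --motion '[[1,[0,-0.12,0],[0,0,0]],[1,[0,-0.2,0],[0,0,0]],[1,[0,-0.2,-0.12],[0,0,0]],[1,[0,-0.2,-0.23],[0,0,0]],[1,[0,-0.2,-0.23],[0,0,0]],[1,[0,-0.2,-0.23],[0,0,0]]]'

```text
time_s: 10.07
eef_pos: [0.4545, 0.1065, 0.1268]
tool_rot: [[0.121, 0.002, 0.993], [-0.993, 0.001, 0.121], [-0.0, -1.0, 0.002]]
wrist_force: [-0.2, 0.2, -0.0]
width: -0.0
```

Run:
```python
from h import *
st();goto([c2w([-.09,-.06,.086]),c2w([-.057,-.06,.086])],7)
```

```text
t 10.07 case [-103.8, -59.1, 126.8] w [0.454, 0.106, 0.127] yaw 6.9 tilt [-0.0, -1.0, 0.002] F [-0.2, 0.2, -0.0] width -0.0
shift [0.004, 0.204, 0.069] turn [-0.004, -0.002, -0.001]
shift [0.004, 0.204, 0.234] turn [-0.004, -0.002, -0.001]
```

arm_command --motion '[[1,[0,0.11,0],[0,0,0]],[1,[0,0.2,0],[0,0,0]],[1,[0,0.2,0],[0,0,0]],[1,[0,0.2,0.08],[0,0,0]],[1,[0,0.2,0.16],[0,0,0]],[1,[0,0.2,0.234],[0,0,0]],[1,[0,0.2,0.234],[0,0,0]],[1,[0,0.2,0.234],[0,0,0]]]'

```text
time_s: 10.73
eef_pos: [0.5022, 0.1127, 0.0876]
tool_rot: [[0.12, 0.003, 0.993], [-0.993, 0.002, 0.12], [-0.001, -1.0, 0.003]]
wrist_force: [-0.2, 0.3, -0.5]
width: -0.0
```

arm_command --motion '[[1,[0,-0.12,0],[0,0,0]],[1,[0,-0.2,0],[0,0,0]],[1,[0,-0.2,-0.12],[0,0,0]],[1,[0,-0.2,-0.23],[0,0,0]],[1,[0,-0.2,-0.23],[0,0,0]],[1,[0,-0.2,-0.23],[0,0,0]]]'

```text
time_s: 11.23
eef_pos: [0.4544, 0.1066, 0.1275]
tool_rot: [[0.121, 0.002, 0.993], [-0.993, 0.0, 0.121], [0.0, -1.0, 0.002]]
wrist_force: [-0.8, 0.5, 0.6]
width: -0.006
```

Run:
```python
from h import *
st();look("g");goto([c2w([-.09,-.06,.086]),c2w([-.057,-.06,.086])],7)
```

```text
t 11.23 case [-103.8, -59.0, 127.5] w [0.454, 0.107, 0.127] yaw 7.0 tilt [0.0, -1.0, 0.002] F [-0.8, 0.5, 0.6] width -0.006
side 1 -85:40 -75:25 -65:26 -55:26 -45:24 -35:37 -25:36 -15:21 -5:21 5:20 15:19 25:32 35:33 45:31
side 2 -85:38 -75:25 -65:23 -55:23 -45:36 -35:37 -25:22 -15:22 -5:22 5:24 15:33 25:34 85:32
side 3 -85:39 -75:25 -65:24 -55:24 -45:24 -35:39 -25:36 -15:22 -5:22 5:17 15:22 25:31 35:33 45:31 75:9
top 1 85:40
top 2 
top 3 15:22 25:38 35:34 45:33 75:33 85:41
shift [0.006, 0.21, 0.057] turn [-0.008, -0.003, -0.002]
shift [0.006, 0.21, 0.222] turn [-0.008, -0.003, -0.002]
```

View pics/g.png

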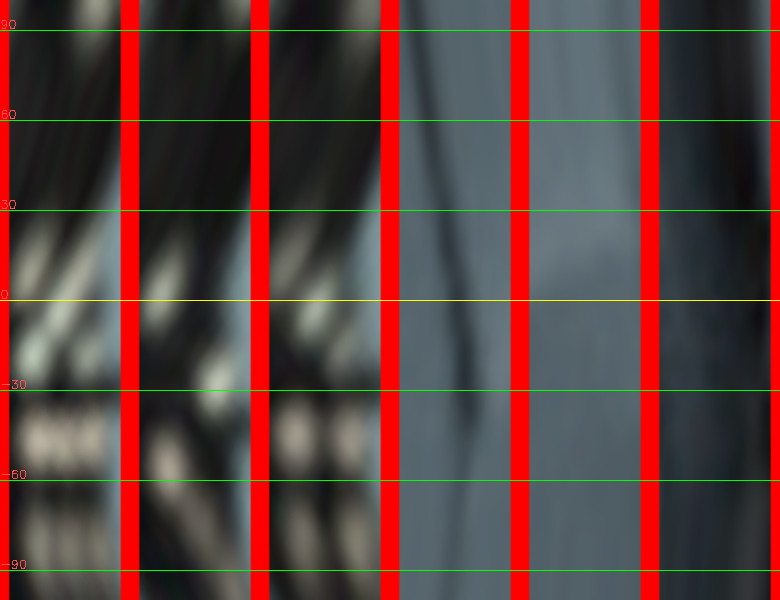

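Wheel 1 shows 5 square, wheel 2 shows 2 but about 10° short (its pips lean to −13), and wheel 3 shows 3 square. Next is wheel 3's last stroke, then a trim on wheel 2.

arm_command --motion '[[1,[0,0.11,0],[0,0,0]],[1,[0,0.205,0],[0,0,0]],[1,[0,0.205,0],[0,0,0]],[1,[0,0.205,0.08],[0,0,0]],[1,[0,0.205,0.16],[0,0,0]],[1,[0,0.205,0.234],[0,0,0]],[1,[0,0.205,0.234],[0,0,0]],[1,[0,0.205,0.234],[0,0,0]]]'

```text
time_s: 12.0
eef_pos: [0.5044, 0.1133, 0.0878]
tool_rot: [[0.12, 0.005, 0.993], [-0.993, 0.003, 0.12], [-0.002, -1.0, 0.005]]
wrist_force: [-0.5, -0.3, 0.4]
width: 0.002
```

arm_command --motion '[[1,[0,-0.12,0],[0,0,0]],[1,[0,-0.2,0],[0,0,0]],[1,[-0.15,-0.2,-0.03],[0,0,0]],[1,[-0.3,-0.2,-0.065],[0,0,0]],[1,[-0.3,-0.2,-0.065],[0,0,0]],[1,[-0.3,-0.2,-0.065],[0,0,0]]]'

```text
time_s: 12.5
eef_pos: [0.4824, 0.1735, 0.1284]
tool_rot: [[0.125, 0.005, 0.992], [-0.992, 0.003, 0.125], [-0.002, -1.0, 0.005]]
wrist_force: [0.1, -0.1, -0.1]
width: 0.002
```

Run:
```python
from h import *
st();goto([c2w([-.07,-.0,.087]),c2w([-.057,-.0,.087])],7)
```

```text
t 12.5 case [-68.0, 4.0, 128.4] w [0.482, 0.173, 0.128] yaw 7.2 tilt [-0.002, -1.0, 0.005] F [0.1, -0.1, -0.1] width 0.002
shift [0.02, 0.207, -0.011] turn [-0.01, 0.007, -0.005]
shift [0.021, 0.207, 0.054] turn [-0.01, 0.007, -0.005]
```

arm_command --motion '[[1,[0.02,0.11,-0.01],[0,0,0]],[1,[0.02,0.205,-0.01],[0,0,0]],[1,[0.02,0.205,-0.01],[0,0,0]],[1,[0.02,0.205,0.02],[0,0,0]],[1,[0.02,0.205,0.055],[0,0,0]],[1,[0.02,0.205,0.055],[0,0,0]],[1,[0.02,0.205,0.055],[0,0,0]]]'

```text
time_s: 13.08
eef_pos: [0.496, 0.1713, 0.0888]
tool_rot: [[0.124, 0.008, 0.992], [-0.992, 0.004, 0.124], [-0.003, -1.0, 0.008]]
wrist_force: [0.7, 0.5, -0.1]
width: 0.005
```

arm_command --motion '[[1,[0,-0.2,0],[0,0,0]],[1,[0,-0.35,0],[0,0,0]],[1,[0,-0.35,0.1],[0,0,0]],[1,[0,-0.35,0.1],[0,0,0]],[1,[0,-0.35,0.1],[0,0,0]]]'

```text
time_s: 13.5
eef_pos: [0.5167, 0.1736, 0.1603]
tool_rot: [[0.123, 0.01, 0.992], [-0.992, 0.005, 0.123], [-0.004, -1.0, 0.011]]
wrist_force: [-1.0, 0.3, -0.2]
width: -0.001
```

Run:
```python
from h import *
st();look("i");goto([c2w([-.02,-.0,.085])],7)
print([(round(r["score"],2),np.round((np.array(r["at"])-OC)@RC,3).tolist()) for r in robot.mark_of("hood_grip","side")[:3]])
```

```text
t 13.5 case [-33.9, -0.0, 160.3] w [0.517, 0.174, 0.16] yaw 7.1 tilt [-0.004, -1.0, 0.011] F [-1.0, 0.3, -0.2] width -0.001
side 1 -85:39 -75:25 -65:26 -55:24 -45:25 -35:38 -25:39 -15:22 -5:21 5:24 15:24 25:32 35:33
side 2 -85:40 -75:25 -65:25 -55:24 -45:25 -35:36 -25:37 -15:21 -5:21 5:19 15:25 25:34 35:33
side 3 -85:39 -75:25 -65:24 -55:25 -45:24 -35:38 -25:36 -15:21 -5:21 5:20 15:19 25:33 35:32
top 1 
top 2 -85:34 -75:26 -65:22 -55:22 -25:34 -15:24 -5:23 5:24 15:26 25:41 35:37 85:33
top 3 -85:40 -75:35 -65:25 -55:23 -45:24 -25:39 -15:37 -5:25 5:24 15:25 25:39 35:38 45:33 85:39
shift [0.0, 0.368, 0.078] turn [-0.013, 0.005, -0.005]
[(0.63, [0.009, 0.002, 0.1]), (0.23, [-0.101, -0.427, -0.003])]
```

View pics/i.png

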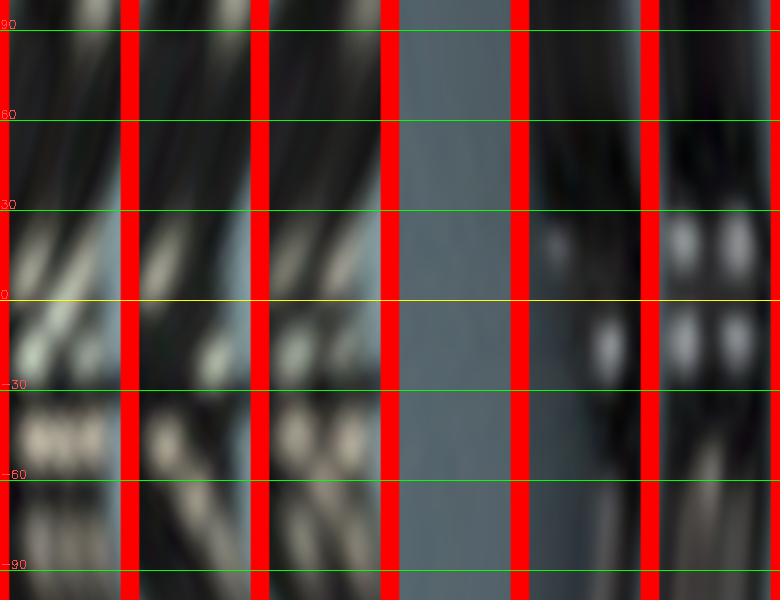

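The code 5-2-4 shows, with all faces square within about 4°. Now I'll push the hood's grip bar away from the robot.

arm_command --motion '[[1,[0,0.15,0.06],[0,0,0]],[1,[0,0.35,0.06],[0,0,0]],[1,[0,0.36,0.06],[0,0,0]],[1,[0,0.36,0.15],[0,0,0]],[1,[0,0.36,0.25],[0,0,0]],[1,[0,0.36,0.35],[0,0,0]],[1,[0,0.36,0.45],[0,0,0]],[1,[0,0.36,0.45],[0,0,0]]]'

```text
time_s: 14.32
eef_pos: [0.6058, 0.1845, 0.0868]
tool_rot: [[0.123, 0.007, 0.992], [-0.992, 0.004, 0.123], [-0.003, -1.0, 0.007]]
wrist_force: [0.7, -0.7, 0.2]
width: 0.001
```

Run:
```python
from h import *
st();goto([c2w([.119,-.0,.087])],7)
```

```text
t 14.32 case [55.9, -0.1, 86.8] w [0.606, 0.185, 0.087] yaw 7.1 tilt [-0.003, -1.0, 0.007] F [0.7, -0.7, 0.2] width 0.001
shift [0.0, 0.001, 0.315] turn [-0.014, 0.003, -0.006]
```

arm_command --motion '[[1,[0,0,0.1],[0,0,0]],[1,[0,0,0.2],[0,0,0]],[1,[0,0,0.27],[0,0,0]],[1,[0,0,0.31],[0,0,0]],[1,[0,0,0.31],[0,0,0]],[1,[0,0,0.31],[0,0,0]]]'

```text
time_s: 14.82
eef_pos: [0.6644, 0.1921, 0.0867]
tool_rot: [[0.124, 0.001, 0.992], [-0.992, 0.003, 0.124], [-0.003, -1.0, 0.002]]
wrist_force: [-4.5, -0.9, 0.7]
width: -0.002
```

Run:
```python
from h import *
st()
for n in("top","side"):
    im,d=robot.get_image(n);cv2.imwrite(f"pics/j_{n}.png",im[:,:,::-1])
    for l in("hood_grip","cartridge1"): print(n,l,[(round(r["score"],2),np.round((np.array(r["at"])-OC)@RC,3).tolist()) for r in robot.mark_of(l,n)[:4]])
```

```text
t 14.82 case [115.0, 0.3, 86.7] w [0.664, 0.192, 0.087] yaw 7.1 tilt [-0.003, -1.0, 0.002] F [-4.5, -0.9, 0.7] width -0.002
top hood_grip [(0.7, [0.135, 0.002, 0.1])]
top cartridge1 [(0.58, [0.023, -0.068, 0.014]), (0.48, [0.028, 0.072, 0.008])]
side hood_grip [(0.64, [0.136, 0.002, 0.1]), (0.31, [-0.098, -0.427, -0.001])]
side cartridge1 [(0.77, [0.026, 0.073, 0.008]), (0.61, [0.028, -0.069, 0.008]), (0.5, [0.046, 0.009, 0.009])]
```

View pics/j_side.png

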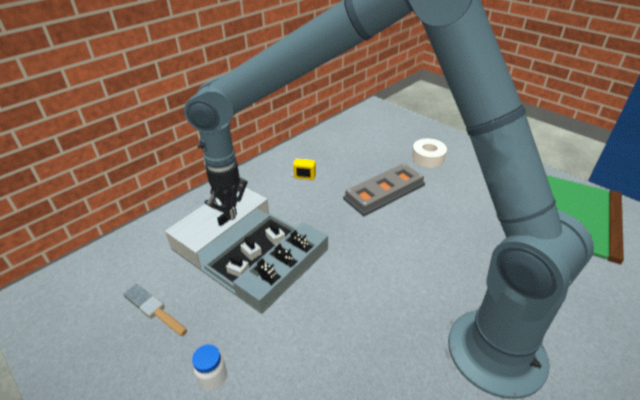

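View pics/j_top.png

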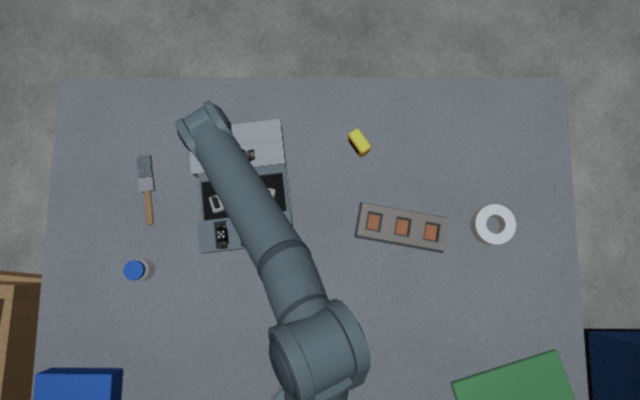

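The hood is fully open. Three cartridges sit in the tray at (237,267), (252,249) and (275,234) in the side view. I'll retreat to clear the top view.

arm_command --motion '[[1,[0,-0.15,-0.05],[0,0,0]],[1,[0,-0.35,-0.1],[0,0,0]],[1,[0.1,-0.5,-0.2],[0,0,0]],[1,[0.3,-0.55,-0.3],[0,0,0]],[1,[0.5,-0.55,-0.4],[0,0,0]],[1,[0.7,-0.55,-0.5],[0,0,0]],[1,[0.9,-0.55,-0.5],[0,0,0]],[1,[1,-0.55,-0.5],[0,0,0]]]'

```text
time_s: 15.78
eef_pos: [0.5898, -0.0248, 0.1974]
tool_rot: [[0.12, 0.006, 0.993], [-0.993, -0.002, 0.12], [0.002, -1.0, 0.006]]
wrist_force: [1.2, -2.5, -0.1]
width: -0.006
```

```bash
cat >> h.py <<'E'
def carts(n,fn=None):
    im,d=robot.get_image(n);P=cloud(n,d);C=(P-OC)@RC
    res=[]
    for r in robot.outline_of("cartridge1",n):
        m=r["pixels"];q=P[m];z=q[:,2]
        zt=np.percentile(z,90)
        print(n,"score",round(r["score"],2),len(q),"case-mean",np.round(C[m].mean(0)*1000).tolist(),"zpct",np.round(np.percentile(z,[5,50,95]),3).tolist())
        for lo,hi in((.026,.042),(.05,.065)):
            k=(z>lo)&(z<hi)
            if k.sum()>8: print("   z",lo,hi,k.sum(),np.round(np.array(sum([list(a) if not np.isscalar(a) else [a] for a in rect(q[k])],[])),1).tolist())
    if fn:
        u,v=proj(n,c2w([.03,0,.03])).astype(int)
        cv2.imwrite(fn,cv2.resize(im[v-50:v+50,u-65:u+65],None,fx=6,fy=6,interpolation=cv2.INTER_CUBIC)[:,:,::-1])
E
python3 - <<'E'
from h import *
st()
carts("top","pics/k_top.png");carts("side","pics/k_side.png")
for n in("top","side"): print(n,[(round(r["score"],2),np.round(r["at"],3).tolist()) for r in robot.mark_of("cartridge1",n)[:4]])
E
```

```text
t 15.78 case [14.6, -205.9, 197.4] w [0.59, -0.025, 0.197] yaw 6.9 tilt [0.002, -1.0, 0.006] F [1.2, -2.5, -0.1] width -0.006
top score 0.78 248 case-mean [41.0, 8.0, 41.0] zpct [0.01, 0.035, 0.06]
   z 0.026 0.042 139 [593.4, 193.0, 35.5, 44.5, 87.0]
   z 0.05 0.065 55 [593.5, 192.7, 12.8, 29.9, 82.4]
top score 0.73 216 case-mean [28.0, -70.0, 39.0] zpct [0.022, 0.035, 0.059]
   z 0.026 0.042 138 [588.8, 113.1, 33.8, 44.8, 84.5]
   z 0.05 0.065 56 [588.8, 113.4, 12.5, 30.1, 82.0]
top score 0.19 1264 case-mean [-122.0, -669.0, 42.0] zpct [0.013, 0.044, 0.049]
   z 0.026 0.042 206 [511.1, -505.4, 107.1, 104.2, 10.5]
   z 0.05 0.065 13 [503.7, -508.5, 83.4, 82.4, 43.9]
side score 0.89 330 case-mean [16.0, 83.0, 38.0] zpct [0.011, 0.031, 0.056]
   z 0.026 0.042 145 [564.6, 257.4, 44.4, 32.0, 20.4]
   z 0.05 0.065 61 [545.7, 260.9, 20.8, 68.8, 75.4]
side score 0.84 254 case-mean [24.0, -61.0, 33.0] zpct [0.012, 0.031, 0.055]
   z 0.026 0.042 120 [584.4, 115.6, 33.1, 45.6, 80.8]
   z 0.05 0.065 46 [585.8, 114.2, 13.4, 31.2, 78.5]
top [(0.78, [0.584, 0.115, 0.013]), (0.62, [0.567, 0.256, 0.006]), (0.58, [0.591, 0.192, 0.01]), (0.42, [0.384, 0.458, -0.002])]
side [(0.76, [0.595, 0.191, 0.008]), (0.56, [0.586, 0.11, 0.009])]
```

View pics/k_top.png

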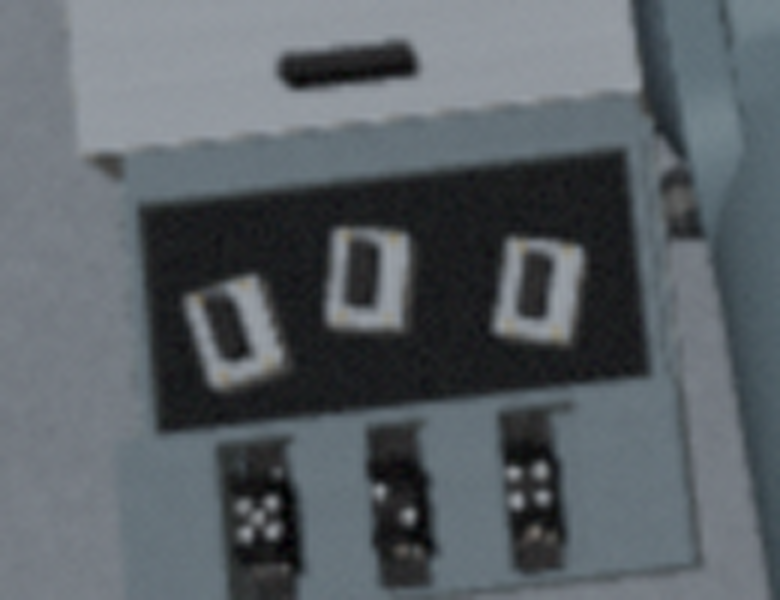

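View pics/k_side.png

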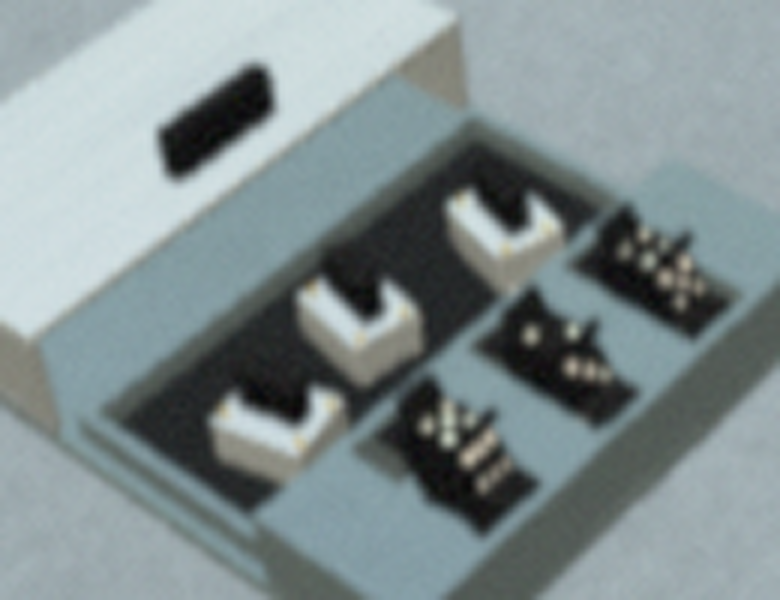

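```bash
cat >> h.py <<'E'
YD=np.deg2rad(-10.0);RD=np.array([[np.cos(YD),-np.sin(YD),0],[np.sin(YD),np.cos(YD),0],[0,0,1]]);OD=np.array([.505,-.2585,0])
def d2w(p): return np.asarray(p)@RD.T+OD
def ortho(n,im,f,z,cx,cy,hx,hy,s):
    # top view: row down = -x, col right = -y ; s px per m
    xs=np.arange(cx+hx,cx-hx,-1/s);ys=np.arange(cy+hy,cy-hy,-1/s)
    X,Y=np.meshgrid(xs,ys,indexing="ij");uv=proj(n,f(np.stack([X,Y,np.full(X.shape,z)],-1))).astype(np.float32)
    return cv2.remap(im,uv[...,0],uv[...,1],cv2.INTER_CUBIC)
E
python3 - <<'E'
from h import *
out=[]
for n in("top","side"):
    im=np.load(f"a_{n}.npz")["im"]
    o=ortho(n,im,d2w,.036,0,0,.06,.13,3000)
    for b in(.08,0,-.08):
        r=[int((.13-b-.019)*3000),int((.06-.024)*3000)];cv2.rectangle(o,(r[0],r[1]),(r[0]+114,r[1]+144),(0,255,0),1)
    cv2.rectangle(o,(15,30),(15+750,330),(255,255,0),1)
    out.append(o)
o=np.vstack(out);cv2.imwrite("pics/l.png",cv2.resize(o,(780,600*0+int(o.shape[0]*780/o.shape[1])))[:,:,::-1]);print(o.shape)
# cartridges ortho in top
im,d=robot.get_image("top")
o=ortho("top",im,c2w,.034,.03,0,.08,.13,3000);cv2.imwrite("pics/l2.png",o[:,:,::-1])
P=cloud("top",d);C=(P-OC)@RC
m=(abs(P[...,2]-.034)<.006)&(C[...,0]>-.015)&(C[...,0]<.09)&(abs(C[...,1])<.112)
nl,lab=cv2.connectedComponents(m.astype(np.uint8))
for k in range(1,nl):
    if (lab==k).sum()>40:
        q=C[lab==k];(c,s,a)=rect(q);print("block case",np.round(c,1),np.round(s,1),round(a,1),"world",np.round(c2w([c[0]/1e3,c[1]/1e3,0]),4)[:2])
m=(abs(P[...,2]-.058)<.006)&(C[...,0]>-.01)&(C[...,0]<.09)&(abs(C[...,1])<.112)
nl,lab=cv2.connectedComponents(m.astype(np.uint8))
for k in range(1,nl):
    if (lab==k).sum()>20:
        q=C[lab==k];(c,s,a)=rect(q);print("tab case",np.round(c,1),np.round(s,1),round(a,1))
E
```

```text
(720, 780, 3)
block case [45.1  9.4] [34.7 44.3] 79.7 world [0.5939 0.1927]
block case [ 30.1 -68.9] [34.8 44.9] 78.1 world [0.5886 0.1131]
block case [27.5 73.2] [45.2 34.5] 12.0 world [0.5687 0.2538]
tab case [44.8  8.9] [12.2 30.6] 77.4
tab case [ 30.1 -68.8] [12.3 30.3] 76.9
tab case [27.5 73.4] [30.  12.4] 11.3
```

View pics/l.png

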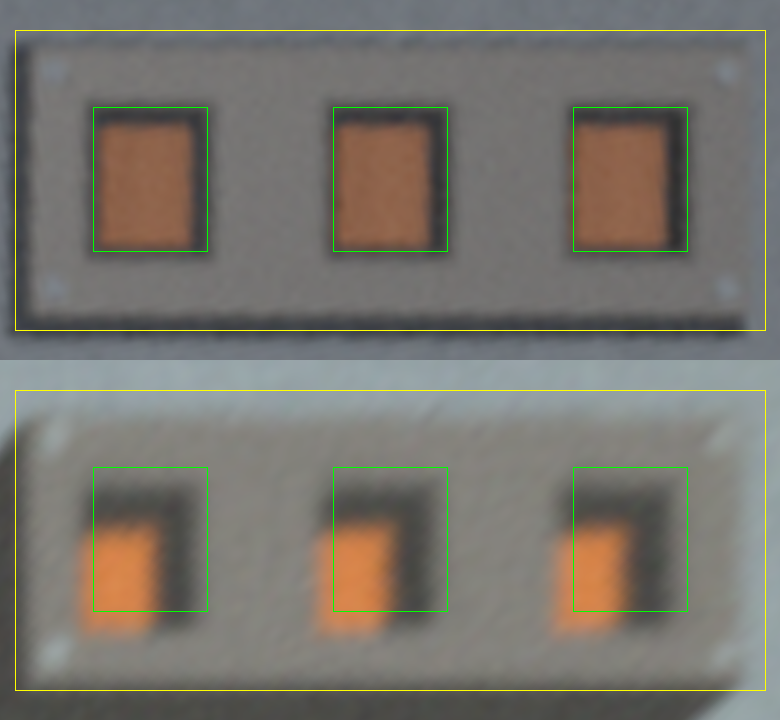

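View pics/l2.png

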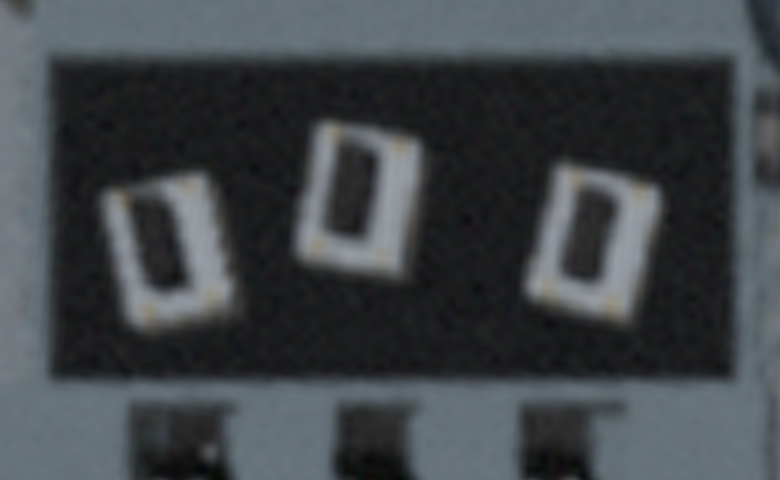

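In the top orthophoto the dock mouths line up with my boxes. The side camera puts them about 3 mm nearer, so I'll use the average. The three cartridges are at world (.589,.113), (.594,.193) and (.569,.254), with yaws of about −5.5°, −4° and +18.5°. Grasping the right-hand one first.

```bash
sed -i 's/OD=np.array(\[.505,-.2585,0\])/OD=np.array([.5043,-.2585,0])/' h.py
python3 - <<'E'
from h import *
goto([[.588,.1135,.12],[.588,.1135,.037]],-5.5)
E
```

```text
shift [-0.645, 0.386, 0.07] turn [-0.008, 0.428, -0.008]
shift [-0.643, 0.801, 0.068] turn [-0.008, 0.428, -0.008]
```

arm_command --motion '[[0.45,[-0.15,0,0.07],[0,0.2,0]],[0.45,[-0.3,0.1,0.07],[0,0.4,0]],[0.45,[-0.45,0.2,0.07],[-0.01,0.43,-0.01]],[0.45,[-0.6,0.3,0.07],[-0.01,0.43,-0.01]],[0.45,[-0.645,0.385,0.07],[-0.01,0.43,-0.01]],[0.45,[-0.645,0.385,0.07],[-0.01,0.43,-0.01]],[0.45,[-0.645,0.385,0.07],[-0.01,0.43,-0.01]]]'

```text
time_s: 16.72
eef_pos: [0.5867, 0.1158, 0.1194]
tool_rot: [[-0.092, -0.003, 0.996], [-0.996, -0.001, -0.092], [0.002, -1.0, -0.003]]
wrist_force: [0.9, -0.8, 0.0]
width: 0.545
```

Run:
```python
from h import *
st();goto([[.588,.1135,.037]],-5.5)
im,d=robot.get_image("side");cv2.imwrite("pics/m.png",cv2.resize(im[180:320,190:340],None,fx=4,fy=4,interpolation=cv2.INTER_CUBIC)[:,:,::-1])
```

```text
t 16.72 case [28.6, -66.0, 119.4] w [0.587, 0.116, 0.119] yaw -5.3 tilt [0.002, -1.0, -0.003] F [0.9, -0.8, 0.0] width 0.545
shift [0.01, 0.412, 0.009] turn [0.006, 0.008, 0.003]
```

View pics/m.png

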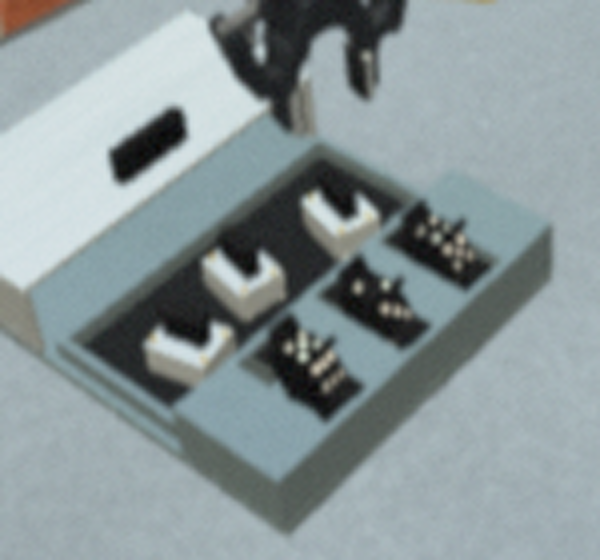

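The open fingers straddle the right cartridge, which is at (340,215) in the crop. Going down to grip.

arm_command --motion '[[0.45,[0.01,0.15,0.01],[0,0,0]],[0.45,[0.01,0.3,0.01],[0,0,0]],[0.45,[0.01,0.4,0.01],[0,0,0]],[0.45,[0.01,0.4,0.01],[0,0,0]],[1,[0.01,0.4,0.01],[0,0,0]],[1,[0.01,0.4,0.01],[0,0,0]],[1,[0.01,0.4,0.01],[0,0,0]],[1,[0.01,0.4,0.01],[0,0,0]]]' --force 60

```text
time_s: 17.43
eef_pos: [0.5924, 0.1118, 0.0431]
tool_rot: [[-0.096, 0.004, 0.995], [-0.995, -0.001, -0.096], [0.001, -1.0, 0.004]]
wrist_force: [0.2, -0.1, 1.8]
width: 0.122
```

arm_command --motion '[[1,[0,0,0],[0,0,0]],[1,[0,0,0],[0,0,0]]]'

```text
time_s: 17.6
eef_pos: [0.5935, 0.112, 0.0445]
tool_rot: [[-0.096, 0.007, 0.995], [-0.995, -0.001, -0.096], [0.0, -1.0, 0.007]]
wrist_force: [-0.1, -0.7, 0.7]
width: 0.122
```

Run:
```python
from h import *
st()
```

```text
t 17.6 case [34.9, -70.5, 44.5] w [0.594, 0.112, 0.044] yaw -5.5 tilt [0.0, -1.0, 0.007] F [-0.1, -0.7, 0.7] width 0.122
```

arm_command --motion '[[0.7,[0,0,0],[0,0,0]],[0.7,[0,0,0],[0,0,0]],[0.7,[0,0.02,-0.02],[0,0,0]],[0.7,[0,0.04,-0.03],[0,0,0]],[0.7,[0,0.04,-0.03],[0,0,0]],[0.7,[0,0.04,-0.03],[0,0,0]]]'

```text
time_s: 18.1
eef_pos: [0.5866, 0.1125, 0.0356]
tool_rot: [[-0.095, 0.005, 0.995], [-0.995, -0.001, -0.095], [0.001, -1.0, 0.005]]
wrist_force: [0.2, -0.1, 0.0]
width: 0.295
```

Run:
```python
from h import *
st()
```

```text
t 18.1 case [28.0, -69.2, 35.6] w [0.587, 0.113, 0.036] yaw -5.5 tilt [0.001, -1.0, 0.005] F [0.2, -0.1, 0.0] width 0.295
```

arm_command --motion '[[1,[0,-0.005,0],[0,0,0]],[1,[0,-0.005,0],[0,0,0]],[1,[0,-0.005,0],[0,0,0]],[1,[0,-0.1,0],[0,0,0]],[1,[0,-0.25,0],[0,0,0]],[1,[0,-0.4,0],[0,0,0]],[1,[0,-0.5,0],[0,0,0]],[1,[0,-0.5,0],[0,0,0]]]' --force 60

```text
time_s: 18.77
eef_pos: [0.5901, 0.114, 0.1413]
tool_rot: [[-0.095, 0.015, 0.995], [-0.995, 0.001, -0.095], [-0.002, -1.0, 0.015]]
wrist_force: [0.6, -0.5, -0.6]
width: 0.123
```

Run:
```python
from h import *
st();b=d2w([0,.08,.15]);print(b);goto([[.57,-.03,.16],b],-10)
im,d=robot.get_image("side");cv2.imwrite("pics/n.png",cv2.resize(im[150:300,190:340],None,fx=4,fy=4,interpolation=cv2.INTER_CUBIC)[:,:,::-1])
```

```text
t 18.77 case [31.8, -68.1, 141.3] w [0.59, 0.114, 0.141] yaw -5.5 tilt [-0.002, -1.0, 0.015] F [0.6, -0.5, -0.6] width 0.123
[ 0.51819185 -0.17971538  0.15      ]
shift [0.726, -0.096, -0.03] turn [-0.029, 0.151, -0.006]
shift [1.496, -0.05, -0.218] turn [-0.029, 0.151, -0.006]
```

View pics/n.png

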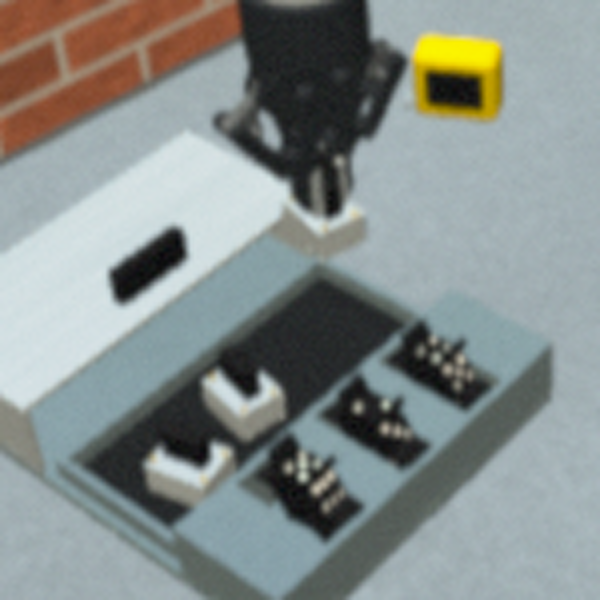

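The cartridge is held, block upright at (325,235) in the crop. Moving to bay 1.

arm_command --motion '[[1,[0.12,-0.05,-0.03],[-0.03,0.15,-0.01]],[1,[0.27,-0.05,-0.06],[-0.03,0.15,-0.01]],[1,[0.42,-0.05,-0.1],[-0.03,0.15,-0.01]],[1,[0.57,-0.05,-0.14],[-0.03,0.15,-0.01]],[1,[0.72,-0.05,-0.17],[-0.03,0.15,-0.01]],[1,[0.87,-0.05,-0.2],[-0.03,0.15,-0.01]],[1,[0.98,-0.05,-0.21],[-0.03,0.15,-0.01]],[1,[0.98,-0.05,-0.21],[-0.03,0.15,-0.01]]]'

```text
time_s: 19.48
eef_pos: [0.5247, -0.0855, 0.1458]
tool_rot: [[-0.183, -0.01, 0.983], [-0.983, -0.007, -0.183], [0.009, -1.0, -0.009]]
wrist_force: [0.5, -0.6, -0.8]
width: 0.125
```

Run:
```python
from h import *
st();goto([d2w([0,.08,.12])],-10)
```

```text
t 19.48 case [-57.5, -258.2, 145.8] w [0.525, -0.085, 0.146] yaw -10.5 tilt [0.009, -1.0, -0.009] F [0.5, -0.6, -0.8] width 0.125
shift [0.468, 0.133, 0.056] turn [0.016, -0.018, 0.017]
```

arm_command --motion '[[1,[0.15,0.05,0.02],[0.02,-0.02,0.02]],[1,[0.3,0.1,0.04],[0.02,-0.02,0.02]],[1,[0.42,0.12,0.05],[0.02,-0.02,0.02]],[1,[0.47,0.12,0.055],[0.02,-0.02,0.02]],[1,[0.47,0.12,0.055],[0.02,-0.02,0.02]],[1,[0.47,0.12,0.055],[0.02,-0.02,0.02]]]'

```text
time_s: 19.98
eef_pos: [0.5181, -0.1787, 0.1221]
tool_rot: [[-0.173, 0.002, 0.985], [-0.985, 0.003, -0.173], [-0.003, -1.0, 0.001]]
wrist_force: [0.4, -0.2, -1.1]
width: 0.124
```

```bash
cat >> h.py <<'E'
def held(n):
    # block held in gripper: aluminium top/side visible; find outline & estimate in tool frame
    o=robot.get_obs();p=np.array(o["eef_pos"]);R=np.array(o["tool_rot"])
    im,d=robot.get_image(n);P=cloud(n,d)
    for r in robot.mark_of("cartridge1",n):
        a=np.array(r["at"]);
        if np.linalg.norm(a-p)<.1: print(n,"held mark world",np.round(a,4),"tool",np.round((a-p)@R*1000,1),round(r["score"],2))
    L=(P-p)@R
    m=(abs(L[...,0])<.03)&(abs(L[...,2])<.035)&(L[...,1]>-.003)&(L[...,1]<.008)&(d>0)
    q=L[m]
    if len(q)>10: c=rect(q[:,[0,2]]);print(n,"blocktop in tool x,z",np.round(c[0],1),np.round(c[1],1),round(c[2],1),len(q),"y",np.round(np.median(q[:,1])*1000,1))
E
python3 - <<'E'
from h import *
st();held("top");held("side");goto([d2w([0,.08,.06])],-10)
im,d=robot.get_image("side");u,v=proj("side",d2w([0,.05,.06])).astype(int);cv2.imwrite("pics/o.png",cv2.resize(im[v-60:v+50,u-70:u+70],None,fx=5,fy=5,interpolation=cv2.INTER_CUBIC)[:,:,::-1])
E
```

```text
t 19.98 case [-75.4, -349.9, 122.1] w [0.518, -0.179, 0.122] yaw -9.9 tilt [-0.003, -1.0, 0.001] F [0.4, -0.2, -1.1] width 0.124
top held mark world [ 0.5169 -0.1784  0.0978] tool [-0.  24.3 -1.3] 0.45
top blocktop in tool x,z [-12.4 -16.2] [ 5.9 14.2] 54.0 12 y 2.1
side held mark world [ 0.5209 -0.1796  0.0941] tool [ 2.4 28.6  2.3] 0.49
side blocktop in tool x,z [-0.9 -0.3] [35.1 41.6] 4.2 68 y 4.9
shift [0.014, 0.314, -0.002] turn [-0.005, 0.01, -0.006]
```

View pics/o.png

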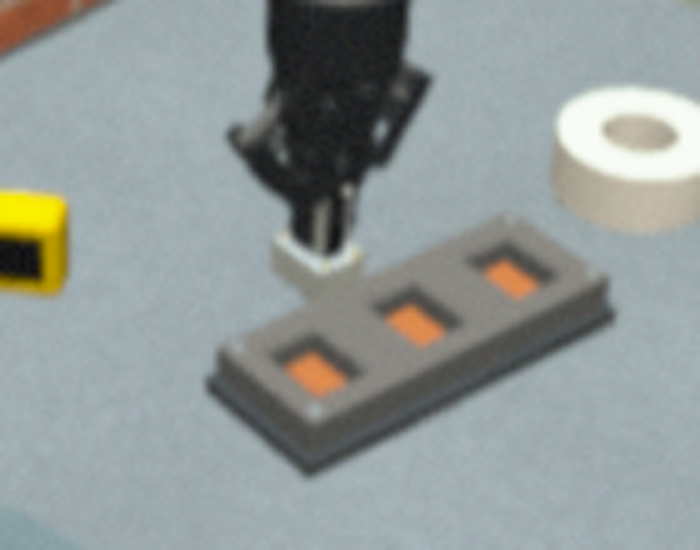

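The cartridge is centred in the tool, within about 2 mm in both cameras, and sits above bay 1. Lowering.

arm_command --motion '[[1,[0.014,0.12,0],[0,0,0]],[1,[0.014,0.22,0],[0,0,0]],[1,[0.014,0.27,0],[0,0,0]],[1,[0.014,0.27,0],[0,0,0]],[1,[0.014,0.27,0],[0,0,0]]]'

```text
time_s: 20.65
eef_pos: [0.5183, -0.1795, 0.0687]
tool_rot: [[-0.168, 0.002, 0.986], [-0.986, 0.003, -0.168], [-0.003, -1.0, 0.001]]
wrist_force: [0.3, 0.2, -0.9]
width: 0.13
```

Run:
```python
from h import *
st();goto([d2w([0,.08,.046])],-10)
```

```text
t 20.65 case [-75.3, -350.8, 68.7] w [0.518, -0.18, 0.069] yaw -9.7 tilt [-0.003, -1.0, 0.001] F [0.3, 0.2, -0.9] width 0.13
shift [0.001, 0.114, -0.001] turn [-0.003, 0.011, -0.006]
```

arm_command --motion '[[1,[0,0.03,0],[0,0.01,0]],[1,[0,0.06,0],[0,0.01,0]],[1,[0,0.085,0],[0,0.01,0]],[1,[0,0.11,0],[0,0.01,0]],[1,[0,0.11,0],[0,0.01,0]]]'

```text
time_s: 21.07
eef_pos: [0.5205, -0.1794, 0.0585]
tool_rot: [[-0.173, -0.0, 0.985], [-0.985, -0.002, -0.173], [0.002, -1.0, -0.0]]
wrist_force: [-25.5, 7.3, 66.3]
width: 0.13
```

Run:
```python
from h import *
st()
```

```text
t 21.07 case [-73.1, -350.9, 58.5] w [0.52, -0.179, 0.059] yaw -10.0 tilt [0.002, -1.0, -0.0] F [-25.5, 7.3, 66.3] width 0.13
```

Contact force on the tool is (−25, +7, +66) N, so the block sits on the +x chamfer. I'll back off and shift about 4 mm to −x, which agrees with the side camera.

arm_command --motion '[[1,[0,-0.04,0],[0,0,0]],[1,[0,-0.04,-0.02],[0,0,0]],[1,[-0.005,-0.04,-0.025],[0,0,0]],[1,[-0.005,-0.04,-0.025],[0,0,0]],[1,[-0.005,-0.04,-0.025],[0,0,0]]]'

```text
time_s: 21.48
eef_pos: [0.5147, -0.1773, 0.0655]
tool_rot: [[-0.173, -0.002, 0.985], [-0.985, -0.001, -0.173], [0.002, -1.0, -0.002]]
wrist_force: [-0.9, -0.7, -0.7]
width: 0.125
```

Run:
```python
from h import *
st();held("side")
im,d=robot.get_image("side");u,v=proj("side",d2w([0,.05,.06])).astype(int);cv2.imwrite("pics/p.png",cv2.resize(im[v-50:v+40,u-60:u+50],None,fx=7,fy=7,interpolation=cv2.INTER_CUBIC)[:,:,::-1])
```

```text
t 21.48 case [-78.6, -348.1, 65.5] w [0.515, -0.177, 0.066] yaw -10.0 tilt [0.002, -1.0, -0.002] F [-0.9, -0.7, -0.7] width 0.125
side held mark world [ 0.5166 -0.1801  0.0417] tool [ 2.4 23.8  2.4] 0.48
side blocktop in tool x,z [ 0.3 -0.3] [36.5 45.8] 4.8 67 y 4.1
```

View pics/p.png

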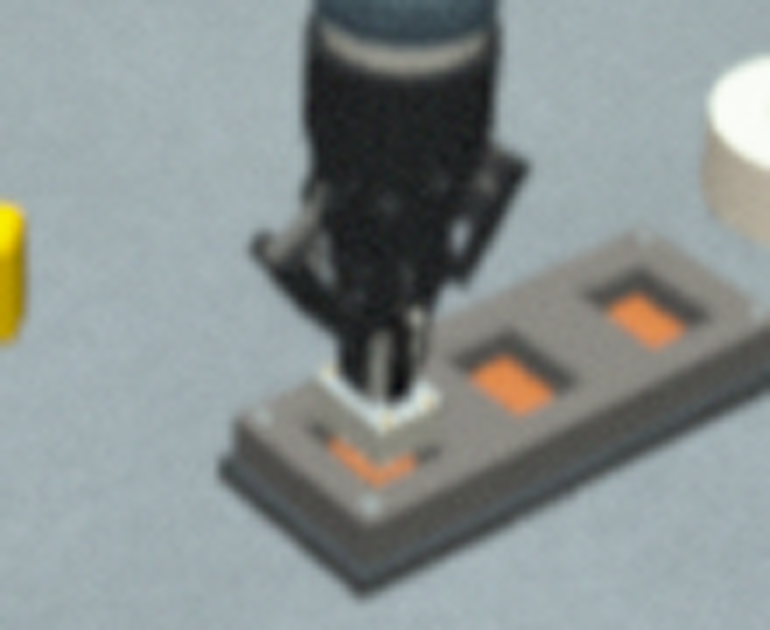

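arm_command --motion '[[1,[0,0.02,-0.005],[0,0,0]],[1,[0,0.035,-0.005],[0,0,0]],[1,[0,0.045,-0.005],[0,0,0]],[1,[0,0.045,-0.005],[0,0,0]]]'

```text
time_s: 21.97
eef_pos: [0.5147, -0.1772, 0.0559]
tool_rot: [[-0.173, -0.001, 0.985], [-0.985, -0.001, -0.173], [0.001, -1.0, -0.001]]
wrist_force: [2.5, -0.4, -2.4]
width: 0.127
```

Run:
```python
from h import *
st()
```

```text
t 21.97 case [-78.6, -348.1, 55.9] w [0.515, -0.177, 0.056] yaw -10.0 tilt [0.001, -1.0, -0.001] F [2.5, -0.4, -2.4] width 0.127
```

arm_command --motion '[[1,[0,0.02,0],[0,0,0]],[1,[0,0.035,0],[0,0,0]],[1,[0,0.05,0],[0,0,0]],[1,[0,0.06,0],[0,0,0]]]'

```text
time_s: 22.3
eef_pos: [0.5153, -0.1773, 0.0442]
tool_rot: [[-0.173, -0.0, 0.985], [-0.985, -0.001, -0.173], [0.001, -1.0, -0.0]]
wrist_force: [0.5, -0.1, 7.2]
width: 0.124
```

Run:
```python
from h import *
st()
```

```text
t 22.3 case [-78.0, -348.2, 44.2] w [0.515, -0.177, 0.044] yaw -10.0 tilt [0.001, -1.0, -0.0] F [0.5, -0.1, 7.2] width 0.124
```

arm_command --motion '[[1,[0,0.015,0],[0,0,0]],[1,[0,0.03,0],[0,0,0]],[1,[0,0.04,0],[0,0,0]],[1,[0,0.045,0],[0,0,0]],[1,[0,0.045,0],[0,0,0]]]'

```text
time_s: 22.72
eef_pos: [0.5159, -0.1775, 0.0371]
tool_rot: [[-0.173, -0.001, 0.985], [-0.985, -0.002, -0.173], [0.002, -1.0, -0.0]]
wrist_force: [-1.9, 0.5, 12.2]
width: 0.128
```

Run:
```python
from h import *
st()
```

```text
t 22.72 case [-77.5, -348.4, 37.1] w [0.516, -0.177, 0.037] yaw -10.0 tilt [0.002, -1.0, -0.0] F [-1.9, 0.5, 12.2] width 0.128
```

arm_command --motion '[[1,[0,0.015,0],[0,0,0]],[1,[0,0.025,0],[0,0,0]],[1,[0,0.025,0],[0,0,0]]]'

```text
time_s: 22.97
eef_pos: [0.5164, -0.1776, 0.0367]
tool_rot: [[-0.174, -0.003, 0.985], [-0.985, -0.004, -0.174], [0.004, -1.0, -0.003]]
wrist_force: [-6.8, 1.9, 29.2]
width: 0.126
```

Run:
```python
from h import *
st()
```

```text
t 22.97 case [-76.9, -348.6, 36.7] w [0.516, -0.178, 0.037] yaw -10.0 tilt [0.004, -1.0, -0.003] F [-6.8, 1.9, 29.2] width 0.126
```

Bottomed out: the bed sank 8 mm and now carries 29 N. Releasing, and I'll look on the way to the next one.

arm_command --motion '[[0.5,[0,0,0],[0,0,0]],[0.5,[0,0,0],[0,0,0]],[0.5,[0,-0.005,0],[0,0,0]],[0.5,[0,-0.1,0],[0,0,0]],[0.5,[0,-0.25,0],[0,0,0]],[0.5,[0,-0.45,0],[0,0,0]],[0.5,[-0.2,-0.5,0.1],[0,0,0]],[0.5,[-0.4,-0.5,0.2],[0,0,0]]]'

```text
time_s: 23.63
eef_pos: [0.567, -0.1158, 0.1391]
tool_rot: [[-0.183, 0.001, 0.983], [-0.983, -0.008, -0.183], [0.008, -1.0, 0.002]]
wrist_force: [1.1, -0.2, -0.6]
width: 0.502
```

```bash
sed -i 's/OD=np.array(\[.5043,-.2585,0\])/OD=np.array([.5015,-.2565,0])/' h.py
python3 - <<'E'
from h import *
st();goto([[.591,.1925,.12]],-4)
im,d=robot.get_image("side");P=cloud("side",d)
u,v=proj("side",d2w([0,.05,.06])).astype(int);cv2.imwrite("pics/q.png",cv2.resize(im[v-50:v+40,u-60:u+50],None,fx=7,fy=7,interpolation=cv2.INTER_CUBIC)[:,:,::-1])
for n in("side","top"):
    im,d=robot.get_image(n);P=cloud(n,d);D=(P-OD)@RD
    m=(abs(D[...,0])<.04)&(abs(D[...,1]-.08)<.03)
    z=P[...,2][m];print(n,np.histogram(z,bins=np.arange(0,.08,.004)))
E
```

```text
t 23.63 case [-19.2, -293.4, 139.1] w [0.567, -0.116, 0.139] yaw -10.5 tilt [0.008, -1.0, 0.002] F [1.1, -0.2, -0.6] width 0.502
shift [-1.538, 0.083, -0.165] turn [-0.004, -0.218, 0.015]
side (array([  0,   1,   0,   1,   1,   1,   7,  95, 163,  12,  10,  10,   8,
        14,  21,   0,   0,   0,   0]), array([0.   , 0.004, 0.008, 0.012, 0.016, 0.02 , 0.024, 0.028, 0.032,
       0.036, 0.04 , 0.044, 0.048, 0.052, 0.056, 0.06 , 0.064, 0.068,
       0.072, 0.076]))
top (array([0, 0, 0, 0, 0, 0, 0, 0, 0, 0, 0, 0, 0, 0, 0, 0, 0, 0, 0]), array([0.   , 0.004, 0.008, 0.012, 0.016, 0.02 , 0.024, 0.028, 0.032,
       0.036, 0.04 , 0.044, 0.048, 0.052, 0.056, 0.06 , 0.064, 0.068,
       0.072, 0.076]))
```

View pics/q.png

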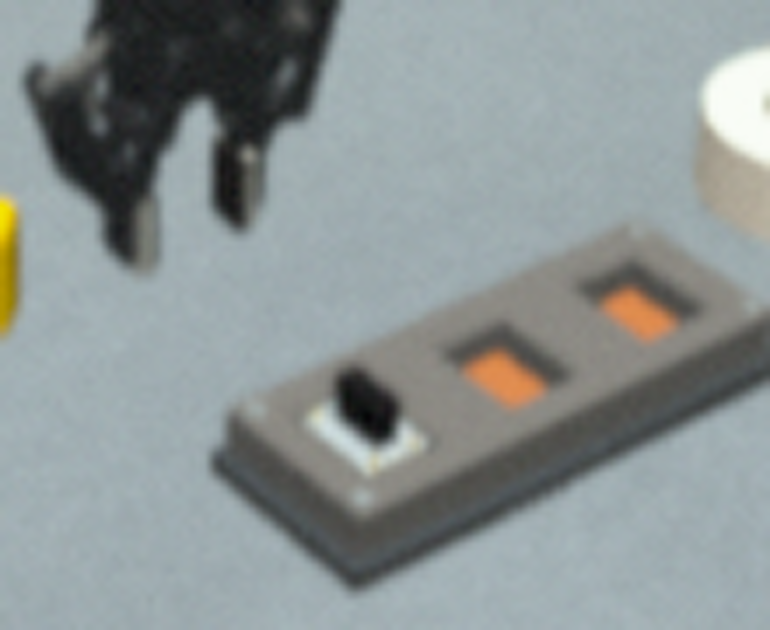

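The first cartridge is flush in bay 1, at (370,425). On to the middle cartridge.

arm_command --motion '[[0.45,[-0.12,-0.05,-0.01],[0,-0.1,0.01]],[0.45,[-0.27,-0.05,-0.03],[0,-0.22,0.01]],[0.45,[-0.42,-0.05,-0.05],[0,-0.22,0.01]],[0.45,[-0.57,-0.05,-0.07],[0,-0.22,0.01]],[0.45,[-0.72,-0.05,-0.08],[0,-0.22,0.01]],[0.45,[-0.86,-0.05,-0.1],[0,-0.22,0.01]],[0.45,[-0.98,-0.05,-0.11],[0,-0.22,0.01]],[0.45,[-1,-0.05,-0.11],[0,-0.22,0.01]]]'

```text
time_s: 24.45
eef_pos: [0.5767, 0.1009, 0.1447]
tool_rot: [[-0.044, -0.005, 0.999], [-0.999, 0.008, -0.044], [-0.007, -1.0, -0.005]]
wrist_force: [-0.5, 1.8, -0.0]
width: 0.557
```

```bash
cat >> h.py <<'E'
def tray(n="top"):
    im,d=robot.get_image(n);P=cloud(n,d);C=(P-OC)@RC
    for nm,z0,mn in(("block",.034,40),("tab",.058,20)):
        m=(abs(P[...,2]-z0)<.006)&(C[...,0]>-.015)&(C[...,0]<.092)&(abs(C[...,1])<.112)
        nl,lab=cv2.connectedComponents(m.astype(np.uint8))
        for k in range(1,nl):
            if (lab==k).sum()>mn:
                (c,s,a)=rect(C[lab==k]);a=a if s[0]>s[1] else a-90
                print(n,nm,"world",np.round(c2w([c[0]/1e3,c[1]/1e3,0]),4)[:2],"size",np.round(s,1),"yaw",round(a+7,1))
E
python3 - <<'E'
from h import *
st();tray();tray("side");goto([[.591,.1925,.12]],-4)
E
```

```text
t 24.45 case [16.8, -79.5, 144.7] w [0.577, 0.101, 0.145] yaw -2.5 tilt [-0.007, -1.0, -0.005] F [-0.5, 1.8, -0.0] width 0.557
top block world [0.5686 0.2533] size [45.  34.7] yaw 21.1
top tab world [0.5692 0.2541] size [29.7 12.6] yaw 18.8
side block world [0.5909 0.1944] size [34.4 44.7] yaw -2.3
side block world [0.565  0.2554] size [45.2 34. ] yaw 20.4
side tab world [0.5913 0.1943] size [12.5 32.3] yaw -0.2
side tab world [0.5654 0.2549] size [28.9 13.1] yaw 22.6
shift [-0.485, 0.125, 0.045] turn [0.009, 0.041, -0.007]
```

arm_command --motion '[[0.5,[-0.15,0.05,0.04],[0,0.03,-0.01]],[0.5,[-0.3,0.1,0.04],[0,0.03,-0.01]],[0.5,[-0.43,0.12,0.04],[0.01,0.03,-0.01]],[0.5,[-0.485,0.12,0.04],[0.01,0.03,-0.01]],[0.5,[-0.485,0.12,0.04],[0.01,0.03,-0.01]],[0.5,[-0.485,0.12,0.04],[0.01,0.03,-0.01]]]'

```text
time_s: 25.05
eef_pos: [0.5902, 0.1901, 0.1206]
tool_rot: [[-0.065, -0.0, 0.998], [-0.998, -0.004, -0.065], [0.004, -1.0, -0.0]]
wrist_force: [0.3, -0.4, 0.0]
width: 0.499
```

Run:
```python
from h import *
st();goto([[.591,.1935,.06],[.591,.1935,.037]],-3.5)
```

```text
t 25.05 case [41.1, 7.4, 120.6] w [0.59, 0.19, 0.121] yaw -3.7 tilt [0.004, -1.0, -0.0] F [0.3, -0.4, 0.0] width 0.499
shift [-0.018, 0.303, 0.003] turn [0.0, -0.008, 0.007]
shift [-0.019, 0.418, 0.003] turn [0.0, -0.008, 0.007]
```

arm_command --motion '[[0.55,[-0.02,0.1,0],[0,0,0]],[0.55,[-0.02,0.22,0],[0,0,0]],[0.55,[-0.02,0.32,0],[0,0,0]],[0.55,[-0.02,0.38,0],[0,0,0]],[0.55,[-0.02,0.38,0],[0,0,0]],[0.55,[-0.02,0.38,0],[0,0,0]]]'

```text
time_s: 25.55
eef_pos: [0.5907, 0.1912, 0.0443]
tool_rot: [[-0.068, -0.001, 0.998], [-0.998, -0.006, -0.068], [0.006, -1.0, -0.001]]
wrist_force: [0.2, -0.4, -0.8]
width: 0.454
```

Run:
```python
from h import *
st();goto([[.591,.1935,.036]],-3.5)
```

```text
t 25.55 case [41.8, 8.4, 44.3] w [0.591, 0.191, 0.044] yaw -3.9 tilt [0.006, -1.0, -0.001] F [0.2, -0.4, -0.8] width 0.454
shift [-0.012, 0.041, 0.001] turn [0.002, -0.013, 0.011]
```

arm_command --motion '[[0.55,[-0.01,0.02,0],[0,0,0]],[0.55,[-0.01,0.04,0],[0,0,0]],[0.55,[-0.01,0.04,0],[0,0,0]],[1,[-0.01,0.04,0],[0,0,0]],[1,[-0.01,0.04,0],[0,0,0]],[1,[-0.01,0.04,0],[0,0,0]],[1,[-0.01,0.04,0],[0,0,0]]]' --force 60

```text
time_s: 26.13
eef_pos: [0.5913, 0.1934, 0.0369]
tool_rot: [[-0.068, -0.0, 0.998], [-0.998, -0.005, -0.068], [0.005, -1.0, 0.0]]
wrist_force: [0.2, 0.4, 1.4]
width: 0.127
```

arm_command --motion '[[1,[0,0,0],[0,0,0]],[1,[0,-0.1,0],[0,0,0]],[1,[0,-0.25,0],[0,0,0]],[1,[0,-0.4,0],[0,0,0]],[1,[0,-0.5,0],[0,0,0]],[1,[0,-0.5,0],[0,0,0]]]'

```text
time_s: 26.63
eef_pos: [0.5948, 0.196, 0.1424]
tool_rot: [[-0.068, 0.009, 0.998], [-0.998, -0.002, -0.068], [0.001, -1.0, 0.009]]
wrist_force: [0.5, -0.1, 0.4]
width: 0.123
```

Run:
```python
from h import *
st();b=d2w([0,0,.12]);print(b);goto([b],-10);held("side")
im,d=robot.get_image("side");cv2.imwrite("pics/r.png",cv2.resize(im[150:300,190:340],None,fx=4,fy=4,interpolation=cv2.INTER_CUBIC)[:,:,::-1])
```

```text
t 26.63 case [46.4, 12.6, 142.4] w [0.595, 0.196, 0.142] yaw -3.9 tilt [0.001, -1.0, 0.009] F [0.5, -0.1, 0.4] width 0.123
[ 0.5015 -0.2565  0.12  ]
shift [2.289, 0.112, -0.314] turn [-0.018, 0.204, 0.002]
side held mark world [0.598  0.1923 0.1126] tool [ 3.4 29.9  3.1] 0.79
side blocktop in tool x,z [-0.3 -0.4] [33.9 46.2] 0.6 94 y 5.7
```

View pics/r.png

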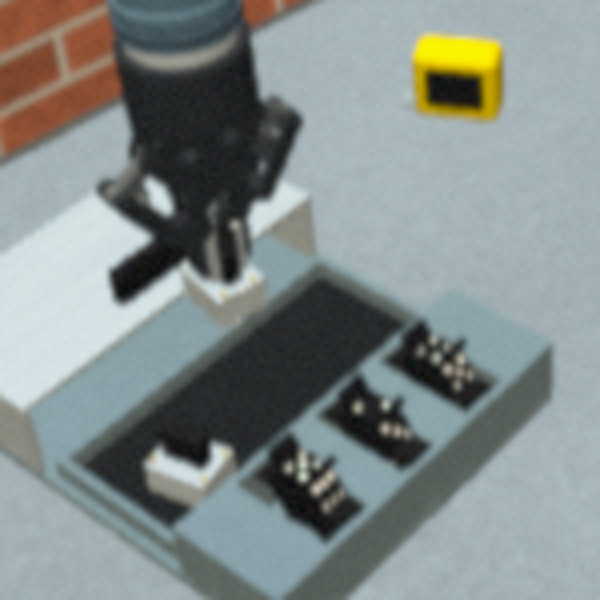

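The middle cartridge is held and centred, at (225,290) in the crop. Carrying it to bay 2.

arm_command --motion '[[1,[0.12,0,-0.02],[-0.02,0.1,0]],[1,[0.27,0,-0.04],[-0.02,0.2,0]],[1,[0.42,0,-0.06],[-0.02,0.2,0]],[1,[0.57,0,-0.08],[-0.02,0.2,0]],[1,[0.72,0,-0.1],[-0.02,0.2,0]],[1,[0.87,0,-0.12],[-0.02,0.2,0]],[1,[1,0,-0.14],[-0.02,0.2,0]]]'

```text
time_s: 27.37
eef_pos: [0.5465, -0.0069, 0.1346]
tool_rot: [[-0.173, -0.017, 0.985], [-0.985, -0.006, -0.173], [0.008, -1.0, -0.016]]
wrist_force: [0.6, 0.2, -1.2]
width: 0.132
```

Run:
```python
from h import *
st();goto([d2w([0,0,.12])],-10)
```

```text
t 27.37 case [-26.3, -182.9, 134.6] w [0.546, -0.007, 0.135] yaw -10.0 tilt [0.008, -1.0, -0.016] F [0.6, 0.2, -1.2] width 0.132
shift [1.267, 0.084, -0.004] turn [0.03, 0.001, 0.016]
```

arm_command --motion '[[1,[0.15,0,0],[0.03,0,0.02]],[1,[0.3,0,0],[0.03,0,0.02]],[1,[0.45,0,0],[0.03,0,0.02]],[1,[0.6,0,0],[0.03,0,0.02]],[1,[0.75,0,0],[0.03,0,0.02]],[1,[0.9,0,0],[0.03,0,0.02]],[1,[1,0,0],[0.03,0,0.02]]]'

```text
time_s: 27.95
eef_pos: [0.5087, -0.2075, 0.1338]
tool_rot: [[-0.177, -0.005, 0.984], [-0.984, 0.002, -0.177], [-0.001, -1.0, -0.005]]
wrist_force: [-0.3, -0.6, -0.5]
width: 0.128
```

Run:
```python
from h import *
st();goto([d2w([0,0,.12])],-10)
```

```text
t 27.95 case [-88.3, -377.4, 133.8] w [0.509, -0.208, 0.134] yaw -10.2 tilt [-0.001, -1.0, -0.005] F [-0.3, -0.6, -0.5] width 0.128
shift [0.248, 0.069, 0.008] turn [0.01, -0.007, -0.002]
```

arm_command --motion '[[1,[0.12,0,0],[0.01,0,0]],[1,[0.23,0.05,0.01],[0.01,0,0]],[1,[0.25,0.15,0.01],[0.01,0,0]],[1,[0.25,0.25,0.01],[0.01,0,0]],[1,[0.25,0.33,0.01],[0.01,0,0]],[1,[0.25,0.33,0.01],[0.01,0,0]],[1,[0.25,0.33,0.01],[0.01,0,0]]]'

```text
time_s: 28.53
eef_pos: [0.4995, -0.256, 0.0655]
tool_rot: [[-0.177, -0.004, 0.984], [-0.984, 0.004, -0.177], [-0.003, -1.0, -0.005]]
wrist_force: [0.1, -0.4, 0.3]
width: 0.125
```

Run:
```python
from h import *
st();goto([d2w([0,0,.055])],-10)
```

```text
t 28.53 case [-103.3, -424.3, 65.5] w [0.499, -0.256, 0.066] yaw -10.2 tilt [-0.003, -1.0, -0.005] F [0.1, -0.4, 0.3] width 0.125
shift [0.001, 0.053, 0.011] turn [0.01, -0.006, -0.005]
```

arm_command --motion '[[1,[0,0,0.008],[0,0,0]],[1,[0,0.02,0.008],[0,0,0]],[1,[0,0.035,0.008],[0,0,0]],[1,[0,0.05,0.008],[0,0,0]],[1,[0,0.05,0.008],[0,0,0]]]'

```text
time_s: 28.95
eef_pos: [0.5012, -0.2561, 0.0553]
tool_rot: [[-0.177, -0.004, 0.984], [-0.984, 0.004, -0.177], [-0.003, -1.0, -0.004]]
wrist_force: [0.7, 0.0, -1.1]
width: 0.129
```

Run:
```python
from h import *
st()
```

```text
t 28.95 case [-101.6, -424.6, 55.3] w [0.501, -0.256, 0.055] yaw -10.2 tilt [-0.003, -1.0, -0.004] F [0.7, 0.0, -1.1] width 0.129
```

In the mouth without contact. Lowering and pressing.

arm_command --motion '[[1,[0,0.02,0],[0,0,0]],[1,[0,0.04,0],[0,0,0]],[1,[0,0.06,0],[0,0,0]],[1,[0,0.07,0],[0,0,0]],[1,[0,0.08,0],[0,0,0]],[1,[0,0.09,0],[0,0,0]],[1,[0,0.1,0],[0,0,0]],[1,[0,0.1,0],[0,0,0]]]'

```text
time_s: 29.62
eef_pos: [0.5012, -0.2561, 0.0385]
tool_rot: [[-0.177, -0.006, 0.984], [-0.984, 0.003, -0.177], [-0.002, -1.0, -0.006]]
wrist_force: [-7.4, 2.9, 21.5]
width: 0.124
```

Run:
```python
from h import *
st()
```

```text
t 29.62 case [-101.6, -424.7, 38.5] w [0.501, -0.256, 0.038] yaw -10.2 tilt [-0.002, -1.0, -0.006] F [-7.4, 2.9, 21.5] width 0.124
```

arm_command --motion '[[1,[0,0.012,0],[0,0,0]],[1,[0,0.02,0],[0,0,0]],[1,[0,0.02,0],[0,0,0]]]'

```text
time_s: 29.87
eef_pos: [0.5013, -0.2562, 0.0385]
tool_rot: [[-0.177, -0.008, 0.984], [-0.984, 0.002, -0.177], [-0.0, -1.0, -0.008]]
wrist_force: [-9.6, 4.1, 25.9]
width: 0.132
```

arm_command --motion '[[0.5,[0,0,0],[0,0,0]],[0.5,[0,0,0],[0,0,0]],[0.5,[0,-0.005,0],[0,0,0]],[0.5,[0,-0.1,0],[0,0,0]],[0.5,[0,-0.25,0],[0,0,0]],[0.5,[0,-0.45,0],[0,0,0]],[0.5,[-0.2,-0.5,0.1],[0,0,0]],[0.5,[-0.4,-0.5,0.2],[0,0,0]]]'

```text
time_s: 30.53
eef_pos: [0.5529, -0.1956, 0.1415]
tool_rot: [[-0.187, -0.003, 0.982], [-0.982, -0.003, -0.187], [0.004, -1.0, -0.002]]
wrist_force: [2.4, 0.1, -0.8]
width: 0.498
```

Run:
```python
from h import *
st();goto([[.58,.0,.14],[.5655,.255,.12]],20)
im,d=robot.get_image("side")
u,v=proj("side",d2w([0,.05,.06])).astype(int);cv2.imwrite("pics/s.png",cv2.resize(im[v-50:v+40,u-60:u+50],None,fx=7,fy=7,interpolation=cv2.INTER_CUBIC)[:,:,::-1])
```

```text
t 30.53 case [-42.9, -370.9, 141.5] w [0.553, -0.196, 0.142] yaw -10.8 tilt [0.004, -1.0, -0.002] F [2.4, 0.1, -0.8] width 0.498
shift [-0.986, 0.004, -0.05] turn [0.005, -1.025, 0.006]
shift [-2.225, 0.1, -0.359] turn [0.005, -1.025, 0.006]
```

View pics/s.png

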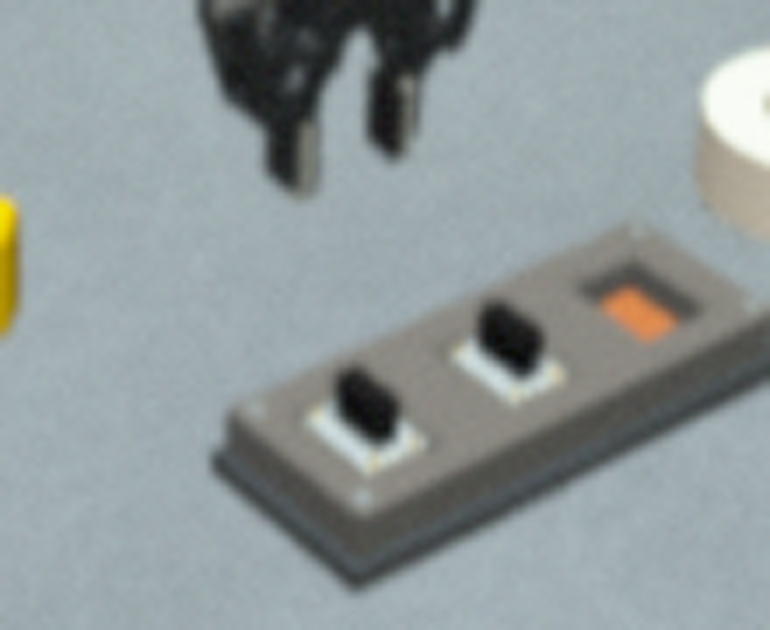

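Two cartridges are flush in bays 1 and 2. On to the left cartridge.

arm_command --motion '[[0.5,[-0.15,0,0],[0,-0.2,0]],[0.5,[-0.3,0,0],[0,-0.4,0]],[0.5,[-0.45,0,-0.01],[0,-0.6,0]],[0.5,[-0.6,0,-0.02],[0,-0.8,0]],[0.5,[-0.75,0,-0.03],[0,-1,0]],[0.5,[-0.9,0,-0.04],[0,-1,0]],[0.5,[-1,0,-0.05],[0,-1,0]]]'

```text
time_s: 31.17
eef_pos: [0.5829, 0.0228, 0.1414]
tool_rot: [[0.35, 0.002, 0.937], [-0.937, 0.01, 0.35], [-0.009, -1.0, 0.005]]
wrist_force: [-0.3, 0.3, -0.3]
width: 0.503
```

Run:
```python
from h import *
st();tray();tray("side");goto([[.5665,.2545,.12]],20)
```

```text
t 31.17 case [13.5, -157.8, 141.4] w [0.583, 0.023, 0.141] yaw 20.5 tilt [-0.009, -1.0, 0.005] F [-0.3, 0.3, -0.3] width 0.503
top block world [0.569  0.2535] size [45.3 34.5] yaw 21.4
top tab world [0.5685 0.2536] size [29.3 12.1] yaw 23.3
side block world [0.5654 0.2557] size [45.6 33.4] yaw 21.8
side tab world [0.566  0.2549] size [30.7 12.9] yaw 14.4
shift [-1.099, 0.122, 0.33] turn [-0.011, 0.026, -0.019]
```

arm_command --motion '[[0.5,[-0.15,0,0.04],[0,0,-0.01]],[0.5,[-0.3,0,0.08],[0,0,-0.01]],[0.5,[-0.45,0,0.12],[0,0,-0.01]],[0.5,[-0.6,0,0.17],[0,0,-0.01]],[0.5,[-0.75,0,0.22],[0,0,-0.01]],[0.5,[-0.9,0.05,0.27],[0,0,-0.01]],[0.5,[-1,0.08,0.32],[-0.01,0,-0.02]],[0.5,[-1,0.1,0.33],[-0.01,0,-0.02]]]'

```text
time_s: 31.93
eef_pos: [0.5712, 0.2428, 0.1232]
tool_rot: [[0.363, -0.001, 0.932], [-0.932, 0.004, 0.363], [-0.005, -1.0, 0.001]]
wrist_force: [-0.8, 1.7, 1.0]
width: 0.502
```

Run:
```python
from h import *
st();goto([[.566,.2548,.06]],20.5)
```

```text
t 31.93 case [28.7, 61.9, 123.2] w [0.571, 0.243, 0.123] yaw 21.3 tilt [-0.005, -1.0, 0.001] F [-0.8, 1.7, 1.0] width 0.502
shift [-0.064, 0.316, -0.003] turn [-0.001, 0.025, -0.009]
```

arm_command --motion '[[0.55,[-0.06,0,0],[0,0.02,-0.01]],[0.55,[-0.06,0.1,0],[0,0.02,-0.01]],[0.55,[-0.06,0.22,0],[0,0.02,-0.01]],[0.55,[-0.06,0.32,0],[0,0.02,-0.01]],[0.55,[-0.06,0.37,0],[0,0.02,-0.01]],[0.55,[-0.06,0.37,0],[0,0.02,-0.01]],[0.55,[-0.06,0.37,0],[0,0.02,-0.01]]]'

```text
time_s: 32.52
eef_pos: [0.5667, 0.2528, 0.0484]
tool_rot: [[0.352, -0.001, 0.936], [-0.936, -0.001, 0.352], [0.001, -1.0, -0.001]]
wrist_force: [1.8, 0.1, 1.0]
width: 0.446
```

Run:
```python
from h import *
st();goto([[.566,.2548,.0365]],20.5)
```

```text
t 32.52 case [25.4, 72.5, 48.4] w [0.567, 0.253, 0.048] yaw 20.6 tilt [0.001, -1.0, -0.001] F [1.8, 0.1, 1.0] width 0.446
shift [-0.011, 0.059, 0.0] turn [0.002, 0.003, 0.002]
```

arm_command --motion '[[0.55,[-0.01,0.03,0],[0,0,0]],[0.55,[-0.01,0.058,0],[0,0,0]],[0.55,[-0.01,0.058,0],[0,0,0]],[1,[-0.01,0.058,0],[0,0,0]],[1,[-0.01,0.058,0],[0,0,0]],[1,[-0.01,0.058,0],[0,0,0]],[1,[-0.01,0.058,0],[0,0,0]]]' --force 60

```text
time_s: 33.1
eef_pos: [0.5665, 0.2549, 0.0374]
tool_rot: [[0.352, 0.0, 0.936], [-0.936, -0.001, 0.352], [0.001, -1.0, -0.0]]
wrist_force: [-0.3, -0.1, 1.8]
width: 0.123
```

arm_command --motion '[[1,[0,0,0],[0,0,0]],[1,[0,-0.1,0],[0,0,0]],[1,[0,-0.25,0],[0,0,0]],[1,[0,-0.4,0],[0,0,0]],[1,[0,-0.5,0],[0,0,0]],[1,[0,-0.5,0],[0,0,0]]]'

```text
time_s: 33.6
eef_pos: [0.5697, 0.2574, 0.143]
tool_rot: [[0.352, 0.01, 0.936], [-0.936, 0.003, 0.352], [0.0, -1.0, 0.01]]
wrist_force: [0.7, 0.2, -0.4]
width: 0.128
```

Run:
```python
from h import *
st();b=d2w([0,-.08,.14]);print(b);goto([[.58,.08,.14],b],-10);held("side")
im,d=robot.get_image("side");cv2.imwrite("pics/t.png",cv2.resize(im[150:300,190:340],None,fx=4,fy=4,interpolation=cv2.INTER_CUBIC)[:,:,::-1])
```

```text
t 33.6 case [29.0, 76.6, 143.0] w [0.57, 0.257, 0.143] yaw 20.6 tilt [0.0, -1.0, 0.01] F [0.7, 0.2, -0.4] width 0.128
[ 0.48760815 -0.33528462  0.14      ]
shift [0.848, 0.013, -0.264] turn [-0.019, 1.02, -0.004]
shift [2.63, 0.002, -1.427] turn [-0.019, 1.02, -0.004]
side held mark world [0.5692 0.258  0.1153] tool [-0.8 27.7 -0.6] 0.79
side blocktop in tool x,z [-1.5 -1. ] [34.8 45.9] 4.7 104 y 5.4
```

View pics/t.png

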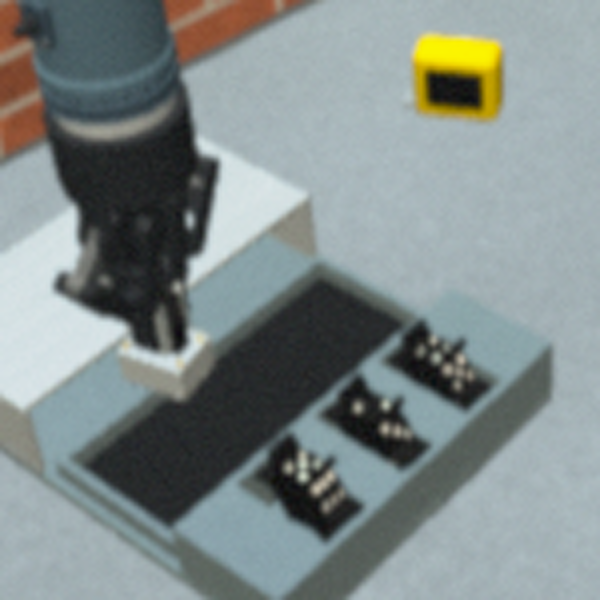

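The third cartridge is held, at (165,360) in the crop, and the tray is empty. Carrying it to bay 3.

arm_command --motion '[[1,[0.14,0,-0.04],[0,0.2,0]],[1,[0.28,0,-0.08],[0,0.4,0]],[1,[0.42,0,-0.13],[0,0.6,0]],[1,[0.56,0,-0.17],[-0.02,0.8,0]],[1,[0.7,0,-0.22],[-0.02,1,0]],[1,[0.84,0,-0.26],[-0.02,1,0]],[1,[0.98,0,-0.33],[-0.02,1,0]],[1,[1,0,-0.35],[-0.02,1,0]]]'

```text
time_s: 34.42
eef_pos: [0.5688, 0.0333, 0.134]
tool_rot: [[-0.173, -0.017, 0.985], [-0.985, -0.009, -0.173], [0.012, -1.0, -0.015]]
wrist_force: [-0.2, -1.9, -1.7]
width: 0.123
```

Run:
```python
from h import *
st();goto([d2w([0,-.08,.14])],-10)
```

```text
t 34.42 case [0.8, -145.7, 134.0] w [0.569, 0.033, 0.134] yaw -10.0 tilt [0.012, -1.0, -0.015] F [-0.2, -1.9, -1.7] width 0.123
shift [1.886, -0.007, -0.081] turn [0.029, 0.001, 0.023]
```

arm_command --motion '[[1,[0.15,0,-0.01],[0.03,0,0.02]],[1,[0.3,0,-0.02],[0.03,0,0.02]],[1,[0.45,0,-0.03],[0.03,0,0.02]],[1,[0.6,0,-0.04],[0.03,0,0.02]],[1,[0.75,0,-0.05],[0.03,0,0.02]],[1,[0.9,0,-0.06],[0.03,0,0.02]],[1,[1,0,-0.07],[0.03,0,0.02]]]'

```text
time_s: 35.0
eef_pos: [0.5174, -0.1647, 0.1343]
tool_rot: [[-0.177, -0.004, 0.984], [-0.984, -0.002, -0.177], [0.003, -1.0, -0.004]]
wrist_force: [-0.7, 0.2, -0.8]
width: 0.124
```

Run:
```python
from h import *
st();goto([d2w([0,-.08,.14])],-10)
```

```text
t 35.0 case [-74.4, -336.0, 134.3] w [0.517, -0.165, 0.134] yaw -10.2 tilt [0.003, -1.0, -0.004] F [-0.7, 0.2, -0.8] width 0.124
shift [0.866, -0.026, 0.004] turn [0.008, -0.006, 0.005]
```

arm_command --motion '[[1,[0.15,0,0],[0,0,0]],[1,[0.3,0,0],[0,0,0]],[1,[0.45,0,0],[0,0,0]],[1,[0.6,0,0],[0,0,0]],[1,[0.75,0,0],[0,0,0]],[1,[0.85,0,0],[0,0,0]],[1,[0.87,0,0],[0,0,0]],[1,[0.87,0,0],[0,0,0]]]'

```text
time_s: 35.67
eef_pos: [0.4843, -0.3375, 0.1326]
tool_rot: [[-0.181, -0.008, 0.983], [-0.983, -0.0, -0.181], [0.002, -1.0, -0.008]]
wrist_force: [0.4, 0.5, -1.4]
width: 0.124
```

Run:
```python
from h import *
st();held("side");goto([d2w([0,-.08,.065])],-10)
im,d=robot.get_image("side");u,v=proj("side",d2w([0,-.02,.06])).astype(int);cv2.imwrite("pics/u.png",cv2.resize(im[v-50:v+40,u-60:u+50],None,fx=7,fy=7,interpolation=cv2.INTER_CUBIC)[:,:,::-1])
```

```text
t 35.67 case [-128.3, -503.5, 132.6] w [0.484, -0.338, 0.133] yaw -10.4 tilt [0.002, -1.0, -0.008] F [0.4, 0.5, -1.4] width 0.124
side held mark world [ 0.4808 -0.338   0.1045] tool [ 1.  28.1 -3.1] 0.7
side blocktop in tool x,z [-1.6 -0.2] [41.7 35.8] 83.8 56 y 6.0
shift [0.007, 0.341, 0.01] turn [0.012, -0.004, 0.0]
```

View pics/u.png

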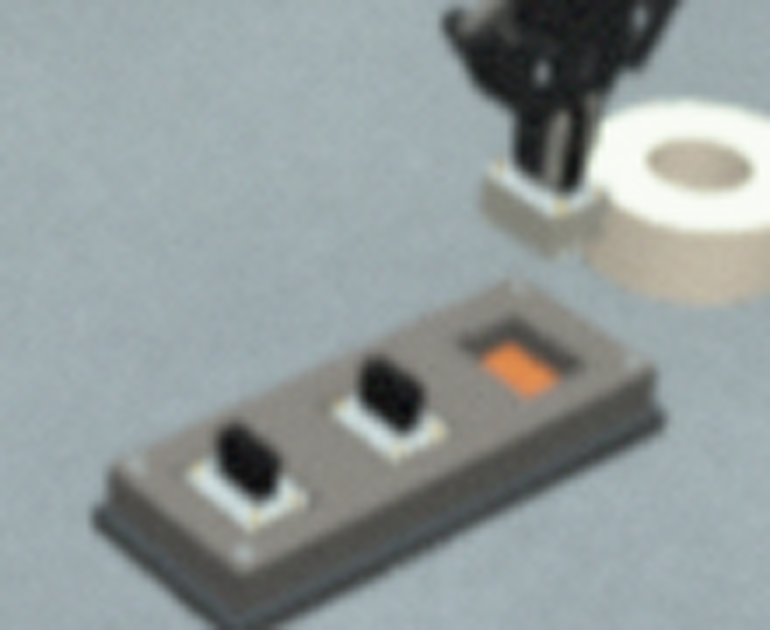

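The cartridge is above bay 3 with the grip unchanged. Lowering.

arm_command --motion '[[1,[0.005,0,0.01],[0.01,0,0]],[1,[0.005,0.1,0.01],[0.01,0,0]],[1,[0.005,0.2,0.01],[0.01,0,0]],[1,[0.005,0.3,0.01],[0.01,0,0]],[1,[0.005,0.33,0.01],[0.01,0,0]],[1,[0.005,0.33,0.01],[0.01,0,0]],[1,[0.005,0.33,0.01],[0.01,0,0]]]'

```text
time_s: 36.4
eef_pos: [0.4889, -0.3334, 0.0679]
tool_rot: [[-0.172, -0.0, 0.985], [-0.985, 0.0, -0.172], [-0.0, -1.0, -0.0]]
wrist_force: [-0.1, -0.2, -0.5]
width: 0.127
```

Run:
```python
from h import *
st();goto([d2w([0,-.08,.055])],-10)
```

```text
t 36.4 case [-123.2, -499.9, 67.9] w [0.489, -0.333, 0.068] yaw -9.9 tilt [-0.0, -1.0, -0.0] F [-0.1, -0.2, -0.5] width 0.127
shift [0.011, 0.064, -0.005] turn [0.001, 0.002, -0.001]
```

arm_command --motion '[[1,[0.01,0,-0.005],[0,0,0]],[1,[0.01,0.02,-0.005],[0,0,0]],[1,[0.01,0.04,-0.005],[0,0,0]],[1,[0.01,0.055,-0.005],[0,0,0]],[1,[0.01,0.055,-0.005],[0,0,0]]]'

```text
time_s: 36.82
eef_pos: [0.4875, -0.3352, 0.0564]
tool_rot: [[-0.173, -0.0, 0.985], [-0.985, 0.001, -0.173], [-0.0, -1.0, -0.001]]
wrist_force: [0.2, 0.1, -1.2]
width: 0.123
```

Run:
```python
from h import *
st()
```

```text
t 36.82 case [-124.9, -501.5, 56.4] w [0.487, -0.335, 0.056] yaw -9.9 tilt [-0.0, -1.0, -0.001] F [0.2, 0.1, -1.2] width 0.123
```

arm_command --motion '[[1,[0,0.02,0],[0,0,0]],[1,[0,0.04,0],[0,0,0]],[1,[0,0.06,0],[0,0,0]],[1,[0,0.07,0],[0,0,0]],[1,[0,0.085,0],[0,0,0]],[1,[0,0.1,0],[0,0,0]],[1,[0,0.11,0],[0,0,0]],[1,[0,0.11,0],[0,0,0]]]'

```text
time_s: 37.48
eef_pos: [0.4875, -0.3353, 0.0392]
tool_rot: [[-0.173, -0.003, 0.985], [-0.985, 0.0, -0.173], [0.001, -1.0, -0.003]]
wrist_force: [-9.4, 5.9, 27.3]
width: 0.127
```

Run:
```python
from h import *
st()
```

```text
t 37.48 case [-124.8, -501.6, 39.2] w [0.488, -0.335, 0.039] yaw -10.0 tilt [0.001, -1.0, -0.003] F [-9.4, 5.9, 27.3] width 0.127
```

Seated: TCP is at .0392 against an expected .0394, with 27 N on it. Releasing and heading for the hood.

arm_command --motion '[[0.5,[0,0,0],[0,0,0]],[0.5,[0,0,0],[0,0,0]],[0.5,[0,-0.005,0],[0,0,0]],[0.5,[0,-0.1,0],[0,0,0]],[0.5,[0,-0.25,0],[0,0,0]],[0.5,[0,-0.45,0],[0,0,0]],[1,[-0.2,-0.6,0.1],[0,0,0]],[1,[-0.4,-0.6,0.2],[0,0,0]]]'

```text
time_s: 38.15
eef_pos: [0.534, -0.2809, 0.1621]
tool_rot: [[-0.183, 0.003, 0.983], [-0.983, -0.007, -0.183], [0.006, -1.0, 0.004]]
wrist_force: [0.7, -0.4, 0.1]
width: 0.229
```

arm_command --motion '[[1,[-0.15,0,0.05],[0,-0.1,0]],[1,[-0.3,0,0.1],[0,-0.2,0]],[1,[-0.45,0,0.15],[0,-0.3,0]],[1,[-0.6,0,0.2],[0,-0.4,0]],[1,[-0.75,0,0.25],[0,-0.5,0]],[1,[-0.9,0,0.3],[0,-0.55,0]],[1,[-1,0,0.35],[0,-0.55,0]]]'

```text
time_s: 38.73
eef_pos: [0.6399, -0.0924, 0.1598]
tool_rot: [[0.108, 0.002, 0.994], [-0.994, -0.004, 0.108], [0.004, -1.0, 0.001]]
wrist_force: [0.9, 0.2, 1.2]
width: 0.001
```

Run:
```python
from h import *
st();goto([c2w([.17,0,.15])],7)
im,d=robot.get_image("side")
u,v=proj("side",d2w([0,0,.06])).astype(int);cv2.imwrite("pics/v.png",cv2.resize(im[v-45:v+45,u-60:u+55],None,fx=6.5,fy=6.5,interpolation=cv2.INTER_CUBIC)[:,:,::-1])
for n in("side","top"):
    im,d=robot.get_image(n);P=cloud(n,d);D=(P-OD)@RD
    for b in(.08,0,-.08):
        m=(abs(abs(D[...,0])-.018)<.003)&(abs(D[...,1]-b)<.012);t=(abs(D[...,0])<.012)&(abs(D[...,1]-b)<.004)
        e=(abs(D[...,0])<.03)&(abs(D[...,1]-b-.03)<.004)
        print(n,b,"block z",round(np.median(P[...,2][m]),4),"tab z",round(np.median(P[...,2][t]),4),"dock z",round(np.median(P[...,2][e]),4))
    print(n,[(round(r["score"],2),np.round((np.array(r["at"])-OD)@RD,3).tolist()) for r in robot.mark_of("cartridge1",n)[:5]])
```

```text
t 38.73 case [56.0, -279.1, 159.8] w [0.64, -0.092, 0.16] yaw 6.2 tilt [0.004, -1.0, 0.001] F [0.9, 0.2, 1.2] width 0.001
shift [-1.404, 0.044, 0.551] turn [-0.003, -0.027, 0.008]
side 0.08 block z 0.0331 tab z 0.0558 dock z 0.0327
side 0 block z 0.0344 tab z 0.0565 dock z 0.0322
side -0.08 block z 0.0329 tab z 0.0553 dock z 0.0325
side [(0.63, [-0.001, -0.081, 0.011]), (0.56, [0.004, 0.078, 0.011]), (0.45, [0.006, 0.0, 0.011])]
top 0.08 block z nan tab z nan dock z 0.5817
top 0 block z 0.0369 tab z 0.0605 dock z nan
top -0.08 block z 0.0367 tab z 0.0592 dock z 0.0366
top [(0.75, [0.001, -0.001, 0.014]), (0.58, [0.002, -0.086, 0.012])]
  return _methods._mean(a, axis=axis, dtype=dtype,
  ret = ret.dtype.type(ret / rcount)
```

View pics/v.png

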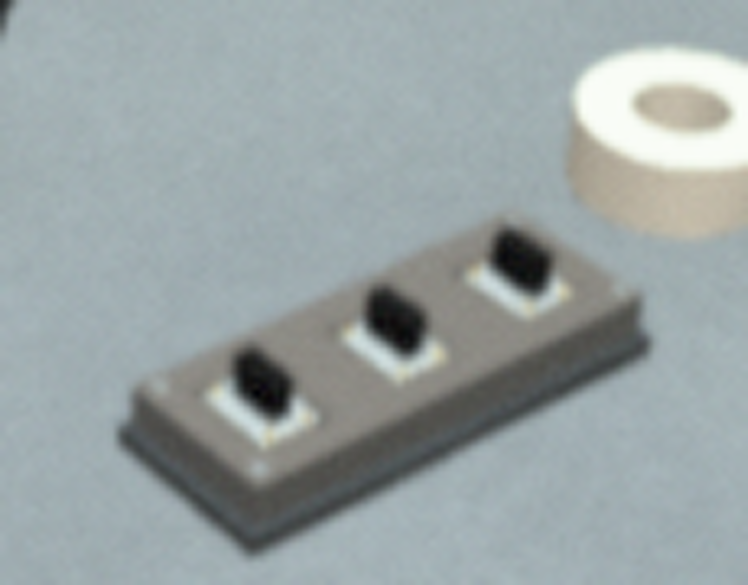

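All three cartridges are flush, at (262,395), (393,330) and (520,268). Going behind the hood's grip bar.

arm_command --motion '[[1,[-0.15,0,0.06],[0,-0.03,0.01]],[1,[-0.3,0,0.12],[0,-0.03,0.01]],[1,[-0.45,0,0.18],[0,-0.03,0.01]],[1,[-0.6,0,0.24],[0,-0.03,0.01]],[1,[-0.75,0,0.3],[0,-0.03,0.01]],[1,[-0.9,0,0.36],[0,-0.03,0.01]],[1,[-1,0,0.45],[0,-0.03,0.01]],[1,[-1,0,0.55],[0,-0.03,0.01]]]'

```text
time_s: 39.65
eef_pos: [0.7256, 0.1187, 0.1579]
tool_rot: [[0.125, -0.002, 0.992], [-0.992, 0.002, 0.125], [-0.002, -1.0, -0.002]]
wrist_force: [-0.1, 1.0, 0.5]
width: 0.001
```

Run:
```python
from h import *
st();goto([c2w([.17,0,.15]),c2w([.17,0,.087])],7)
```

```text
t 39.65 case [166.8, -80.0, 157.9] w [0.726, 0.119, 0.158] yaw 7.2 tilt [-0.002, -1.0, -0.002] F [-0.1, 1.0, 0.5] width 0.001
shift [-0.4, 0.04, 0.017] turn [0.004, 0.006, -0.004]
shift [-0.399, 0.355, 0.018] turn [0.004, 0.006, -0.004]
```

arm_command --motion '[[1,[-0.15,0,0.017],[0,0,0]],[1,[-0.3,0,0.017],[0,0,0]],[1,[-0.4,0.05,0.017],[0,0,0]],[1,[-0.4,0.17,0.017],[0,0,0]],[1,[-0.4,0.3,0.017],[0,0,0]],[1,[-0.4,0.35,0.017],[0,0,0]],[1,[-0.4,0.35,0.017],[0,0,0]],[1,[-0.4,0.35,0.017],[0,0,0]]]'

```text
time_s: 40.32
eef_pos: [0.7188, 0.1957, 0.087]
tool_rot: [[0.122, -0.004, 0.993], [-0.993, -0.0, 0.122], [-0.0, -1.0, -0.004]]
wrist_force: [-0.5, 0.5, -0.1]
width: 0.002
```

Run:
```python
from h import *
st();goto([c2w([.024,0,.087])],7);look("w")
```

```text
t 40.32 case [169.5, -2.8, 87.0] w [0.719, 0.196, 0.087] yaw 7.0 tilt [-0.0, -1.0, -0.004] F [-0.5, 0.5, -0.1] width 0.002
shift [-0.014, 0.003, -0.727] turn [0.007, 0.0, -0.0]
side 1 -85:39 -75:24 -65:24 -55:26 -45:24 -35:38 -25:36 -15:22 -5:21 5:20 15:19 25:33 35:32
side 2 -85:40 -75:26 -65:24 -55:26 -45:25 -35:37 -25:36 -15:21 -5:20 5:20 15:20 25:33 35:33 85:22
side 3 -85:38 -75:24 -65:24 -55:24 -45:23 -35:36 -25:35 -15:22 -5:21 5:21 15:21 25:34 35:32
top 1 -85:37 -75:37 -65:27 -55:24 -45:24 -25:41 -15:34 -5:25 5:25 15:28 25:40 35:36 45:32 65:22 75:29 85:39
top 2 -85:40 -75:30 -65:24 -55:23 -45:25 -25:41 -15:28 -5:24 5:24 15:23 25:36 35:37
top 3
```

View pics/w.png

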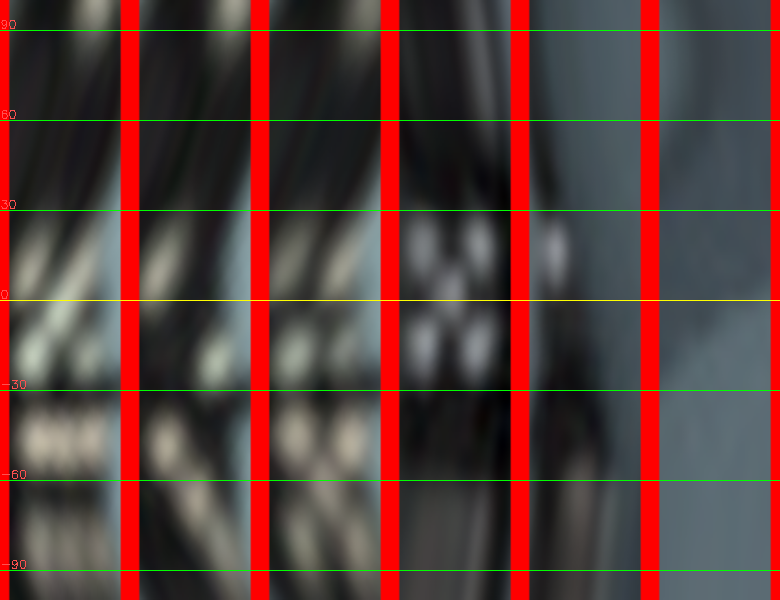

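The code is still showing. Sliding the hood shut.

arm_command --motion '[[1,[-0.01,0,-0.1],[0,0,0]],[1,[-0.01,0,-0.2],[0,0,0]],[1,[-0.01,0,-0.3],[0,0,0]],[1,[-0.01,0,-0.4],[0,0,0]],[1,[-0.01,0,-0.5],[0,0,0]],[1,[-0.01,0,-0.6],[0,0,0]],[1,[-0.01,0,-0.65],[0,0,0]],[1,[-0.01,0,-0.65],[0,0,0]]]'

```text
time_s: 41.08
eef_pos: [0.5908, 0.1836, 0.0921]
tool_rot: [[0.123, 0.003, 0.992], [-0.992, 0.002, 0.123], [-0.002, -1.0, 0.004]]
wrist_force: [0.2, 0.4, -0.5]
width: 0.004
```

Run:
```python
from h import *
st();goto([c2w([.024,0,.087])],7)
```

```text
t 41.08 case [40.9, 0.8, 92.1] w [0.591, 0.184, 0.092] yaw 7.1 tilt [-0.002, -1.0, 0.004] F [0.2, 0.4, -0.5] width 0.004
shift [0.004, 0.025, -0.085] turn [-0.007, 0.003, -0.003]
```

arm_command --motion '[[1,[0,0.02,-0.03],[0,0,0]],[1,[0,0.02,-0.06],[0,0,0]],[1,[0,0.02,-0.085],[0,0,0]],[1,[0,0.02,-0.085],[0,0,0]],[1,[0,0.02,-0.085],[0,0,0]]]'

```text
time_s: 41.5
eef_pos: [0.5741, 0.1817, 0.0882]
tool_rot: [[0.123, 0.004, 0.992], [-0.992, 0.002, 0.123], [-0.002, -1.0, 0.004]]
wrist_force: [1.3, 0.8, 1.1]
width: 0.001
```

Run:
```python
from h import *
st()
for n in("side","top"):
    im,d=robot.get_image(n);print(n,[(round(r["score"],2),np.round((np.array(r["at"])-OC)@RC,3).tolist()) for r in robot.mark_of("hood_grip",n)[:2]])
```

```text
t 41.5 case [24.1, 1.0, 88.2] w [0.574, 0.182, 0.088] yaw 7.1 tilt [-0.002, -1.0, 0.004] F [1.3, 0.8, 1.1] width 0.001
side [(0.94, [0.008, 0.004, 0.102]), (0.64, [0.155, -0.338, 0.003])]
top [(0.88, [0.013, 0.002, 0.099])]
```

arm_command --motion '[[1,[0,0,-0.015],[0,0,0]],[1,[0,0,-0.03],[0,0,0]],[1,[0,0,-0.03],[0,0,0]],[1,[0,0,-0.03],[0,0,0]]]'

```text
time_s: 42.03
eef_pos: [0.5739, 0.1815, 0.0882]
tool_rot: [[0.122, 0.015, 0.992], [-0.992, 0.007, 0.122], [-0.005, -1.0, 0.016]]
wrist_force: [11.7, 3.1, -9.1]
width: -0.003
```

Run:
```python
from h import *
st()
```

```text
t 42.03 case [23.9, 0.8, 88.2] w [0.574, 0.182, 0.088] yaw 7.0 tilt [-0.005, -1.0, 0.016] F [11.7, 3.1, -9.1] width -0.003
```

The hood is against its stop: 12 N and no further travel. Now I'll roll the wheels back to 1, starting with wheel 1, which needs four strokes.

arm_command --motion '[[1,[0,0,0.03],[0,0,0]],[1,[0,0,0.03],[0,0,0]],[1,[0,-0.15,0.03],[0,0,0]],[1,[-0.05,-0.25,0],[0,0,0]],[1,[-0.2,-0.25,-0.12],[0,0,0]],[1,[-0.3,-0.25,-0.25],[-0.03,0,0]],[1,[-0.3,-0.25,-0.25],[-0.03,0,0]],[1,[-0.3,-0.25,-0.25],[-0.03,0,0]]]'

```text
time_s: 42.7
eef_pos: [0.5125, 0.2365, 0.1372]
tool_rot: [[0.128, -0.004, 0.992], [-0.992, 0.004, 0.128], [-0.004, -1.0, -0.003]]
wrist_force: [1.0, -0.9, -0.9]
width: 0.0
```

Run:
```python
from h import *
st();goto([c2w([-.027,.06,.087]),c2w([-.070,.06,.087])],7);look("x")
```

```text
t 42.7 case [-30.4, 62.9, 137.2] w [0.513, 0.237, 0.137] yaw 7.4 tilt [-0.004, -1.0, -0.003] F [1.0, -0.9, -0.9] width 0.0
shift [0.016, 0.251, 0.018] turn [0.007, 0.012, -0.008]
shift [0.014, 0.252, -0.197] turn [0.007, 0.012, -0.008]
side 1 -85:40 -75:26 -65:26 -55:25 -45:23 -35:36 -25:36 -15:22 -5:20 5:20 15:19 25:33 35:33 85:22
side 2 -85:40 -75:25 -65:24 -55:25 -45:24 -35:37 -25:35 -15:23 -5:23 5:20 15:25 25:33 35:33 85:31
side 3 -85:40 -75:26 -65:24 -55:22 -45:26 -35:34 -25:36 -15:23 -5:20 5:22 15:19 25:34 35:33 45:25 65:17 85:25
top 1 -85:35 -75:30 -55:23 -45:24 -25:37 -15:32 -5:27 5:26 15:24 25:37 35:39 55:24 85:40
top 2 -85:40 -75:33 -65:24 -55:23 -35:35 -25:40 -15:31 -5:27 5:26 15:24 25:39 35:38 75:31 85:42
top 3 -85:39 -75:37 -65:27 -55:24 -45:24 -35:33 -25:37 -15:29 -5:27 5:26 15:26 25:38 35:39 85:42
```

View pics/x.png

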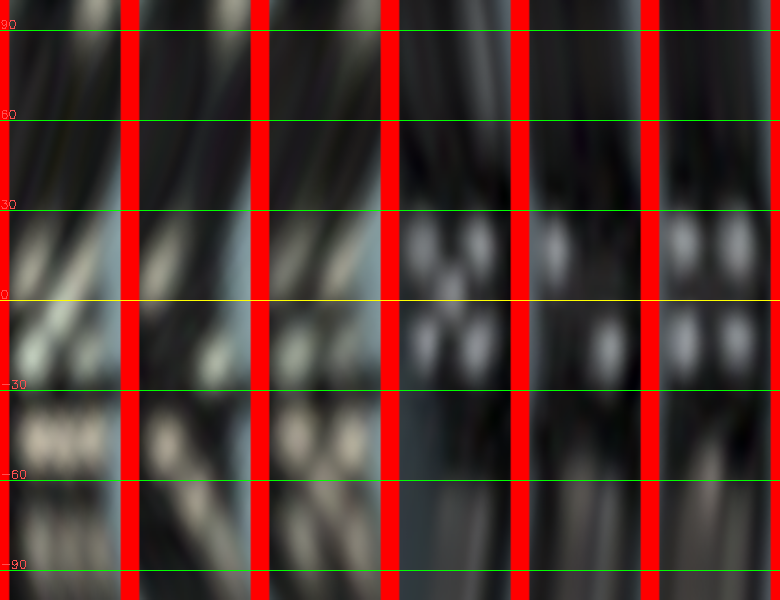

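arm_command --motion '[[1,[0.015,0.1,0.03],[0,0,0]],[1,[0.015,0.25,0.03],[0,0,0]],[1,[0.015,0.25,0.03],[0,0,0]],[1,[0.015,0.25,-0.05],[0,0,0]],[1,[0.015,0.25,-0.13],[0,0,0]],[1,[0.015,0.25,-0.195],[0,0,0]],[1,[0.015,0.25,-0.195],[0,0,0]],[1,[0.015,0.25,-0.195],[0,0,0]]]'

```text
time_s: 43.47
eef_pos: [0.4798, 0.2242, 0.0912]
tool_rot: [[0.12, 0.002, 0.993], [-0.993, 0.0, 0.12], [0.0, -1.0, 0.002]]
wrist_force: [-2.2, -5.1, 16.3]
width: -0.004
```

arm_command --motion '[[1,[0,-0.12,0],[0,0,0]],[1,[0,-0.2,0],[0,0,0]],[1,[0,-0.2,0.12],[0,0,0]],[1,[0,-0.2,0.22],[0,0,0]],[1,[0,-0.2,0.22],[0,0,0]],[1,[0,-0.2,0.22],[0,0,0]]]'

```text
time_s: 43.97
eef_pos: [0.5248, 0.2285, 0.132]
tool_rot: [[0.117, 0.002, 0.993], [-0.993, 0.0, 0.117], [0.0, -1.0, 0.002]]
wrist_force: [-1.2, -0.4, -0.2]
width: 0.003
```

Run:
```python
from h import *
st();goto([c2w([-.025,.06,.087]),c2w([-.070,.06,.087])],7);look("y")
```

```text
t 43.97 case [-19.1, 53.4, 132.0] w [0.525, 0.228, 0.132] yaw 6.7 tilt [0.0, -1.0, 0.002] F [-1.2, -0.4, -0.2] width 0.003
shift [-0.033, 0.225, -0.03] turn [-0.003, -0.01, 0.0]
shift [-0.032, 0.225, -0.255] turn [-0.003, -0.01, 0.0]
side 1 -85:37 -75:39 -65:39 -55:25 -45:24 -35:24 -25:36 -15:35 -5:20 5:21 15:20 25:19 35:22 45:33 55:33
side 2 -85:39 -75:30 -65:26 -55:23 -45:25 -35:37 -25:35 -15:22 -5:21 5:19 15:24 25:33 35:33
side 3 -85:39 -75:24 -65:25 -55:25 -45:25 -35:36 -25:35 -15:20 -5:21 5:20 15:21 25:33 35:33
top 1 -5:21 5:21 15:24 25:22 35:23 45:37 55:34 85:40
top 2 -85:37 -75:36 -65:23 -55:24 -45:24 -35:37 -25:38 -15:24 -5:26 5:25 15:23 25:38 35:37 75:28 85:41
top 3 -85:40 -75:36 -65:26 -55:24 -45:20 -25:40 -15:33 -5:27 5:25 15:25 25:36 35:37 75:31 85:42
```

View pics/y.png

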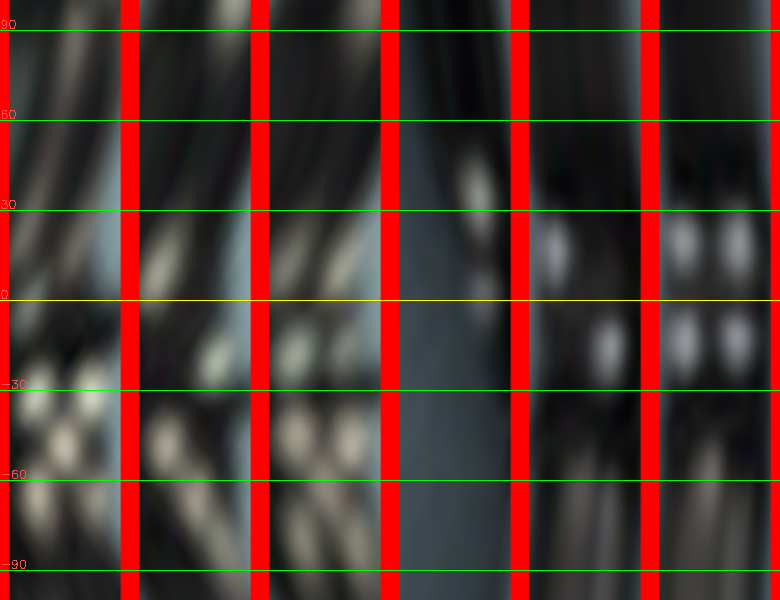

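Wheel 1 turned only about 42°, because the tool was still too high and skipped over the rib. The 4 now sits at +18. I'll insert in the gap at −54 and go deeper this time.

arm_command --motion '[[1,[-0.035,0,-0.1],[0,0,0]],[1,[-0.035,0.02,-0.175],[0,0,0]],[1,[-0.035,0.12,-0.175],[0,0,0]],[1,[-0.035,0.235,-0.175],[0,0,0]],[1,[-0.035,0.235,-0.175],[0,0,0]],[1,[-0.035,0.235,-0.175],[0,0,0]]]'

```text
time_s: 44.57
eef_pos: [0.485, 0.2308, 0.0832]
tool_rot: [[0.12, -0.004, 0.993], [-0.993, -0.002, 0.12], [0.002, -1.0, -0.004]]
wrist_force: [0.5, 0.3, 0.9]
width: -0.002
```

Run:
```python
from h import *
st();goto([c2w([-.070,.06,.085])],7)
```

```text
t 44.57 case [-58.3, 60.6, 83.2] w [0.485, 0.231, 0.083] yaw 6.9 tilt [0.002, -1.0, -0.004] F [0.5, 0.3, 0.9] width -0.002
shift [0.003, -0.009, -0.058] turn [0.008, -0.004, 0.004]
```

arm_command --motion '[[1,[0,-0.01,-0.03],[0,0,0]],[1,[0,-0.01,-0.058],[0,0,0]],[1,[0,-0.01,-0.058],[0,0,0]],[1,[0,-0.1,-0.058],[0,0,0]],[1,[0,-0.22,-0.058],[0,0,0]],[1,[0,-0.22,0.07],[0,0,0]],[1,[0,-0.22,0.165],[0,0,0]],[1,[0,-0.22,0.165],[0,0,0]]]'

```text
time_s: 45.23
eef_pos: [0.5227, 0.2351, 0.1293]
tool_rot: [[0.117, 0.002, 0.993], [-0.993, -0.0, 0.117], [0.0, -1.0, 0.002]]
wrist_force: [0.2, 0.1, 0.9]
width: -0.001
```

Run:
```python
from h import *
st();goto([c2w([-.027,.06,.085])],7)
im,d=robot.get_image("side")
for i,q in wcloud("side",d): print(i+1," ".join(f"{c}:{q[abs(q[:,0]-c)<=5][:,1].max():.0f}" for c in range(-85,90,10) if (abs(q[:,0]-c)<=5).any()))
```

```text
t 45.23 case [-20.4, 60.2, 129.3] w [0.523, 0.235, 0.129] yaw 6.7 tilt [0.0, -1.0, 0.002] F [0.2, 0.1, 0.9] width -0.001
shift [0.001, 0.222, -0.033] turn [-0.004, -0.009, 0.001]
1 -85:38 -75:27 -65:25 -55:26 -45:28 -35:38 -25:22 -15:23 -5:22 5:22 15:24 25:33 35:33 85:32
2 -85:40 -75:25 -65:24 -55:24 -45:23 -35:37 -25:37 -15:21 -5:21 5:21 15:27 25:33 35:33 85:31
3 -85:39 -75:24 -65:24 -55:24 -45:26 -35:34 -25:35 -15:21 -5:21 5:22 15:20 25:32 35:33 45:16 85:23
```

arm_command --motion '[[1,[0,0.12,-0.025],[0,0,0]],[1,[0,0.225,-0.025],[0,0,0]],[1,[0,0.225,-0.025],[0,0,0]],[1,[0,0.225,-0.025],[0,0,0]],[1,[0,0.225,-0.1],[0,0,0]],[1,[0,0.225,-0.18],[0,0,0]],[1,[0,0.225,-0.25],[0,0,0]],[1,[0,0.225,-0.25],[0,0,0]]]'

```text
time_s: 45.95
eef_pos: [0.4707, 0.2297, 0.0867]
tool_rot: [[0.119, 0.003, 0.993], [-0.993, -0.001, 0.119], [0.001, -1.0, 0.003]]
wrist_force: [-0.7, -0.1, 1.1]
width: -0.001
```

arm_command --motion '[[1,[0,0,0],[0,0,0]],[1,[0,-0.12,0],[0,0,0]],[1,[0,-0.22,0],[0,0,0]],[1,[0,-0.22,0.12],[0,0,0]],[1,[0,-0.22,0.22],[0,0,0]],[1,[0,-0.22,0.22],[0,0,0]],[1,[0,-0.22,0.22],[0,0,0]]]'

```text
time_s: 46.53
eef_pos: [0.5154, 0.2352, 0.1312]
tool_rot: [[0.117, 0.003, 0.993], [-0.993, 0.0, 0.117], [0.0, -1.0, 0.003]]
wrist_force: [-0.8, 0.0, 0.9]
width: 0.002
```

```bash
cat >> h.py <<'E'
def ribs():
    im,d=robot.get_image("side")
    for i,q in wcloud("side",d): print(i+1," ".join(f"{c}:{q[abs(q[:,0]-c)<=5][:,1].max():.0f}" for c in range(-85,90,10) if (abs(q[:,0]-c)<=5).any()))
E
python3 - <<'E'
from h import *
st();goto([c2w([-.027,.06,.084])],7);ribs()
E
```

```text
t 46.53 case [-27.6, 61.2, 131.2] w [0.515, 0.235, 0.131] yaw 6.7 tilt [0.0, -1.0, 0.003] F [-0.8, 0.0, 0.9] width 0.002
shift [0.006, 0.236, 0.002] turn [-0.006, -0.009, 0.0]
1 -85:39 -75:27 -65:24 -55:25 -45:23 -35:37 -25:23 -15:22 -5:21 5:21 15:33 25:34 35:33 85:32
2 -85:39 -75:26 -65:25 -55:24 -45:24 -35:36 -25:34 -15:22 -5:21 5:20 15:25 25:33 35:32 45:31 85:25
3 -85:39 -75:24 -65:25 -55:24 -45:22 -35:37 -25:36 -15:21 -5:21 5:19 15:22 25:34 35:32 45:6
```

arm_command --motion '[[1,[0,0.12,0.005],[0,0,0]],[1,[0,0.24,0.005],[0,0,0]],[1,[0,0.24,0.005],[0,0,0]],[1,[0,0.24,0.005],[0,0,0]],[1,[0,0.24,-0.07],[0,0,0]],[1,[0,0.24,-0.14],[0,0,0]],[1,[0,0.24,-0.21],[0,0,0]],[1,[0,0.24,-0.21],[0,0,0]]]'

```text
time_s: 47.25
eef_pos: [0.4706, 0.2308, 0.0841]
tool_rot: [[0.121, 0.002, 0.993], [-0.993, -0.001, 0.121], [0.001, -1.0, 0.002]]
wrist_force: [-0.8, -0.2, -0.4]
width: -0.002
```

arm_command --motion '[[1,[0,0,0],[0,0,0]],[1,[0,-0.12,0],[0,0,0]],[1,[0,-0.22,0],[0,0,0]],[1,[0,-0.22,0.12],[0,0,0]],[1,[0,-0.22,0.22],[0,0,0]],[1,[0,-0.22,0.22],[0,0,0]],[1,[0,-0.22,0.22],[0,0,0]]]'

```text
time_s: 47.83
eef_pos: [0.516, 0.2364, 0.1291]
tool_rot: [[0.119, 0.003, 0.993], [-0.993, 0.0, 0.119], [-0.0, -1.0, 0.003]]
wrist_force: [0.2, -0.0, -0.8]
width: 0.002
```

Run:
```python
from h import *
st();goto([c2w([-.027,.06,.084])],7);look("z")
```

```text
t 47.83 case [-26.9, 62.3, 129.1] w [0.516, 0.236, 0.129] yaw 6.8 tilt [-0.0, -1.0, 0.003] F [0.2, -0.0, -0.8] width 0.002
shift [0.012, 0.225, -0.001] turn [-0.006, -0.005, -0.0]
side 1 -85:29 -75:26 -65:25 -55:25 -45:37 -35:37 -25:22 -15:23 -5:21 5:21 15:32 25:34 75:29 85:32
side 2 -85:39 -75:25 -65:26 -55:24 -45:23 -35:37 -25:36 -15:25 -5:21 5:20 15:21 25:33 35:33 85:29
side 3 -85:39 -75:29 -65:25 -55:25 -45:25 -35:36 -25:36 -15:22 -5:21 5:19 15:19 25:30 35:33 45:25
top 1 -85:34 -75:24 -55:24 -45:34 -35:37 -25:34 -15:25 -5:24 5:25 15:34 25:38 65:22 75:35 85:35
top 2 -85:37 -75:34 -65:23 -55:25 -45:24 -35:35 -25:38 -15:26 -5:25 5:26 15:25 25:37 35:37 75:29 85:41
top 3 -85:40 -75:35 -65:25 -55:24 -45:24 -25:40 -15:35 -5:26 5:24 15:26 25:36 35:38 75:30 85:40
```

View pics/z.png

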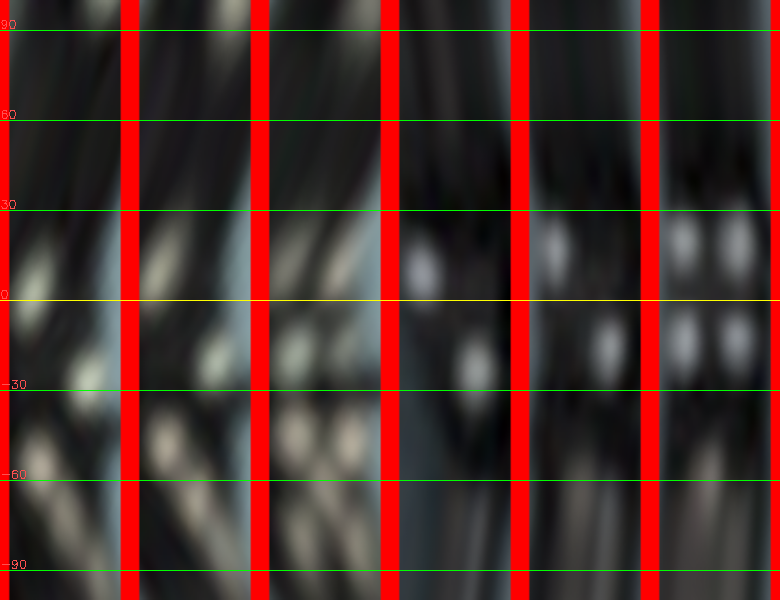

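Wheel 1 shows 2, about 8° past square. The last stroke should end 4 mm sooner.

arm_command --motion '[[1,[0.01,0.12,0.005],[0,0,0]],[1,[0.01,0.23,0.005],[0,0,0]],[1,[0.01,0.23,0.005],[0,0,0]],[1,[0.01,0.23,0.005],[0,0,0]],[1,[0.01,0.23,-0.07],[0,0,0]],[1,[0.01,0.23,-0.14],[0,0,0]],[1,[0.01,0.23,-0.195],[0,0,0]],[1,[0.01,0.23,-0.195],[0,0,0]]]'

```text
time_s: 48.6
eef_pos: [0.4734, 0.2301, 0.0832]
tool_rot: [[0.123, 0.001, 0.992], [-0.992, -0.001, 0.123], [0.001, -1.0, 0.001]]
wrist_force: [-0.4, -0.6, 0.1]
width: -0.001
```

arm_command --motion '[[1,[0,0,0],[0,0,0]],[1,[0,-0.12,0],[0,0,0]],[1,[0,-0.22,0],[0,0,0]],[1,[0.15,-0.22,0.1],[0,0,0]],[1,[0.3,-0.22,0.21],[0,0,0]],[1,[0.3,-0.22,0.21],[0,0,0]],[1,[0.3,-0.22,0.21],[0,0,0]]]'

```text
time_s: 49.18
eef_pos: [0.525, 0.1726, 0.1278]
tool_rot: [[0.116, 0.002, 0.993], [-0.993, -0.002, 0.116], [0.002, -1.0, 0.002]]
wrist_force: [-1.1, -0.0, 0.6]
width: 0.001
```

Run:
```python
from h import *
st();goto([c2w([-.027,.0,.084]),c2w([-.067,.0,.084])],7);ribs()
```

```text
t 49.18 case [-25.7, -2.0, 127.8] w [0.525, 0.173, 0.128] yaw 6.7 tilt [0.002, -1.0, 0.002] F [-1.1, -0.0, 0.6] width 0.001
shift [-0.011, 0.219, -0.007] turn [-0.004, -0.011, 0.004]
shift [-0.01, 0.218, -0.207] turn [-0.004, -0.011, 0.004]
1 -85:38 -75:24 -65:24 -55:25 -45:23 -35:36 -25:22 -15:22 -5:22 5:20 15:27 25:33 35:32 85:33
2 -85:37 -75:25 -65:24 -55:26 -45:25 -35:38 -25:35 -15:21 -5:23 5:20 15:24 25:32 35:33
3 -85:39 -75:24 -65:26 -55:24 -45:23 -35:35 -25:35 -15:22 -5:22 5:22 15:19 25:34 35:32
```

Now wheel 2, one stroke.

arm_command --motion '[[1,[-0.01,0.12,0],[0,0,0]],[1,[-0.01,0.22,0],[0,0,0]],[1,[-0.01,0.22,0],[0,0,0]],[1,[-0.01,0.22,0],[0,0,0]],[1,[-0.01,0.22,-0.07],[0,0,0]],[1,[-0.01,0.22,-0.14],[0,0,0]],[1,[-0.01,0.22,-0.2],[0,0,0]],[1,[-0.01,0.22,-0.2],[0,0,0]]]'

```text
time_s: 49.9
eef_pos: [0.4869, 0.1741, 0.0886]
tool_rot: [[0.121, 0.011, 0.993], [-0.993, 0.001, 0.121], [0.0, -1.0, 0.011]]
wrist_force: [-0.7, 0.1, 2.7]
width: -0.001
```

arm_command --motion '[[1,[0,0,0],[0,0,0]],[1,[0,-0.12,0],[0,0,0]],[1,[0,-0.22,0],[0,0,0]],[1,[0.15,-0.22,0.1],[0,0,0]],[1,[0.3,-0.22,0.2],[0,0,0]],[1,[0.3,-0.22,0.2],[0,0,0]],[1,[0.3,-0.22,0.2],[0,0,0]]]'

```text
time_s: 50.48
eef_pos: [0.5354, 0.1172, 0.134]
tool_rot: [[0.116, 0.013, 0.993], [-0.993, 0.001, 0.116], [0.0, -1.0, 0.013]]
wrist_force: [-0.1, 1.8, 0.3]
width: -0.002
```

Run:
```python
from h import *
st();goto([c2w([-.027,-.06,.084]),c2w([-.068,-.06,.084])],7);look("za")
```

```text
t 50.48 case [-22.2, -58.4, 134.0] w [0.535, 0.117, 0.134] yaw 6.7 tilt [0.0, -1.0, 0.013] F [-0.1, 1.8, 0.3] width -0.002
shift [0.008, 0.25, -0.027] turn [-0.025, -0.011, 0.001]
shift [0.009, 0.247, -0.232] turn [-0.025, -0.011, 0.001]
side 1 -85:39 -75:26 -65:24 -55:24 -45:23 -35:38 -25:23 -15:21 -5:20 5:20 15:32 25:33 35:32 85:32
side 2 -85:39 -75:37 -65:27 -55:26 -45:23 -35:25 -25:36 -15:32 -5:20 5:20 15:20 25:19 35:33 45:32
side 3 -85:39 -75:24 -65:24 -55:23 -45:24 -35:36 -25:36 -15:24 -5:21 5:20 15:24 25:31 35:33 85:23
top 1 -85:40 -75:32 -65:22 -55:23 -45:22 -35:38 -25:40 -15:25 -5:23 5:24 15:32 25:41 35:36 75:35 85:32
top 2 
top 3
```

View pics/za.png

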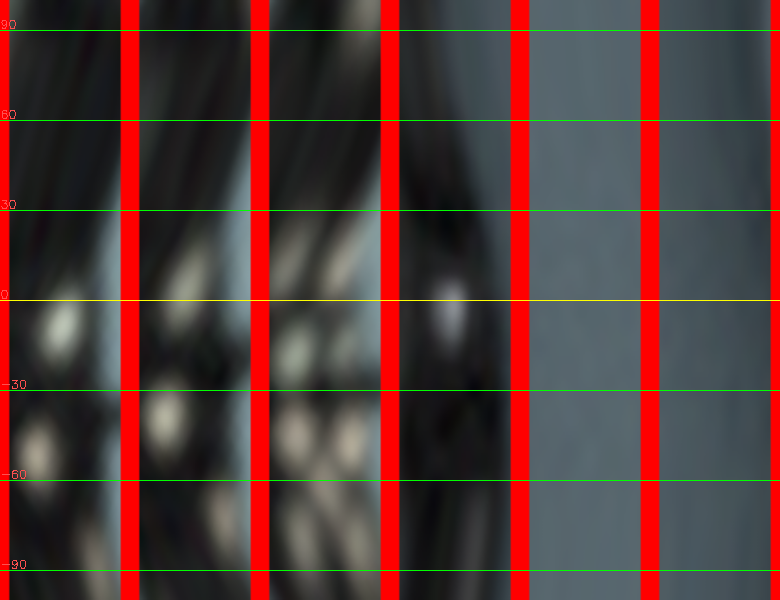

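Wheel 1 shows 1, square within about 4°. Wheel 2 shows 1 about 9° short; I'll trim it later. Now wheel 3, three strokes.

arm_command --motion '[[1,[0.01,0.12,-0.02],[-0.02,0,0]],[1,[0.01,0.25,-0.02],[-0.02,0,0]],[1,[0.01,0.25,-0.02],[-0.02,0,0]],[1,[0.01,0.25,-0.02],[-0.02,0,0]],[1,[0.01,0.25,-0.1],[-0.02,0,0]],[1,[0.01,0.25,-0.18],[-0.02,0,0]],[1,[0.01,0.25,-0.24],[-0.02,0,0]],[1,[0.01,0.25,-0.24],[-0.02,0,0]]]'

```text
time_s: 51.25
eef_pos: [0.491, 0.1152, 0.0902]
tool_rot: [[0.124, 0.012, 0.992], [-0.992, 0.002, 0.124], [-0.0, -1.0, 0.012]]
wrist_force: [-5.4, -1.0, 24.9]
width: 0.001
```

arm_command --motion '[[1,[0,0,0],[0,0,0]],[1,[0,-0.12,0],[0,0,0]],[1,[0,-0.22,0],[0,0,0]],[1,[0,-0.22,0.12],[0,0,0]],[1,[0,-0.22,0.21],[0,0,0]],[1,[0,-0.22,0.21],[0,0,0]],[1,[0,-0.22,0.21],[0,0,0]]]'

```text
time_s: 51.83
eef_pos: [0.5331, 0.1216, 0.1364]
tool_rot: [[0.124, 0.014, 0.992], [-0.992, 0.003, 0.124], [-0.001, -1.0, 0.014]]
wrist_force: [-0.3, -0.0, 0.9]
width: 0.001
```

Run:
```python
from h import *
st();goto([c2w([-.027,-.06,.084]),c2w([-.070,-.06,.084])],7);ribs()
```

```text
t 51.83 case [-23.9, -53.7, 136.4] w [0.533, 0.122, 0.136] yaw 7.1 tilt [-0.001, -1.0, 0.014] F [-0.3, -0.0, 0.9] width 0.001
shift [0.032, 0.262, -0.019] turn [-0.028, 0.005, -0.002]
shift [0.031, 0.259, -0.234] turn [-0.028, 0.005, -0.002]
1 -85:37 -75:24 -65:25 -55:24 -45:23 -35:37 -25:22 -15:23 -5:19 5:20 15:25 25:33 35:32 85:32
2 -85:39 -75:40 -65:24 -55:24 -45:24 -35:26 -25:36 -15:33 -5:20 5:21 15:20 25:19 35:33 45:31
3 -85:38 -75:38 -65:26 -55:23 -45:25 -35:22 -25:37 -15:33 -5:21 5:20 15:19 25:19 35:32 45:33
```

Skipped slightly again; the ribs are at −20 and +41. I'll descend in its own call and check it, then trim.

arm_command --motion '[[1,[0.03,0,-0.12],[-0.03,0,0]],[1,[0.03,0.02,-0.18],[-0.03,0,0]],[1,[0.03,0.14,-0.18],[-0.03,0,0]],[1,[0.03,0.26,-0.18],[-0.03,0,0]],[1,[0.03,0.26,-0.18],[-0.03,0,0]],[1,[0.03,0.26,-0.18],[-0.03,0,0]]]'

```text
time_s: 52.38
eef_pos: [0.4951, 0.1108, 0.0823]
tool_rot: [[0.126, -0.007, 0.992], [-0.992, -0.0, 0.126], [-0.0, -1.0, -0.007]]
wrist_force: [1.5, 0.1, 0.1]
width: -0.004
```

Run:
```python
from h import *
st();goto([c2w([-.070,-.06,.084])],7)
```

```text
t 52.38 case [-62.9, -59.7, 82.3] w [0.495, 0.111, 0.082] yaw 7.2 tilt [-0.0, -1.0, -0.007] F [1.5, 0.1, 0.1] width -0.004
shift [0.001, -0.008, -0.035] turn [0.014, 0.008, -0.001]
```

arm_command --motion '[[1,[0,-0.01,-0.02],[0.01,0,0]],[1,[0,-0.01,-0.035],[0.01,0,0]],[1,[0,-0.01,-0.035],[0.01,0,0]],[1,[0,-0.12,-0.035],[0.01,0,0]],[1,[0,-0.2,-0.035],[0.01,0,0]],[1,[0,-0.2,0.08],[0.01,0,0]],[1,[0,-0.2,0.18],[0.01,0,0]],[1,[0,-0.2,0.18],[0.01,0,0]]]'

```text
time_s: 53.05
eef_pos: [0.536, 0.1158, 0.1245]
tool_rot: [[0.124, 0.005, 0.992], [-0.992, 0.002, 0.124], [-0.002, -1.0, 0.005]]
wrist_force: [0.8, 0.3, -0.1]
width: 0.001
```

Run:
```python
from h import *
st();goto([c2w([-.025,-.06,.084])],7);ribs()
```

```text
t 53.05 case [-21.7, -59.8, 124.5] w [0.536, 0.116, 0.124] yaw 7.1 tilt [-0.002, -1.0, 0.005] F [0.8, 0.3, -0.1] width 0.001
shift [0.001, 0.202, -0.017] turn [-0.01, 0.005, -0.003]
1 -85:39 -75:25 -65:24 -55:25 -45:23 -35:37 -25:23 -15:21 -5:21 5:20 15:29 25:34 35:32 85:33
2 -85:38 -75:39 -65:25 -55:25 -45:24 -35:24 -25:36 -15:31 -5:21 5:21 15:21 25:26 35:33 45:32
3 -85:38 -75:25 -65:24 -55:24 -45:29 -35:37 -25:31 -15:24 -5:20 5:20 15:25 25:33 35:32 85:31
```

Wheel 3 is square at 3. I'll descend, check, then pull.

arm_command --motion '[[1,[0,0.1,-0.02],[-0.01,0,0]],[1,[0,0.21,-0.02],[-0.01,0,0]],[1,[0,0.21,-0.02],[-0.01,0,0]],[1,[0,0.21,-0.02],[-0.01,0,0]]]'

```text
time_s: 53.43
eef_pos: [0.5273, 0.1147, 0.0806]
tool_rot: [[0.125, -0.008, 0.992], [-0.992, -0.0, 0.125], [-0.001, -1.0, -0.008]]
wrist_force: [-0.2, 0.1, -0.2]
width: 0.003
```

Run:
```python
from h import *
st();goto([c2w([-.070,-.06,.084])],7)
```

```text
t 53.43 case [-30.5, -59.8, 80.6] w [0.527, 0.115, 0.081] yaw 7.2 tilt [-0.001, -1.0, -0.008] F [-0.2, 0.1, -0.2] width 0.003
shift [0.0, -0.015, -0.198] turn [0.016, 0.006, -0.001]
```

arm_command --motion '[[1,[0,-0.01,-0.07],[0.01,0,0]],[1,[0,-0.015,-0.14],[0.01,0,0]],[1,[0,-0.015,-0.2],[0.01,0,0]],[1,[0,-0.015,-0.2],[0.01,0,0]],[1,[0,-0.015,-0.2],[0.01,0,0]]]'

```text
time_s: 53.85
eef_pos: [0.4881, 0.1098, 0.0853]
tool_rot: [[0.126, -0.001, 0.992], [-0.992, 0.0, 0.126], [-0.0, -1.0, -0.001]]
wrist_force: [-0.2, 0.5, 0.0]
width: 0.0
```

arm_command --motion '[[1,[0,-0.12,0],[0,0,0]],[1,[0,-0.2,0],[0,0,0]],[1,[0,-0.2,0.12],[0,0,0]],[1,[0,-0.2,0.22],[0,0,0]],[1,[0,-0.2,0.22],[0,0,0]],[1,[0,-0.2,0.22],[0,0,0]]]'

```text
time_s: 54.35
eef_pos: [0.5333, 0.1156, 0.1259]
tool_rot: [[0.125, -0.0, 0.992], [-0.992, 0.001, 0.125], [-0.001, -1.0, 0.0]]
wrist_force: [0.0, 0.8, -0.0]
width: 0.001
```

Run:
```python
from h import *
st();goto([c2w([-.025,-.06,.083])],7);ribs()
```

```text
t 54.35 case [-24.4, -59.7, 125.9] w [0.533, 0.116, 0.126] yaw 7.2 tilt [-0.001, -1.0, 0.0] F [0.0, 0.8, -0.0] width 0.001
shift [0.002, 0.214, -0.003] turn [-0.0, 0.005, -0.002]
1 -85:41 -75:26 -65:24 -55:26 -45:33 -35:37 -25:24 -15:22 -5:23 5:20 15:31 25:34 35:32 85:30
2 -85:38 -75:39 -65:23 -55:25 -45:24 -35:26 -25:36 -15:35 -5:21 5:20 15:20 25:18 35:32 45:33 55:10
3 -85:38 -75:24 -65:24 -55:25 -45:33 -35:37 -25:22 -15:22 -5:20 5:21 15:30 25:34 45:22 85:32
```

Wheel 3 now shows 2, about 4° past square. Last stroke.

arm_command --motion '[[1,[0,0.1,0],[0,0,0]],[1,[0,0.21,0],[0,0,0]],[1,[0,0.21,0],[0,0,0]],[1,[0,0.21,0],[0,0,0]]]'

```text
time_s: 54.73
eef_pos: [0.5295, 0.1151, 0.0821]
tool_rot: [[0.126, -0.006, 0.992], [-0.992, -0.001, 0.126], [-0.0, -1.0, -0.006]]
wrist_force: [-0.3, -0.2, 0.7]
width: -0.003
```

Run:
```python
from h import *
st();goto([c2w([-.068,-.06,.084])],7)
```

```text
t 54.73 case [-28.2, -59.7, 82.1] w [0.53, 0.115, 0.082] yaw 7.2 tilt [-0.0, -1.0, -0.006] F [-0.3, -0.2, 0.7] width -0.003
shift [0.001, -0.008, -0.199] turn [0.012, 0.008, -0.0]
```

arm_command --motion '[[1,[0,-0.01,-0.07],[0.01,0,0]],[1,[0,-0.01,-0.14],[0.01,0,0]],[1,[0,-0.01,-0.2],[0.01,0,0]],[1,[0,-0.01,-0.2],[0.01,0,0]],[1,[0,-0.01,-0.2],[0.01,0,0]]]'

```text
time_s: 55.15
eef_pos: [0.4912, 0.1105, 0.0865]
tool_rot: [[0.126, 0.003, 0.992], [-0.992, 0.0, 0.126], [0.0, -1.0, 0.003]]
wrist_force: [0.7, 0.5, 1.2]
width: -0.0
```

arm_command --motion '[[1,[0,-0.12,0],[0,0,0]],[1,[0,-0.2,0],[0,0,0]],[1,[-0.15,-0.2,0.02],[0,0,0]],[1,[-0.3,-0.2,0.035],[0,0,0]],[1,[-0.3,-0.2,0.035],[0,0,0]],[1,[-0.3,-0.2,0.035],[0,0,0]]]'

```text
time_s: 55.65
eef_pos: [0.4901, 0.1737, 0.1272]
tool_rot: [[0.131, 0.003, 0.991], [-0.991, 0.002, 0.131], [-0.001, -1.0, 0.004]]
wrist_force: [-0.5, -0.5, 0.3]
width: 0.002
```

Run:
```python
from h import *
st();goto([c2w([-.061,.0,.083])],7);ribs()
```

```text
t 55.65 case [-60.2, 3.3, 127.2] w [0.49, 0.174, 0.127] yaw 7.5 tilt [-0.001, -1.0, 0.004] F [-0.5, -0.5, 0.3] width 0.002
shift [0.017, 0.221, -0.005] turn [-0.007, 0.018, -0.003]
1 -85:39 -75:25 -65:23 -55:24 -45:25 -35:37 -25:22 -15:23 -5:22 5:20 15:25 25:33 35:32 85:32
2 -85:38 -75:38 -65:25 -55:24 -45:26 -35:25 -25:36 -15:33 -5:21 5:21 15:20 25:19 35:33 45:33
3 -85:39 -75:23 -65:23 -55:24 -45:23 -35:36 -25:37 -15:21 -5:20 5:21 15:19 25:33 35:33 45:12 85:24
```

Wheel 3 is square. Trimming wheel 2.

arm_command --motion '[[1,[0.015,0.1,-0.005],[0,0,0]],[1,[0.015,0.215,-0.005],[0,0,0]],[1,[0.015,0.215,-0.005],[0,0,0]],[1,[0.015,0.215,-0.005],[0,0,0]],[1,[0.015,0.21,-0.025],[0,0,0]],[1,[0.015,0.21,-0.042],[0,0,0]],[1,[0.015,0.21,-0.042],[0,0,0]],[1,[0.015,0.21,-0.042],[0,0,0]]]'

```text
time_s: 56.37
eef_pos: [0.4827, 0.1676, 0.0856]
tool_rot: [[0.128, 0.004, 0.992], [-0.992, 0.0, 0.128], [0.0, -1.0, 0.004]]
wrist_force: [-0.5, 0.7, 0.9]
width: 0.0
```

arm_command --motion '[[1,[0,-0.2,0],[0,0,0]],[1,[0,-0.4,0],[0,0,0]],[1,[0.2,-0.6,0],[0,0,0]],[1,[0.4,-0.6,0],[0,0,0]],[1,[0.6,-0.6,0],[0,0,0]],[1,[0.8,-0.6,0],[0,0,0]],[1,[1,-0.6,0],[0,0,0]],[1,[1,-0.6,0],[0,0,0]]]'

```text
time_s: 57.03
eef_pos: [0.5083, -0.0414, 0.2063]
tool_rot: [[0.115, 0.005, 0.993], [-0.993, -0.005, 0.115], [0.006, -1.0, 0.005]]
wrist_force: [-0.5, -2.0, 0.5]
width: -0.001
```

Run:
```python
from h import *
st();look("zb")
for n in("side","top"):
    im,d=robot.get_image(n);cv2.imwrite(f"pics/zc_{n}.png",im[:,:,::-1]);print(n,[(round(r["score"],2),np.round((np.array(r["at"])-OC)@RC,3).tolist()) for r in robot.mark_of("hood_grip",n)[:2]])
```

```text
t 57.03 case [-68.4, -212.5, 206.3] w [0.508, -0.041, 0.206] yaw 6.6 tilt [0.006, -1.0, 0.005] F [-0.5, -2.0, 0.5] width -0.001
side 1 -85:37 -75:25 -65:25 -55:25 -45:33 -35:37 -25:25 -15:23 -5:20 5:21 15:31 25:33 35:32 85:31
side 2 -85:39 -75:24 -65:24 -55:25 -45:24 -35:36 -25:23 -15:22 -5:20 5:20 15:21 25:33 35:32 85:29
side 3 -85:39 -75:27 -65:24 -55:26 -45:23 -35:37 -25:36 -15:22 -5:21 5:21 15:20 25:32 35:32 45:32
top 1 -85:39 -75:28 -65:23 -55:24 -35:35 -25:39 -15:27 -5:26 5:26 15:24 25:40 35:36 45:21 65:21 75:34 85:39
top 2 -85:40 -75:37 -65:23 -55:24 -35:35 -25:40 -15:27 -5:26 5:26 15:26 25:38 35:37 75:28 85:40
top 3 -85:40 -75:37 -65:34 -55:23 -45:25 -25:40 -15:37 -5:26 5:26 15:23 25:38 35:38 45:35 75:28 85:33
side [(0.87, [0.007, 0.001, 0.098])]
top [(0.92, [0.013, 0.002, 0.1]), (0.41, [0.093, 0.273, 0.002])]
```

View pics/zb.png

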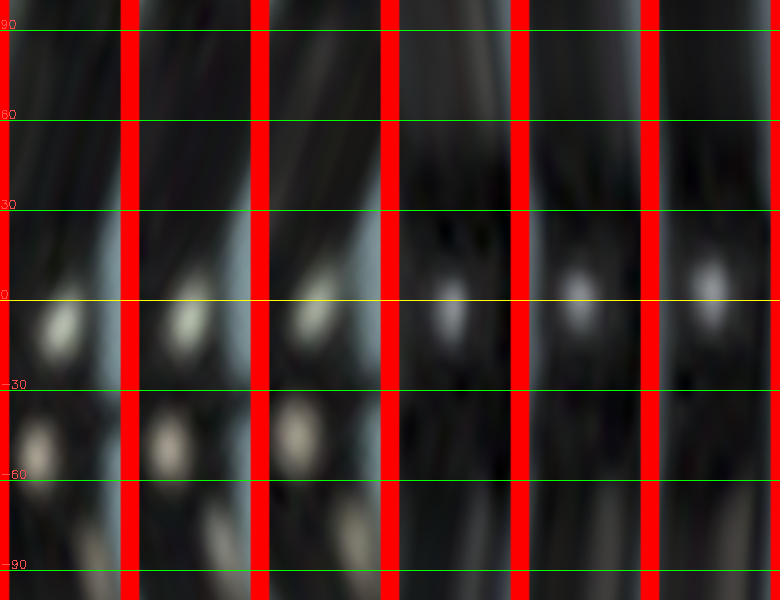

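View pics/zc_side.png

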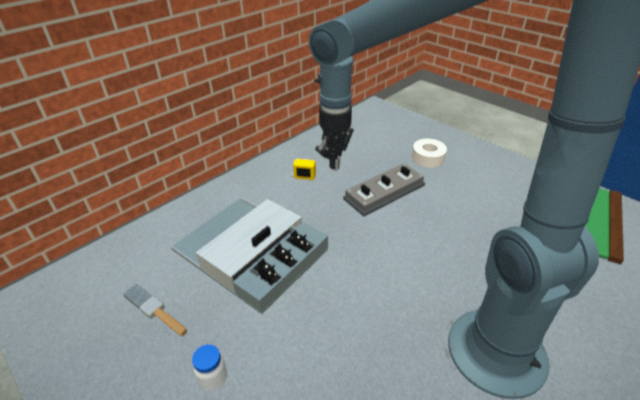

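All wheels show 1. I'll check the hood position against the initial fit, plus the cartridges in the unobstructed top view.

Run:
```python
from h import *
for tag in("old","new"):
    for n in("top","side"):
        if tag=="old": F=np.load(f"a_{n}.npz");im,d=F["im"],F["d"]
        else: im,d=robot.get_image(n)
        P=cloud(n,d)
        o=(abs(P[...,2]-.0712)<.006)&(P[...,0]>.53)&(P[...,0]<.72)&(P[...,1]>0)&(P[...,1]<.35)
        o=cv2.morphologyEx(o.astype(np.uint8),cv2.MORPH_OPEN,np.ones((3,3)))>0
        C=((P-OC)@RC)
        g=(C[...,2]>.088)&(C[...,2]<.112)&(abs(C[...,0]-.01)<.03)&(abs(C[...,1])<.04)
        print(tag,n,"hood rect",[np.round(v,1) for v in rect(P[o])],"grip mean case",np.round(C[g].mean(0)*1000,1),g.sum())
        if tag=="new":
            D=(P-OD)@RD
            for b in(.08,0,-.08):
                m=(abs(abs(D[...,0])-.018)<.003)&(abs(D[...,1]-b)<.012);e=(abs(D[...,0])<.02)&(abs(abs(D[...,1]-b)-.03)<.004)
                print(n,b,"block-dock z mm",np.round((np.median(P[...,2][m])-np.median(P[...,2][e]))*1000,1) if m.any() and e.any() else None)
```

```text
old top hood rect [array([597.7, 183.7]), array([126.2, 256.2]), np.float64(7.0)] grip mean case [ 7.  -1.  97.7] 109
old side hood rect [array([594.9, 184.7]), array([128.7, 256.9]), np.float64(7.0)] grip mean case [ 3.5  2.8 94. ] 118
new top hood rect [array([597.5, 183.8]), array([126.1, 256.6]), np.float64(7.0)] grip mean case [ 6.9 -0.7 97.7] 109
top 0.08 block-dock z mm 0.9
top 0 block-dock z mm 0.6
top -0.08 block-dock z mm 0.1
new side hood rect [array([595.1, 184.6]), array([128.2, 258.2]), np.float64(6.4)] grip mean case [ 3.5  2.7 94. ] 118
side 0.08 block-dock z mm 0.7
side 0 block-dock z mm 1.4
side -0.08 block-dock z mm 0.5
```

Run:
```python
from h import *
print(robot.hand_in());st()
```

```text
the job is handed in; nothing more can be done
None
the job is handed in; nothing more can be done
```

I did the whole job and handed it in at about 57 s of the 208 s limit. The hand-in gives no verdict, so the results below are my own measurements.

**What I did:** I rolled the wheels to 5-2-4 with closed fingers and pushed the hood fully open. I then moved all three cartridges into bays 1, 2 and 3, pressing each until its bed bottomed out, pushed the hood shut and rolled the wheels back to 1.

**Last checks:**
- **Wheels:** all three show 1, square within about 5° in both cameras; the limit is 12.6°.
- **Hood:** it is back within about 0.2 mm of its starting position, and it was pressed against its stop.
- **Cartridges:** the blocks measured 0.1 to 1.4 mm above the dock top, which is about the depth noise. All three look upright and centred.
- **Other objects:** the tape, brush, spool and jar look unmoved in the last pictures.
- **Robot:** the arm is clear of everything.

**What went wrong or disagreed:**
- **First cartridge:** its first try at bay 1 caught the chamfer at about 66 N. I corrected it by shifting about 4 mm.
- **Skipped ribs:** three return strokes slipped over a rib, one each on wheels 1, 2 and 3, and I trimmed them afterwards.
- **Cameras:** the top and side views disagreed by about 3 mm along x.

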